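# Put the sample dry box back in service

## Task

Get the dry box back in service: lift the drying cassette off its hook and put it and all the sample cartons from the worktop into the open drawer, then push the drawer fully home past its catch. Screw the dial gauge on the roof further in, clockwise, until its dial looks straight out to the drawer side of the box; do not run it past the front and back it off, and leave the stapler and the pocket scale where they are.

Things in the scene. Friction and masses are not known exactly. Their poses are not given: they have to be found in the camera images.
- gauge (a joint): turn of the dial hygrometer, screwed by its bottom stem into a port on the roof of the dry box: 0 = dial square to the box front (the side the drawer comes out of), negative = still that many rad short (-5.3 to -2.8 at the start). Grows when screwed in clockwise seen from above, 2 mm a turn. The thread drags with about 0.12 N m, has no stop near 0 and stays where it is left
- gauge_mid (a point): centre of the gauge's round case, on the vertical screw axis, about 178 mm above the worktop. The case is a flat drum on edge, 66 mm in diameter (bezel 70), 33 mm thick between its flat faces, to be pinched from above across the 33 mm; own -x points out of the white dial. Stem, nut and port are below the case
- drawer (a joint): how far the drawer of the dry box is out, m: 0 = home, stop at 0.16. About 0.7 N of friction; from 17 to 6 mm before home it meets a spring roller catch that takes about 4 N to pass, and which then draws it home and holds it
- drawer_floor (a point): point on the drawer's tray floor, 10 mm above the worktop. Own x points into the dry box, z up, y to the left seen from the front. The tray reaches from x = -72 to +75 mm and from y = -130 to +130 mm about it; sides and back 62 mm high, top of front panel 98 mm above the floor. The box front lies at own x = (drawer joint - 70 mm): only the tray before that is open from above
- drawer_front (a point): middle of the outer face of the drawer's front panel (282 mm wide, from 8 to 108 mm above the worktop; axes as drawer_floor), 60 mm above the worktop. A pull lip 110 mm long and 8 mm thick sticks out 12 mm from the panel, centred 38 mm above this point; lip or panel may be pushed
- box_front (a point): front edge of the dry box's roof, at its middle, 114 mm above the worktop (axes as drawer_floor). The dry box is fixed, 290 mm wide and 174 mm deep; the gauge's axis is 45 mm behind this point. Inside it is 98 mm high above the drawer's floor
- cassette_mid (a point): centre of the drying cassette: a perforated aluminium tin, 44 mm wide (own y), 32 mm thick (own x), with a square loop handle of the same width on top; 92 mm tall (own z), of which the tin is the lower 48 mm; window under the round 9 mm top bar 35 mm high. 0.08 to 0.17 kg. To be gripped across the 44 mm at any height. It starts hanging by its top bar on the hook
- hook_seat (a point): low point of the hook on the fixed stand, where the cassette's bar rests, 159 mm above the worktop. The hook's 8 mm rod points along own -x: its upturned tip is 25 mm farther that way and 11 mm higher; the post (14 mm thick, top 8 mm above this point) is 75 mm behind, along own +x; base 96 mm across
- stapler: stapler, 150 x 34 x 48 mm, origin under its middle; a bystander
- scale: shut pocket scale, 126 x 68 x 23 mm, origin under its middle; a bystander
- carton_0_mid (a point): centre of a shut sample carton, 50 x 32 x 82 mm along its own x, y, z (standing: z up), 0.03 kg, standing on the worktop left of the dry box at the start; may be absent
- carton_1_mid (a point): centre of a shut sample carton, 56 x 34 x 70 mm along its own x, y, z (standing: z up), 0.03 kg, standing on the worktop left of the dry box at the start; may be absent
- carton_2_mid (a point): centre of a shut sample carton, 60 x 30 x 78 mm along its own x, y, z (standing: z up), 0.03 kg, standing on the worktop left of the dry box at the start; may be absent
- carton_3_mid (a point): centre of a shut sample carton, 50 x 34 x 80 mm along its own x, y, z (standing: z up), 0.03 kg, standing on the worktop left of the dry box at the start; may be absent
Mind the look-alikes: they are no part of the job. Leave any purple look-alike of the part that bears carton_0_mid alone. Leave any green look-alike of the part that bears carton_1_mid alone.

How it is judged:
On the way, in this order (a step that is already met when the one before it is completed fails the run):
1. the cassette and all the cartons are in the drawer while it is open (x of cassette_mid in the frame of drawer_floor between -0.072 and 0.075 m and y of cassette_mid in the frame of drawer_floor between -0.13 and 0.13 m and z of cassette_mid in the frame of drawer_floor between 0 and 0.065 m and x of carton_0_mid in the frame of drawer_floor between -0.072 and 0.075 m and y of carton_0_mid in the frame of drawer_floor between -0.13 and 0.13 m and z of carton_0_mid in the frame of drawer_floor between 0 and 0.065 m and x of carton_1_mid in the frame of drawer_floor between -0.072 and 0.075 m and y of carton_1_mid in the frame of drawer_floor between -0.13 and 0.13 m and z of carton_1_mid in the frame of drawer_floor between 0 and 0.065 m and x of carton_2_mid in the frame of drawer_floor between -0.072 and 0.075 m and y of carton_2_mid in the frame of drawer_floor between -0.13 and 0.13 m and z of carton_2_mid in the frame of drawer_floor between 0 and 0.065 m and x of carton_3_mid in the frame of drawer_floor between -0.072 and 0.075 m and y of carton_3_mid in the frame of drawer_floor between -0.13 and 0.13 m and z of carton_3_mid in the frame of drawer_floor between 0 and 0.065 m and value of joint drawer above 0.1 m), for 0.2 s.
2. the drawer is home (value of joint drawer below 0.004 m), for 0.2 s.
At the end, for the whole second after the job is handed in: the cassette and every carton rest in the tray of the drawer (centres within the tray and less than 65 mm above its floor), the drawer is within 4 mm of home, and the dial is within 0.14 rad (8 degrees) of square to the front (x of cassette_mid in the frame of drawer_floor between -0.072 and 0.075 m and y of cassette_mid in the frame of drawer_floor between -0.13 and 0.13 m and z of cassette_mid in the frame of drawer_floor between 0 and 0.065 m and x of carton_0_mid in the frame of drawer_floor between -0.072 and 0.075 m and y of carton_0_mid in the frame of drawer_floor between -0.13 and 0.13 m and z of carton_0_mid in the frame of drawer_floor between 0 and 0.065 m and x of carton_1_mid in the frame of drawer_floor between -0.072 and 0.075 m and y of carton_1_mid in the frame of drawer_floor between -0.13 and 0.13 m and z of carton_1_mid in the frame of drawer_floor between 0 and 0.065 m and x of carton_2_mid in the frame of drawer_floor between -0.072 and 0.075 m and y of carton_2_mid in the frame of drawer_floor between -0.13 and 0.13 m and z of carton_2_mid in the frame of drawer_floor between 0 and 0.065 m and x of carton_3_mid in the frame of drawer_floor between -0.072 and 0.075 m and y of carton_3_mid in the frame of drawer_floor between -0.13 and 0.13 m and z of carton_3_mid in the frame of drawer_floor between 0 and 0.065 m and linear speed of each of cassette, carton_0, carton_1, carton_2, carton_3 below 0.03 m/s and value of joint drawer below 0.004 m and value of joint gauge between -0.14 and 0.14 rad); the robot touches nothing.
It fails at once if the gauge is run more than 0.3 rad past the front (value of joint gauge above 0.3 rad).
It fails at once if a bystander (stapler, scale) is moved by more than 3 cm (distance of any of stapler, scale from where it was at the start of the episode above 0.03 m).
Of carton_0, carton_1, carton_2, carton_3 only 2 to 4 are there at a start; the rules pass over those that are not, and their reading is None.
At some moment in a run one of carton_0, carton_1, carton_2, carton_3 may be knocked a few centimetres aside while the robot is not near it.
Once in a run the grip may slacken for a moment while it holds something.
It also fails if it takes over 210 s, if anything falls off the work surface, if the arm or the gripper's body presses on something with over 40 N, if the wrist force passes 120 N, or if a joint passes its speed limit or range.

## Robot

A 7-joint arm with a two-finger parallel gripper is mounted at the origin on a cart in front of the work surface, level with it; the furniture and walls round the work are solid. World frame = base frame: x ahead of the robot, y to its left, z up, the work surface at z = 0. Lengths are in m, angles in rad, forces in N, time in s.
With the tool pointing down it reaches from about 0.425 to 0.95 m from the base axis. Payload 4.7 kg.
Tool frame: the origin (TCP) lies at the very end of the fingers, on their centre line; the grasp point (between the pads) lies 19 mm behind it; z points along the fingers, y is the direction in which the jaws open and shut (so a half turn about z gives the same grasp; the last joint's range is limited). The gripper opens to 87 mm and grips with 3 to 60 N. Pads are 19 mm wide; open, the fingers measure 117 mm over their backs; the gripper's body (75 mm by 190 mm) begins 51 mm behind the grasp point.
Start: joints at [-1.36, 0.469, -0.049, 1.532, 0.024, 1.141, -0.082], TCP at [0.16, 0.656, 0.187] pointing down, gripper open.
Joint ranges: [-2.59, 2.59], [-0.33, 1.99], [-1.39, 1.29], [0.1, 2.45], [-1.04, 4.18], [0.21, 1.99], [-2.66, 2.66]. Speed limits (rad/s): [2.57, 2.57, 3.14, 3.14, 3.14, 3.14, 3.14].

## Interface

Orientations are given as a 3x3 rotation matrix whose columns are the frame's x, y, z axes.
In Python, from bench import state, capture, job_done, search_frame, regions_of gives the robot as it stands.
- The arm moves only by the tool play_rows, never from a script. Its argument "commands" is a list of rows, each a list of 7 numbers: the opening in per cent of the stroke, from 0 (shut) to 100 (fully open), then the shift along the tool's x, y, z in cm, then the turn, a rotation vector about the tool's x, y, z in rad. A call has 1 to 8 rows; each row shifts and turns the commanded pose from where the row before left it, along the tool's axes as they then stand; what a row does not reach is not made up. A row lasts 1/12 s, in which the tool goes at most 41.7 mm and 7.16 degrees, less where a joint would pass 70% of its speed; a pose out of reach is approached as far as the arm can. A call with a gripper value outside its range is refused whole. The fingers move at their own pace and stop on an object; "grip_force" is the grip in N (left out, the last holds). Time passes only in rows, so rows that do not move let the fingers close. It gives the time, the measured TCP pose, the force and the opening at its end, in the units of the state.
- state(): the state, without advancing time (a new reading comes with each control period).
- capture(name): name is "scene" or "top"; returns a dict with "pixels" (420x560x3 uint8, red, green, blue), "intrinsics" (3x3 intrinsics, pixels), "rvec" (rotation vector, rad) and "tvec" (3), from world to camera coordinates, as OpenCV has them. Camera axes: x right, y down, z forward; pixel columns grow to the right and rows downward; lengths in m; the calibration is good to about 2 mm. A picture is of the moment at which its call begins. There is no depth.
- job_done(): hands the job in, once; it reports no verdict.
Trained networks look in the newest picture that a camera, given by its name, has taken for a name from the list of things; names that differ only in an ending like _2 or _b are one class to them, and where a whole thing is asked for, a point or a joint stands for the part that bears it (a point fixed in the world has none). Each returns a list of dicts, best first, with "score" (0 to 1); they miss things now and then, are a little off and sometimes report something else, mostly with a low value. They report only what shows in the picture. A call takes as long as a camera call. They do not tell look-alikes from the thing itself.
- search_frame(camera, query): "extent" ([left, top, width, height] as shares, 0 to 1, of the picture: columns of its width, rows of its height, round what is visible of it).
- regions_of(camera, query): "mask" (420x560 bool, what is visible of it) and "extent" ([left, top, width, height] as shares, 0 to 1, of the picture: columns of its width, rows of its height, round what is visible of it).
The state is a dict: "t": time; "joints": joint angles; "dq": joint speeds; "joint_torque": joint torques, N m; "position": TCP position; "tcp_rot": TCP orientation; "wrist_force": force on the tool from outside, world axes, zero at the start; "wrist_torque": the same for the moment, N m; "gripper_width": finger opening in m.
Only numpy, scipy, OpenCV 4.12 (cv2) and the standard library are available. Lean on these libraries where they do the work, as an engineer would, in place of code of your own. Each camera call takes 0.05 s, during which the arm holds its last target.

## Working session

There is one attempt and no reset: what is moved stays moved. The work goes in short steps, Python scripts to look and compute and a tool call to move; the robot and the scene stay as the last step left them, time stands still between calls to the robot, and variables do not carry over. Pictures are saved under pics/ and viewed, and the job is handed in when it is done.

Besides the shell and the picture viewer there is one more tool, called after ">>>" as name(argument=value, ...) on one line, values as JSON. play_rows: Moves the arm, as the interface text tells. Its arguments: {"type":"object","properties":{"commands":{"type":"array"},"grip_force":{"type":"number"}},"required":["commands"]}

```bash
ls -la; mkdir -p pics; python3 - <<'E'
from bench import state,capture
import cv2
s=state(); print({k:s[k] for k in ('t','position','tcp_rot','gripper_width','wrist_force')})
for n in('scene','top'):
    c=capture(n); cv2.imwrite(f'pics/{n}0.png',c['pixels'][:,:,::-1]); print(n,c['intrinsics'],c['rvec'],c['tvec'])
E
```

```text
total 12
drwxr-xr-x  3 agent agent 4096 Dec  7 04:28 .
drwxr-xr-x 23 root  root  4096 Dec  7 04:28 ..
drwxr-xr-x  2 agent agent 4096 Dec  7 04:28 pics
{'t': 0.0, 'position': array([0.16016285, 0.65504058, 0.18580588]), 'tcp_rot': array([[-9.71399541e-01,  2.37450658e-01, -3.42842951e-04],
       [ 2.37450878e-01,  9.71397724e-01, -1.88194878e-03],
       [-1.13833113e-04, -1.90953254e-03, -9.99998170e-01]]), 'gripper_width': 0.08706372569212066, 'wrist_force': array([ 0.62889803, -0.45252909,  0.19355434])}
scene [[419.03594435   0.         286.16961514]
 [  0.         419.03594435 215.91104202]
 [  0.           0.           1.        ]] [ 2.11720232 -1.24454274  0.47336707] [-0.22913218  0.45913671  1.06069567]
top [[423.31624903   0.         283.07957147]
 [  0.         423.31624903 204.08906664]
 [  0.           0.           1.        ]] [ 2.01487252 -2.05547387  0.35461709] [0.05719942 0.57249077 1.39604152]
```

View pics/scene0.png

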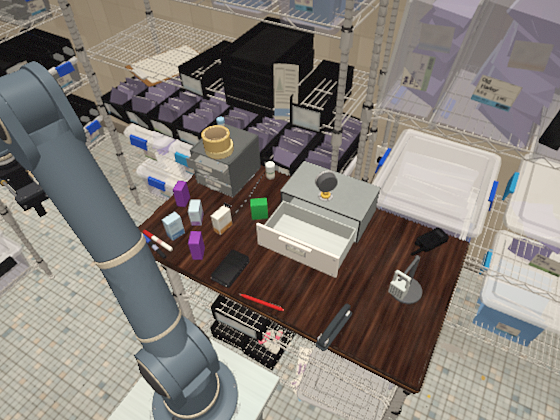

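View pics/top0.png

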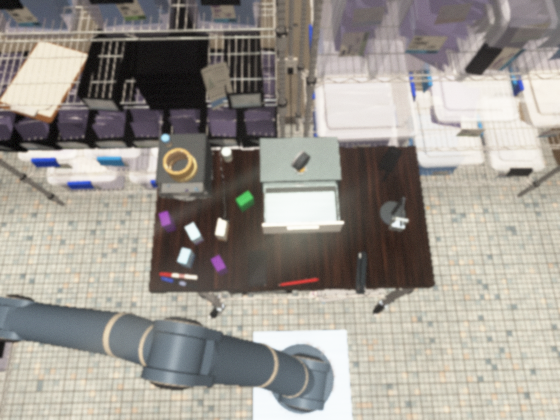

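```bash
cat > h.py <<'E'
import numpy as np,cv2
from bench import *
def cam(n):
    c=capture(n); R=cv2.Rodrigues(np.array(c['rvec'],float))[0]; t=np.array(c['tvec'],float).ravel()
    return c['pixels'],np.array(c['intrinsics']),R,t
def proj(p,C):
    _,K,R,t=C; q=(np.atleast_2d(p)@R.T+t)@K.T; return q[:,:2]/q[:,2:]
def ray(u,v,C):
    _,K,R,t=C; d=R.T@np.linalg.solve(K,[u,v,1]); return -R.T@t,d
def atz(u,v,C,z):
    o,d=ray(u,v,C); return o+d*(z-o[2])/d[2]
def tri(pts):  # [(u,v,C),...]
    A=np.zeros((3,3));b=np.zeros(3);L=[]
    for u,v,C in pts:
        o,d=ray(u,v,C); d/=np.linalg.norm(d); P=np.eye(3)-np.outer(d,d);A+=P;b+=P@o;L.append((o,d))
    x=np.linalg.solve(A,b); return x,[np.linalg.norm((np.eye(3)-np.outer(d,d))@(x-o)) for o,d in L]
E
python3 - <<'E'
from h import *
for n in('scene','top'):
    C=cam(n); im=C[0][:,:,::-1]
    x=dict(scene=(130,120,450,350),top=(140,120,440,310))[n]
    cv2.imwrite(f'pics/{n}1.png',cv2.resize(im[x[1]:x[3],x[0]:x[2]],None,fx=2.4,fy=2.4,interpolation=cv2.INTER_CUBIC))
    for q in('gauge_mid','drawer_floor','cassette_mid','stapler','scale','carton_0_mid','carton_1_mid','carton_2_mid','carton_3_mid'):
        try: 
            for r in search_frame(n,q)[:5]:
                e=np.array(r['extent'])*[560,420,560,420]; print(n,q,round(r['score'],2),(e[:2]+e[2:]/2).round(1),e[2:].round(1))
        except Exception as ex: print(q,ex)
E
```

```text
scene gauge_mid 0.81 [325. 182.] [23.3 26. ]
scene drawer_floor 0.65 [307.5 237.3] [99.6 74.7]
scene cassette_mid 0.55 [400.3 283.5] [25.2 25.1]
scene stapler 0.82 [331.3 326.7] [35.4 48.7]
scene carton_0_mid 0.89 [181.9 192.8] [15.9 25. ]
scene carton_0_mid 0.65 [196.8 248.7] [15.8 26.5]
scene carton_0_mid 0.58 [171.6 224.5] [27.8 29. ]
scene carton_1_mid 0.88 [259.9 211. ] [19.1 17.2]
scene carton_2_mid 0.78 [223.6 221.2] [20.1 26.1]
top gauge_mid 0.55 [301.  162.4] [18.3 18.7]
top drawer_floor 0.62 [302.7 210.8] [81.3 47.9]
top cassette_mid 0.55 [395.9 226. ] [19.9 13.8]
top cassette_mid 0.3 [301.8 185.3] [82.3 95.9]
top cassette_mid 0.15 [260.7 270.1] [19.6 34. ]
top stapler 0.71 [360.  271.4] [ 9.  42.8]
top stapler 0.3 [303.4 208.6] [77.8 51.4]
top scale 0.85 [261.  269.9] [18.5 36.2]
top carton_0_mid 0.78 [221.6 266.1] [17.8 23.2]
top carton_0_mid 0.67 [186.1 258.3] [12.3 17.9]
top carton_0_mid 0.64 [166.6 221.6] [16.6 19.4]
top carton_1_mid 0.7 [244.4 203.2] [16.3 20.6]
top carton_1_mid 0.56 [194.2 233. ] [18.9 18.7]
```

View pics/scene1.png

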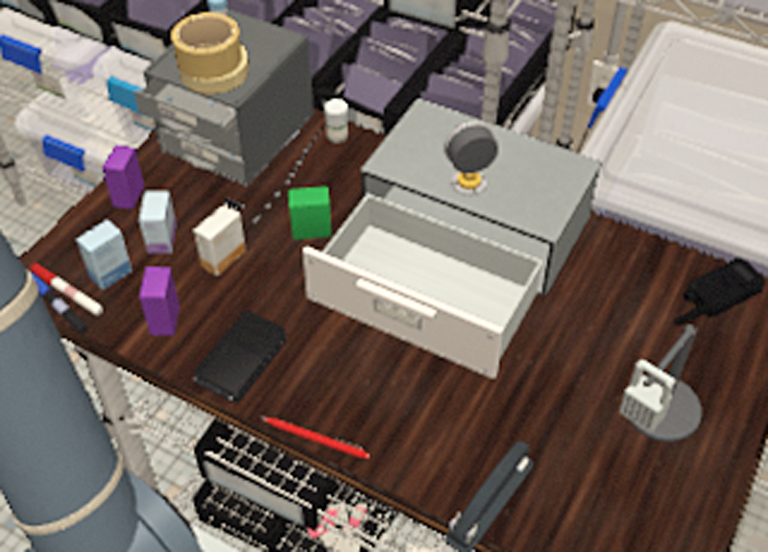

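View pics/top1.png

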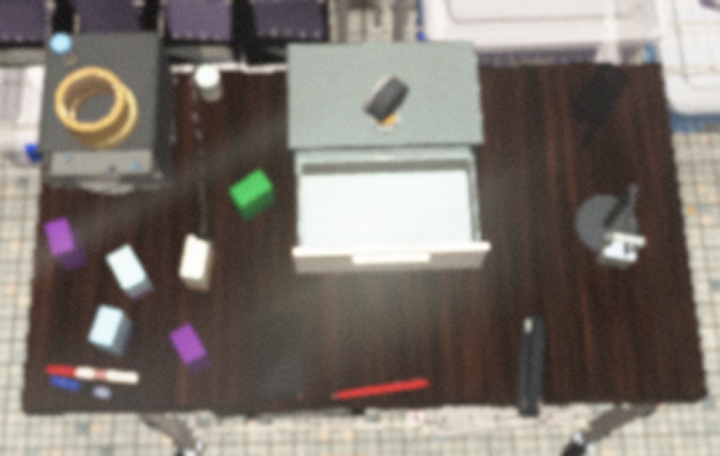

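```bash
cat > cart.py <<'E'
from h import *
from scipy.optimize import minimize
DIM={0:(50,32,82),1:(56,34,70),2:(60,30,78),3:(50,34,80)}
def corners(x,y,yaw,d,z0=0):
    a=np.array([[i,j,k] for i in(-.5,.5) for j in(-.5,.5) for k in(0,1)])*np.array(d)/1000
    c,s=np.cos(yaw),np.sin(yaw); return a@np.array([[c,-s,0],[s,c,0],[0,0,1]]).T+[x,y,z0]
S=4
def sil(P,C,roi):
    h=cv2.convexHull((((proj(P,C)-roi[:2])+.5)*S*16).astype(np.int32))
    m=np.zeros(((roi[3]-roi[1])*S,(roi[2]-roi[0])*S),np.uint8); cv2.fillConvexPoly(m,h,1,shift=4)
    return cv2.resize(m.astype(np.float32),None,fx=1/S,fy=1/S,interpolation=cv2.INTER_AREA)
def fit(views,d,x0):  # views: [(C,mask float full)]
    pr=[]
    for C,m in views:
        ys,xs=np.where(m>.3); roi=(xs.min()-12,ys.min()-12,xs.max()+13,ys.max()+13); pr.append((C,m[roi[1]:roi[3],roi[0]:roi[2]],roi))
    def cost(p):
        P=corners(p[0],p[1],p[2],d); return sum(np.abs(sil(P,C,r)-m).sum() for C,m,r in pr)/sum(m.sum() for _,m,_ in pr)
    best=None
    for yaw in np.arange(0,np.pi,np.pi/8):
        r=minimize(cost,[x0[0],x0[1],yaw],method='Nelder-Mead',options=dict(initial_simplex=[[x0[0],x0[1],yaw],[x0[0]+.01,x0[1],yaw],[x0[0],x0[1]+.01,yaw],[x0[0],x0[1],yaw+.3]],xatol=1e-4,fatol=1e-4))
        if best is None or r.fun<best.fun: best=r
    return best
E
python3 - <<'E'
from h import *
CS=cam('scene');CT=cam('top')
for n,C,pts in(('scene',CS,[(173,224),(195,211),(221,220),(181,193),(196,245),(259,208)]),('top',CT,[(186,257),(194,232),(222,229),(166,221),(218,264),(244,199)])):
    for u,v in pts: print(n,u,v,C[0][v,u])
    hsv=cv2.cvtColor(C[0],cv2.COLOR_RGB2HSV); 
    print(n,hsv[260,300 if n=='scene' else 230])
# roof corners
f=lambda a,b:(a/2.4+140,b/2.4+120)
for a,b in[(290,44),(474,42),(483,145),(294,150)]: print('roof top',atz(*f(a,b),CT,.114).round(3))
g=lambda a,b:(a/2.4+130,b/2.4+120)
for a,b in[(420,101),(598,166),(545,250),(365,170)]: print('roof sc',atz(*g(a,b),CS,.114).round(3))
print('table',[atz(*f(a,b),CT,0).round(3) for a,b in[(40,180),(660,65),(703,398),(25,410)]])
print('panel top',[atz(*f(a,b),CT,.108).round(3) for a,b in[(293,248),(489,243)]],[atz(*g(a,b),CS,.108).round(3) for a,b in[(305,252),(500,335)]])
for q in('cassette_mid','stapler','scale','gauge_mid'):
    for n,C in(('scene',CS),('top',CT)):
        for r in regions_of(n,q)[:1]:
            m=r['mask'];ys,xs=np.where(m);print(q,n,r['score'],xs.mean(),ys.mean(),atz(xs.mean(),ys.mean(),C,dict(cassette_mid=.12,stapler=.03,scale=.02,gauge_mid=.178)[q]).round(3))
E
```

```text
scene 173 224 [122 137 145]
scene 195 211 [207 223 221]
scene 221 220 [162 148 129]
scene 181 193 [108  52 122]
scene 196 245 [103  50 115]
scene 259 208 [ 44 133  61]
scene [ 18  37 178]
top 186 257 [232 247 249]
top 194 232 [244 251 251]
top 222 229 [253 253 249]
top 166 221 [177 104 192]
top 218 264 [167  96 186]
top 244 199 [ 95 208 111]
top [11 75 85]
roof top [0.829 0.123 0.114]
roof top [ 0.826 -0.161  0.114]
roof top [ 0.654 -0.163  0.114]
roof top [0.651 0.118 0.114]
roof sc [0.823 0.121 0.114]
roof sc [ 0.819 -0.161  0.114]
roof sc [ 0.639 -0.157  0.114]
roof sc [0.656 0.12  0.114]
table [array([0.656, 0.527, 0.   ]), array([ 0.839, -0.483,  0.   ]), array([ 0.291, -0.478,  0.   ]), array([0.294, 0.519, 0.   ])]
panel top [array([0.501, 0.12 , 0.108]), array([ 0.503, -0.163,  0.108])] [array([0.49 , 0.115, 0.108]), array([ 0.491, -0.162,  0.108])]
cassette_mid scene 0.69 399.64857881136953 284.82945736434107 [ 0.485 -0.346  0.12 ]
cassette_mid top 0.54 194.31162790697675 233.51627906976745 [0.466 0.35  0.12 ]
stapler scene 0.87 333.9427168576105 327.189852700491 [ 0.33  -0.229  0.03 ]
stapler top 0.8 360.8918918918919 273.52252252252254 [ 0.335 -0.222  0.03 ]
scale top 0.87 257.44690265486724 267.8274336283186 [0.364 0.141 0.02 ]
gauge_mid scene 0.56 325.95581395348836 181.6 [ 0.703 -0.016  0.178]
gauge_mid top 0.67 300.7155963302752 160.4908256880734 [ 0.704 -0.018  0.178]
```

```bash
python3 - <<'E'
from cart import *
CS=cam('scene');CT=cam('top')
def comp(C,u,v,th):
    g=C[0].max(2)
    if C is CS: roi=(155,190,240,275)
    m=(g>th).astype(np.uint8); 
    n,l=cv2.connectedComponents(m,connectivity=4); k=l[v,u]; return (l==k).astype(np.float32) if k else None
import sys
for name,s,t in(('A',(173,224),(186,257)),('B',(195,211),(194,232)),('C',(221,220),(222,229))):
    ms=comp(CS,*s,100); mt=comp(CT,*t,125); print(name,ms.sum(),mt.sum())
    for m,C in((ms,CS),(mt,CT)):
        ys,xs=np.where(m>0); print(xs.min(),xs.max(),ys.min(),ys.max())
    x0=atz(*t,CT,.07)
    for k,d in DIM.items():
        r=fit([(CS,ms),(CT,mt)],d,x0); print(name,k,round(r.fun,3),r.x.round(4),np.degrees(r.x[2])%180)
E
```

```text
A 416.0 206.0
162 184 211 239
177 191 247 265
A 0 0.142 [0.4031 0.3945 2.8257] 161.89978251916492
A 1 0.192 [0.4065 0.3991 2.639 ] 151.20144108763122
A 2 0.234 [ 0.4046  0.3976 -0.6303] 143.8864455806787
A 3 0.151 [0.4037 0.3958 2.819 ] 161.5160251532998
B 337.0 215.0
188 202 199 225
184 200 222 241
B 0 0.144 [0.4898 0.3706 0.4462] 25.567809731061647
B 1 0.121 [0.4922 0.3734 3.6461] 28.908301915141976
B 2 0.186 [0.4904 0.3719 0.4493] 25.741812919009767
B 3 0.135 [0.4903 0.3708 0.4655] 26.67126134816707
C 455.0 230.0
210 232 204 234
215 227 218 239
C 0 0.147 [0.5041 0.2693 2.9639] 169.81869009810242
C 1 0.127 [0.5058 0.2725 2.9842] 170.9797953535439
C 2 0.093 [0.503  0.2705 2.9972] 171.72710205993087
C 3 0.151 [0.5037 0.2696 2.9895] 171.28859088280387
```

```bash
python3 - <<'E'
from h import *
o=[]
for n,r in(('scene',(155,190,245,265)),('top',(150,195,250,280))):
    C=cam(n);im=C[0][r[1]:r[3],r[0]:r[2],::-1]; o.append(cv2.resize(im,(720,int(720*im.shape[0]/im.shape[1])),interpolation=cv2.INTER_CUBIC))
    cv2.imwrite(f'pics/{n}2.png',o[-1])
E
```

```text
(no output)
```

View pics/scene2.png

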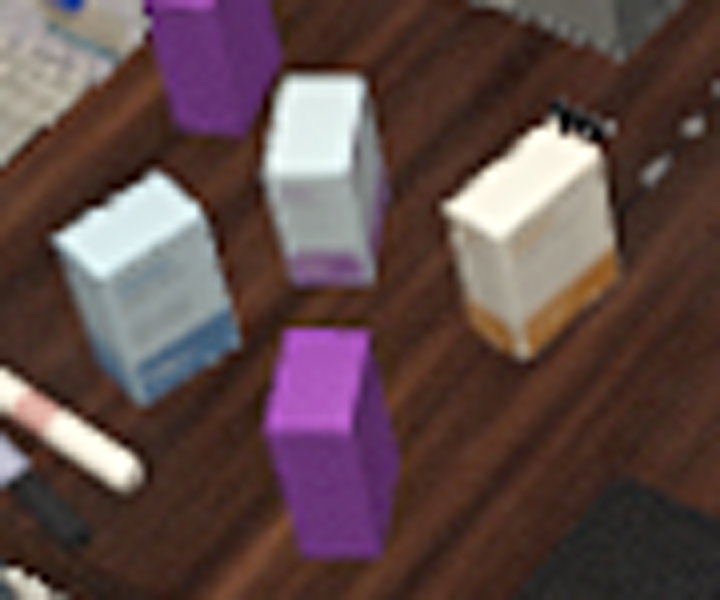

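View pics/top2.png

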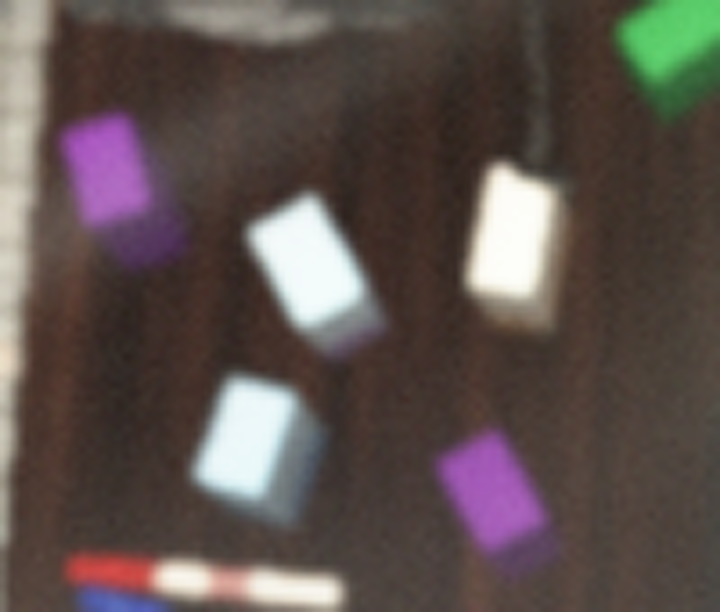

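```bash
cat > plan.py <<'E'
from h import *
def plan(tx,ty,tz,az=None,grip=100,ms=3.9,mt=.12,rel=False):
    """straight line from present TCP; az = azimuth (deg) wanted of tool y, mod 180 nearest"""
    s=state(); R=np.array(s['tcp_rot']); p=np.array(s['position']); T=np.array([tx,ty,tz])
    a0=np.degrees(np.arctan2(R[1,1],R[0,1]))
    # ideal target rot: z down
    da=0
    if az is not None:
        da=(az-a0) if rel else (az-a0+90)%180-90
    a=np.radians(a0+da); y=np.array([np.cos(a),np.sin(a),0]); z=np.array([0,0,-1.]); G=np.stack([np.cross(y,z),y,z],1)
    rv=cv2.Rodrigues(R.T@G)[0].ravel()
    n=max(int(np.ceil(np.linalg.norm(T-p)*100/ms)),int(np.ceil(np.linalg.norm(rv)/mt)),1)
    print('t',round(s['t'],2),'pos',p.round(4),'az',a0.round(1),'w',round(s['gripper_width'],4),'F',np.array(s['wrist_force']).round(1),'q7',round(s['joints'][6],2),'n',n)
    c=R.copy(); st=cv2.Rodrigues(rv/n)[0]
    for i in range(n):
        d=c.T@(T-p)*100/n; print([grip,*[round(float(v),2) for v in d],*[round(float(v),3) for v in rv/n]]); c=c@st
if __name__=='__main__':
    import sys
    a=[float(v) for v in sys.argv[1:]]
    plan(*a[:3],a[3] if len(a)>3 else None,a[4] if len(a)>4 else 100)
E
python3 plan.py .403 .395 .13 72
```

```text
t 1.8 pos [0.1603 0.6557 0.1869] az 76.3 w 0.087 F [0.8 0.1 0.9] q7 -0.08 n 10
[100, -2.98, -1.96, 0.57, 0.0, -0.0, 0.007]
[100, -2.99, -1.93, 0.57, 0.0, -0.0, 0.007]
[100, -3.01, -1.91, 0.57, 0.0, -0.0, 0.007]
[100, -3.02, -1.89, 0.57, 0.0, -0.0, 0.007]
[100, -3.03, -1.87, 0.57, 0.0, -0.0, 0.007]
[100, -3.05, -1.84, 0.57, 0.0, -0.0, 0.007]
[100, -3.06, -1.82, 0.57, 0.0, -0.0, 0.007]
[100, -3.07, -1.8, 0.57, 0.0, -0.0, 0.007]
[100, -3.09, -1.78, 0.57, 0.0, -0.0, 0.007]
[100, -3.1, -1.75, 0.57, 0.0, -0.0, 0.007]
```

>>> play_rows(commands=[[100, -3.0, -1.9, 0.6, 0, 0, 0], [100, -3.0, -1.9, 0.6, 0, 0, 0.01], [100, -3.0, -1.9, 0.6, 0, 0, 0.01], [100, -3.0, -1.9, 0.6, 0, 0, 0.01], [100, -3.0, -1.9, 0.6, 0, 0, 0.01], [100, -3.0, -1.9, 0.6, 0, 0, 0.01], [100, -3.0, -1.9, 0.6, 0, 0, 0.01], [100, -3.0, -1.9, 0.6, 0, 0, 0.01]])

```text
t: 2.47
position: [0.3529, 0.4447, 0.1389]
tcp_rot: [[-0.952, 0.305, 0.0], [0.305, 0.952, 0.001], [-0.0, 0.001, -1.0]]
wrist_force: [0.8, 0.4, -0.1]
gripper_width: 0.0872
```

```bash
python3 plan.py .403 .395 .13 72;python3 - <<'E'
from h import *
for n,r in(('scene',(100,150,300,300)),('top',(130,170,330,320))):
    C=cam(n);im=C[0][r[1]:r[3],r[0]:r[2],::-1]; cv2.imwrite(f'pics/{n}3.png',cv2.resize(im,(720,540)))
E
```

```text
t 2.47 pos [0.3529 0.4447 0.1389] az 72.2 w 0.0872 F [ 0.8  0.4 -0.1] q7 0.3 n 2
[100, -3.15, -1.6, 0.44, 0.0, 0.0, 0.002]
[100, -3.15, -1.6, 0.44, 0.0, 0.0, 0.002]
```

View pics/scene3.png

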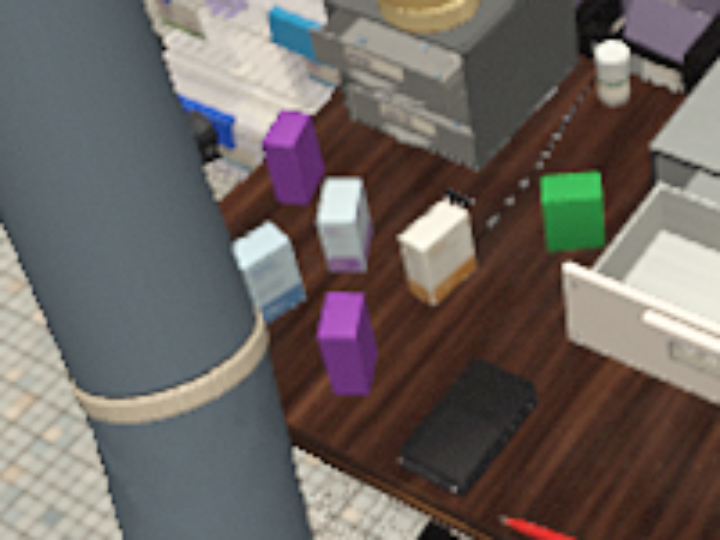

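>>> play_rows(commands=[[100, -3.2, -1.6, 0.4, 0, 0, 0], [100, -3.1, -1.6, 0.5, 0, 0, 0], [100, 0, 0, 2.8, 0, 0, 0], [100, 0, 0, 2.8, 0, 0, 0], [100, 0, 0, 2.9, 0, 0, 0]])

```text
t: 2.98
position: [0.4031, 0.3967, 0.0448]
tcp_rot: [[-0.952, 0.306, 0.002], [0.306, 0.952, 0.002], [-0.001, 0.003, -1.0]]
wrist_force: [-0.2, 0.3, 0.5]
gripper_width: 0.0869
```

>>> play_rows(commands=[[0, 0, 0, 0, 0, 0, 0], [0, 0, 0, 0, 0, 0, 0], [0, 0, 0, 0, 0, 0, 0], [0, 0, 0, 0, 0, 0, 0], [0, 0, 0, 0, 0, 0, 0]], grip_force=15)

```text
t: 3.4
position: [0.4029, 0.3976, 0.0467]
tcp_rot: [[-0.952, 0.305, 0.002], [0.305, 0.952, 0.003], [-0.001, 0.003, -1.0]]
wrist_force: [-0.5, 0.1, -0.4]
gripper_width: 0.0612
```

```bash
python3 plan.py .403 .395 .20 72 0; python3 - <<'E'
from h import *
for n,r in(('scene',(100,150,300,300)),('top',(130,170,330,320))):
    C=cam(n);im=C[0][r[1]:r[3],r[0]:r[2],::-1]; cv2.imwrite(f'pics/{n}4.png',cv2.resize(im,(720,540)))
E
```

```text
t 3.4 pos [0.4029 0.3976 0.0467] az 72.3 w 0.0612 F [-0.5  0.1 -0.4] q7 0.44 n 4
[0.0, -0.03, -0.05, -3.83, 0.001, 0.0, 0.001]
[0.0, -0.03, -0.05, -3.83, 0.001, 0.0, 0.001]
[0.0, -0.02, -0.06, -3.83, 0.001, 0.0, 0.001]
[0.0, -0.02, -0.06, -3.83, 0.001, 0.0, 0.001]
```

View pics/top4.png

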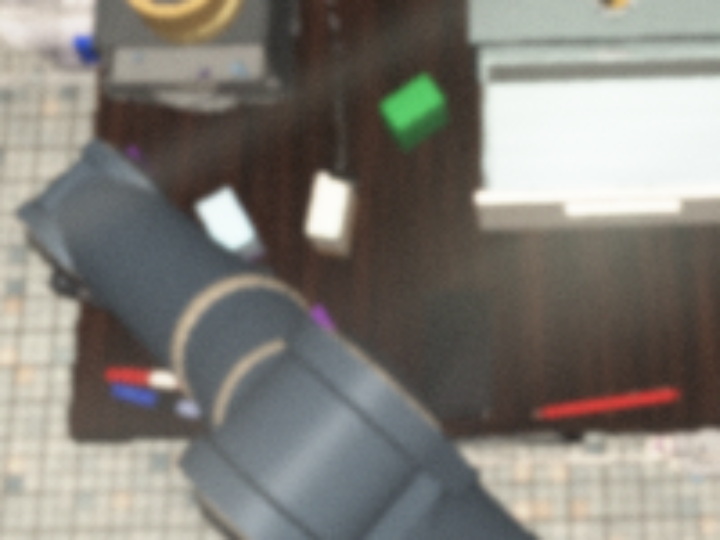

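>>> play_rows(commands=[[0, 0, 0, 0, 0, 0, 0], [0, 0, 0, 0, 0, 0, 0], [0, 0, 0, 0, 0, 0, 0], [0, 0, 0, 0, 0, 0, 0], [0, 0, 0, 0, 0, 0, 0], [0, 0, 0, 0, 0, 0, 0]])

```text
t: 4.0
position: [0.4021, 0.3964, 0.045]
tcp_rot: [[-0.952, 0.305, 0.0], [0.305, 0.952, 0.0], [-0.0, 0.0, -1.0]]
wrist_force: [-0.7, -0.4, 0.7]
gripper_width: 0.0317
```

>>> play_rows(commands=[[0, 0, 0, -2.5, 0, 0, 0], [0, 0, 0, -3.8, 0, 0, 0], [0, 0, 0, -3.8, 0, 0, 0], [0, 0, 0, -3.9, 0, 0, 0]], grip_force=20)

```text
t: 4.33
position: [0.4016, 0.3957, 0.1858]
tcp_rot: [[-0.952, 0.305, -0.001], [0.305, 0.952, -0.001], [0.001, -0.001, -1.0]]
wrist_force: [0.6, 0.5, -0.9]
gripper_width: 0.0313
```

```bash
python3 plan.py .545 .07 .185 90 0 
```

```text
t 4.33 pos [0.4016 0.3957 0.1858] az 72.2 w 0.0313 F [ 0.6  0.5 -0.9] q7 0.43 n 10
[0.0, -2.36, -2.67, 0.01, -0.0, -0.0, -0.031]
[0.0, -2.28, -2.74, 0.01, -0.0, -0.0, -0.031]
[0.0, -2.19, -2.81, 0.01, -0.0, -0.0, -0.031]
[0.0, -2.1, -2.87, 0.01, -0.0, -0.0, -0.031]
[0.0, -2.01, -2.94, 0.01, -0.0, -0.0, -0.031]
[0.0, -1.92, -3.0, 0.01, -0.0, -0.0, -0.031]
[0.0, -1.83, -3.06, 0.01, -0.0, -0.0, -0.031]
[0.0, -1.73, -3.11, 0.01, -0.0, -0.0, -0.031]
[0.0, -1.63, -3.16, 0.01, -0.0, -0.0, -0.031]
[0.0, -1.53, -3.21, 0.01, -0.0, -0.0, -0.031]
```

>>> play_rows(commands=[[0, -2.4, -2.7, 0, 0, 0, -0.03], [0, -2.3, -2.7, 0, 0, 0, -0.03], [0, -2.2, -2.8, 0, 0, 0, -0.03], [0, -2.1, -2.9, 0, 0, 0, -0.03], [0, -2.0, -2.9, 0, 0, 0, -0.03], [0, -1.9, -3.0, 0, 0, 0, -0.03], [0, -1.8, -3.1, 0, 0, 0, -0.04], [0, -1.7, -3.1, 0, 0, 0, -0.03]])

```text
t: 5.0
position: [0.5163, 0.1333, 0.1847]
tcp_rot: [[-0.998, 0.058, -0.0], [0.058, 0.998, 0.0], [0.0, 0.0, -1.0]]
wrist_force: [0.3, 1.0, -0.4]
gripper_width: 0.0309
```

```bash
python3 plan.py .545 .07 .185 90 0 
```

```text
t 5.0 pos [0.5163 0.1333 0.1847] az 86.7 w 0.0309 F [ 0.3  1.  -0.4] q7 1.23 n 2
[0.0, -1.62, -3.08, -0.01, 0.0, -0.0, -0.029]
[0.0, -1.53, -3.12, -0.01, 0.0, -0.0, -0.029]
```

>>> play_rows(commands=[[0, -1.6, -3.1, 0, 0, 0, -0.03], [0, -1.5, -3.1, 0, 0, 0, -0.03], [0, 0, 0, 2, 0, 0, 0], [0, 0, 0, 2, 0, 0, 0]])

```text
t: 5.33
position: [0.5461, 0.0688, 0.1453]
tcp_rot: [[-1.0, 0.005, 0.003], [0.005, 1.0, -0.0], [-0.003, -0.0, -1.0]]
wrist_force: [-0.4, 1.3, -0.6]
gripper_width: 0.0308
```

```bash
cat > look.py <<'E'
from h import *
import sys
k=sys.argv[1]; r=[int(v) for v in sys.argv[2:10]]
for n,q in(('scene',r[:4]),('top',r[4:8])):
    if not q: continue
    C=cam(n);im=C[0][q[1]:q[3],q[0]:q[2],::-1]; f=720/im.shape[1]; im=cv2.resize(im,None,fx=f,fy=f,interpolation=cv2.INTER_CUBIC); cv2.imwrite(f'pics/{n}{k}.png',im[:600])
E
python3 plan.py .545 .07 .058 90 0;python3 look.py 5 180 150 400 310 210 120 360 240
```

```text
t 5.33 pos [0.5461 0.0688 0.1453] az 89.7 w 0.0308 F [-0.4  1.3 -0.6] q7 1.43 n 3
[0.0, 0.05, 0.04, 2.91, -0.0, 0.001, -0.002]
[0.0, 0.04, 0.04, 2.91, -0.0, 0.001, -0.002]
[0.0, 0.04, 0.04, 2.91, -0.0, 0.001, -0.002]
```

View pics/scene5.png

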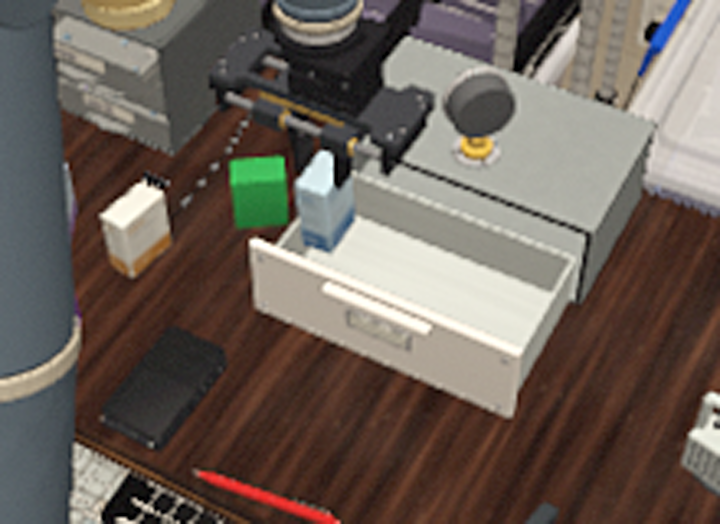

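View pics/top5.png

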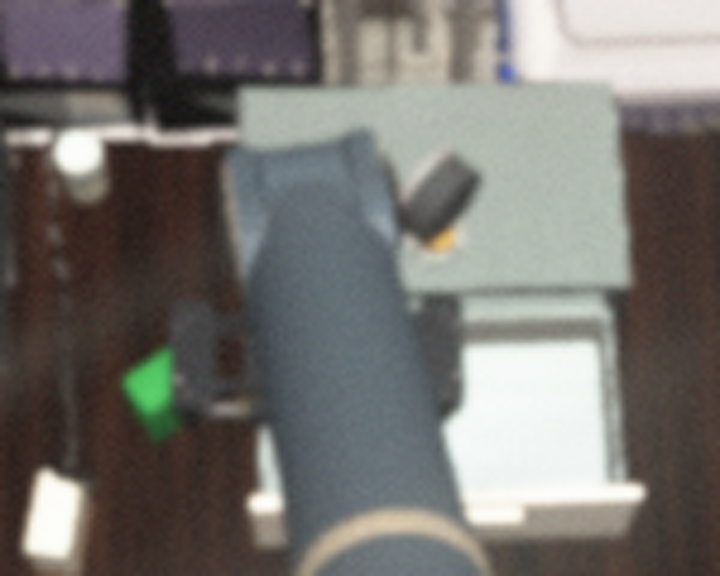

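>>> play_rows(commands=[[0, 0, 0, 2.9, 0, 0, 0], [0, 0, 0, 2.9, 0, 0, 0], [0, 0, 0, 2.7, 0, 0, 0], [0, 0, 0, 0, 0, 0, 0]])

```text
t: 5.77
position: [0.5412, 0.072, 0.0565]
tcp_rot: [[-1.0, -0.002, -0.007], [-0.002, 1.0, -0.002], [0.007, -0.001, -1.0]]
wrist_force: [-0.5, -0.5, -1.7]
gripper_width: 0.0311
```

>>> play_rows(commands=[[65, 0, 0, 0.1, 0, 0, 0], [65, 0, 0, 0, 0, 0, 0], [65, 0, 0, 0, 0, 0, 0], [65, 0, 0, 0, 0, 0, 0], [65, 0, 0, 0, 0, 0, 0]])

```text
t: 6.18
position: [0.5451, 0.0721, 0.0602]
tcp_rot: [[-1.0, -0.0, 0.002], [-0.0, 1.0, 0.001], [-0.002, 0.001, -1.0]]
wrist_force: [-0.4, -0.4, 0.2]
gripper_width: 0.0535
```

>>> play_rows(commands=[[65, 0, 0, -3.0, 0, 0, 0], [80, 0, 0, -3.9, 0, 0, 0], [100, 0, 0, -3.9, 0, 0, 0], [100, 0, 0, -1.7, 0, 0, 0]])

```text
t: 6.52
position: [0.547, 0.0721, 0.1896]
tcp_rot: [[-1.0, 0.0, 0.008], [0.0, 1.0, 0.002], [-0.008, 0.002, -1.0]]
wrist_force: [1.9, -0.7, 0.2]
gripper_width: 0.0696
```

```bash
python3 plan.py .492 .373 .15 119;python3 look.py 6 180 150 400 310 140 170 310 290; python3 - <<'E'
from cart import *
CS=cam('scene')
for k in range(4):
    print([ (round(r['score'],2),(np.array(r['extent'])*[560,420,560,420]).round(0)) for r in search_frame('scene',f'carton_{k}_mid')])
E
```

```text
t 6.52 pos [0.547  0.0721 0.1896] az 90.0 w 0.0696 F [ 1.9 -0.7  0.2] q7 1.42 n 8
[100, 0.69, 3.76, 0.5, -0.0, 0.001, -0.063]
[100, 0.45, 3.8, 0.5, -0.0, 0.001, -0.063]
[100, 0.21, 3.82, 0.5, -0.0, 0.001, -0.063]
[100, -0.03, 3.82, 0.5, -0.0, 0.001, -0.063]
[100, -0.27, 3.81, 0.5, -0.0, 0.001, -0.063]
[100, -0.51, 3.79, 0.5, -0.0, 0.001, -0.063]
[100, -0.75, 3.75, 0.5, -0.0, 0.001, -0.063]
[100, -0.99, 3.69, 0.5, -0.0, 0.001, -0.063]
[(0.67, array([271., 216.,  18.,  15.])), (0.65, array([201., 235.,   2.,  17.]))]
[(0.81, array([250., 200.,  20.,  18.])), (0.53, array([197., 196.,   9.,  29.])), (0.45, array([319., 300.,  33.,  54.]))]
[(0.63, array([258., 199., 100.,  80.])), (0.61, array([216., 205.,  18.,  28.]))]
[]
```

View pics/scene6.png

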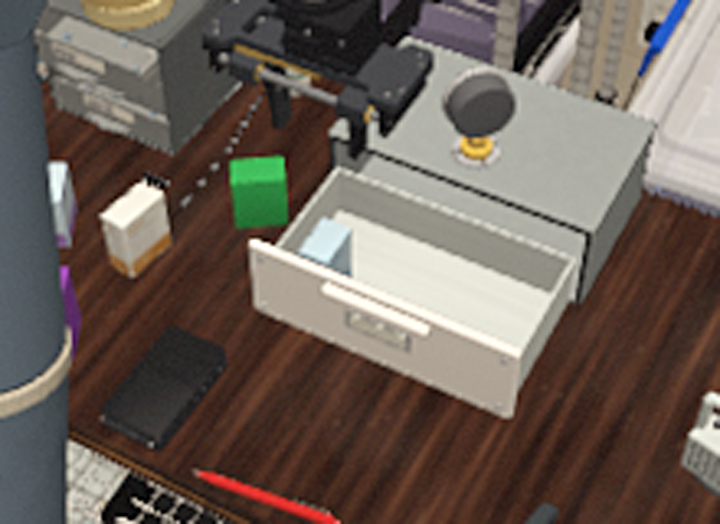

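View pics/top6.png

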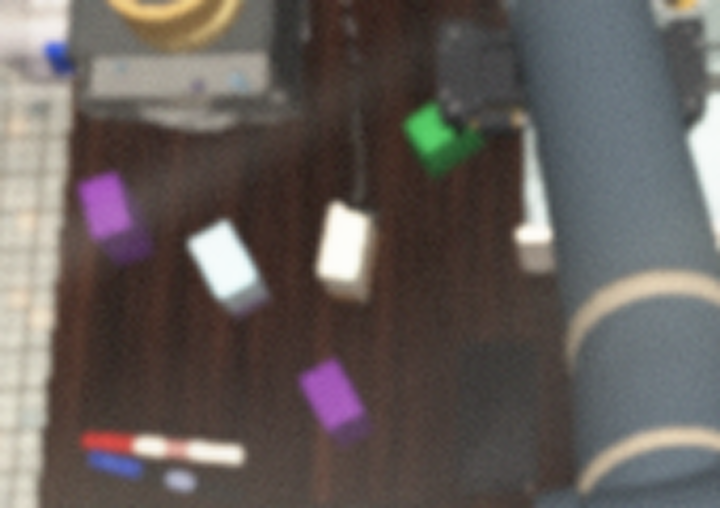

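>>> play_rows(commands=[[100, 0.7, 3.8, 0.5, 0, 0, -0.06], [100, 0.5, 3.8, 0.5, 0, 0, -0.06], [100, 0.2, 3.8, 0.5, 0, 0, -0.07], [100, 0, 3.8, 0.5, 0, 0, -0.06], [100, -0.3, 3.8, 0.5, 0, 0, -0.06], [100, -0.5, 3.8, 0.5, 0, 0, -0.07], [100, -0.8, 3.7, 0.5, 0, 0, -0.06], [100, -1.0, 3.7, 0.5, 0, 0, -0.06]])

```text
t: 7.53
position: [0.4886, 0.3737, 0.142]
tcp_rot: [[-0.876, -0.482, -0.002], [-0.482, 0.876, -0.002], [0.003, -0.001, -1.0]]
wrist_force: [0.1, 0.2, 0.1]
gripper_width: 0.0869
```

```bash
python3 plan.py .492 .373 .04 119
```

```text
t 7.53 pos [0.4886 0.3737 0.142 ] az 118.8 w 0.0869 F [0.1 0.2 0.1] q7 1.35 n 3
[100, -0.1, -0.07, 3.4, -0.0, -0.001, -0.001]
[100, -0.09, -0.07, 3.4, -0.0, -0.001, -0.001]
[100, -0.09, -0.07, 3.4, -0.0, -0.001, -0.001]
```

>>> play_rows(commands=[[100, -0.3, -0.2, 3.4, 0, 0, 0], [80, 0, 0, 3.4, 0, 0, 0], [50, 0, 0, 3.4, 0, 0, 0], [0, 0, 0, 0, 0, 0, 0], [0, 0, 0, 0, 0, 0, 0], [0, 0, 0, 0, 0, 0, 0], [0, 0, 0, 0, 0, 0, 0], [0, 0, 0, 0, 0, 0, 0]], grip_force=15)

```text
t: 8.2
position: [0.4948, 0.3732, 0.0442]
tcp_rot: [[-0.878, -0.479, 0.003], [-0.479, 0.878, 0.003], [-0.004, 0.001, -1.0]]
wrist_force: [-0.2, -0.7, 0.0]
gripper_width: 0.0483
```

>>> play_rows(commands=[[0, 0, 0, 0, 0, 0, 0], [0, 0, 0, 0, 0, 0, 0], [0, 0, 0, 0, 0, 0, 0], [0, 0, 0, 0, 0, 0, 0], [0, 0, 0, 0, 0, 0, 0], [0, 0, 0, 0, 0, 0, 0]], grip_force=20)

```text
t: 8.7
position: [0.4934, 0.3723, 0.0418]
tcp_rot: [[-0.878, -0.48, -0.0], [-0.48, 0.878, 0.0], [0.0, 0.0, -1.0]]
wrist_force: [-0.0, 0.6, 0.6]
gripper_width: 0.0083
```

```bash
python3 look.py 7 150 150 300 260 140 170 310 290
```

```text
(no output)
```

View pics/scene7.png

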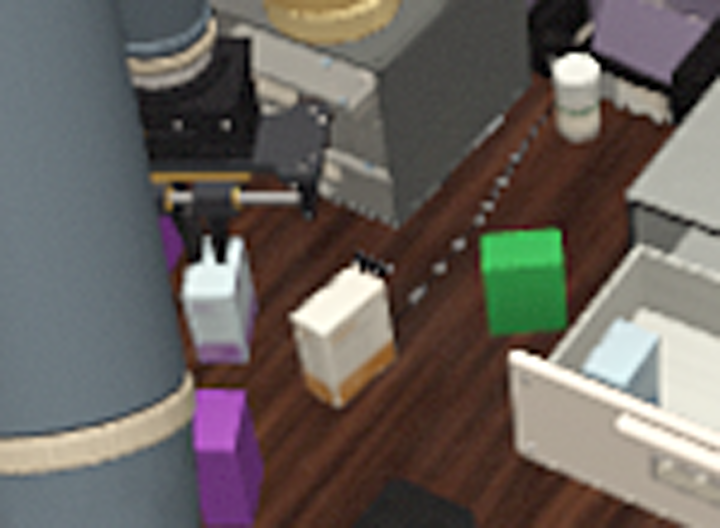

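View pics/top7.png

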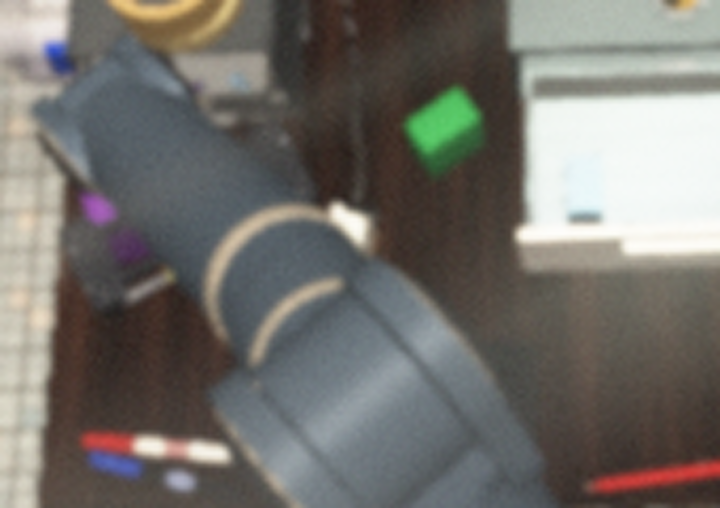

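```bash
python3 - <<'E'
from cart import *
CS=cam('scene'); im=CS[0].copy(); s=state(); p=np.array(s['position']); print(p,s['gripper_width'])
print('tcp',proj(p,CS),'gp',proj(p+[0,0,.019],CS))
P=corners(.4922,.3734,.505,DIM[1]); print(proj(P,CS).round(1))
r=(150,150,300,260); im=cv2.resize(im[r[1]:r[3],r[0]:r[2],::-1],None,fx=4.8,fy=4.8,interpolation=cv2.INTER_CUBIC)
for q in proj(P,CS): cv2.circle(im,tuple(int(v) for v in ((q+.5-r[:2])*4.8)),4,(0,0,255),1)
q=proj(p,CS)[0]; cv2.circle(im,tuple(int(v) for v in ((q+.5-r[:2])*4.8)),6,(0,255,0),2)
cv2.imwrite('pics/s8.png',im)
E
```

```text
[0.49342589 0.37229967 0.04177531] 0.0020125094930132513
tcp [[195.43584674 210.05539751]] gp [[194.49881108 206.23738267]]
[[200.6 224.3]
 [197.3 210.5]
 [190.9 224.3]
 [187.2 210.5]
 [202.9 212.5]
 [199.8 198.6]
 [193.4 212.5]
 [189.9 198.6]]
```

View pics/s8.png

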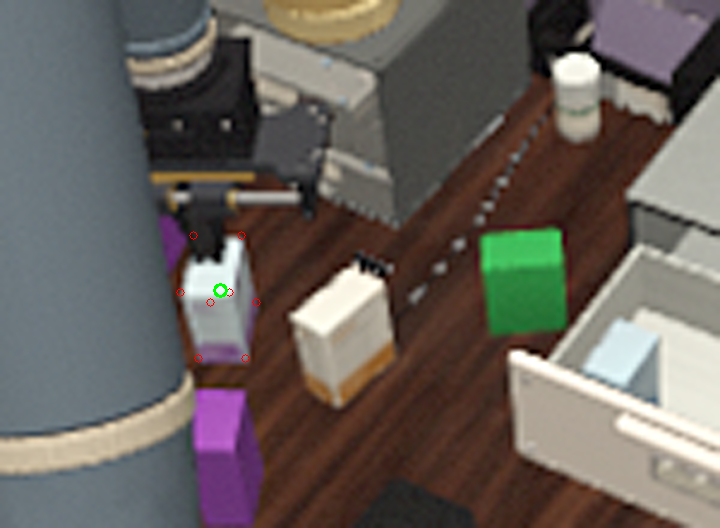

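>>> play_rows(commands=[[0, 0, 0, -2.0, 0, 0, 0], [0, 0, 0, -3.0, 0, 0, 0], [0, 0, 0, -3.0, 0, 0, 0], [0, 0, 0, -3.0, 0, 0, 0]])

```text
t: 9.18
position: [0.4931, 0.372, 0.1528]
tcp_rot: [[-0.877, -0.48, -0.001], [-0.48, 0.877, -0.001], [0.001, -0.0, -1.0]]
wrist_force: [0.8, -0.3, -0.6]
gripper_width: 0.0004
```

```bash
python3 look.py 9 150 150 300 260 140 170 310 290
```

```text
(no output)
```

View pics/scene9.png

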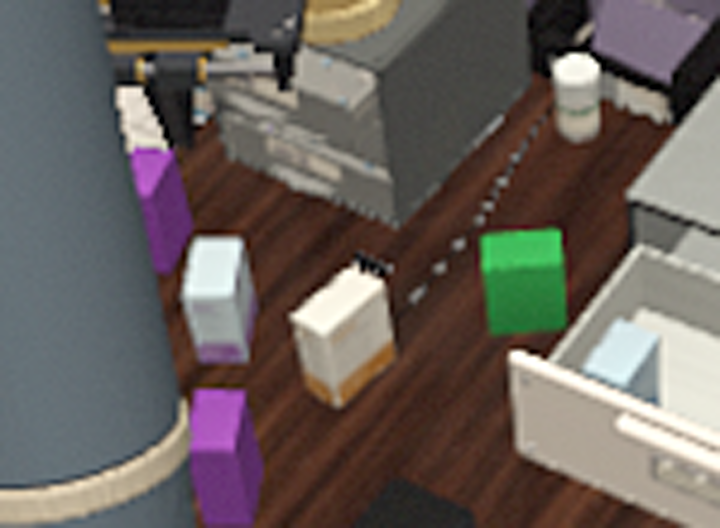

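```bash
python3 - <<'E'
from cart import *
CS=cam('scene'); s=state(); p=np.array(s['position']); print(p,proj(p,CS),(proj(p,CS)+.5-[150,150])*4.8)
im=cv2.imread('pics/top0.png'); CT=cam('top')
r=(150,195,250,280); im=cv2.resize(im[r[1]:r[3],r[0]:r[2]],None,fx=7.2,fy=7.2,interpolation=cv2.INTER_CUBIC)
for X,c in(((.403,.3945,2.826,DIM[0]),(0,0,255)),((.4922,.3734,.505,DIM[1]),(0,255,0)),((.503,.2705,2.997,DIM[2]),(255,0,0))):
  for q in proj(corners(*X),CT): cv2.circle(im,tuple(int(v) for v in ((q+.5-r[:2])*7.2)),4,c,1)
cv2.imwrite('pics/s10.png',im[:600])
print('cams',[(-C[2].T@C[3]).round(3) for C in(CS,CT)])
E
```

```text
[0.49500866 0.37355147 0.15475431] [[189.5783619  185.77464581]] [[192.3761371  174.11829987]]
cams [array([-0.213, -0.393,  1.09 ]), array([0.07 , 0.053, 1.507])]
```

View pics/s10.png

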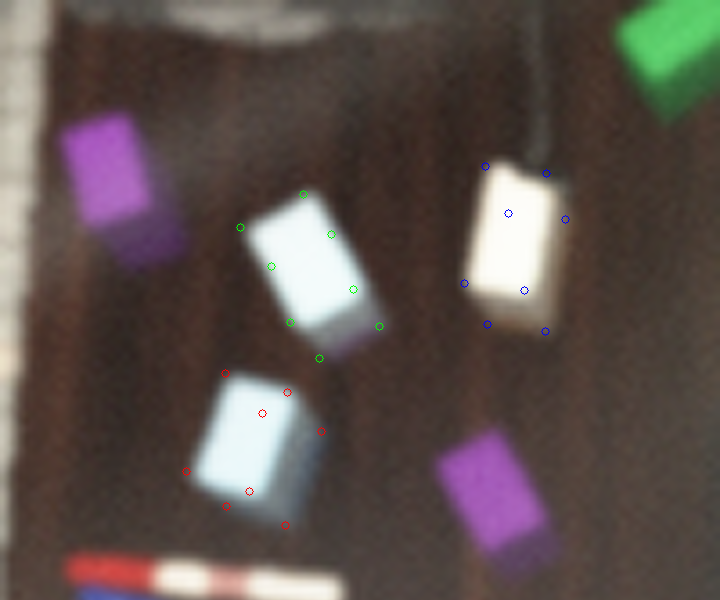

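```bash
python3 look.py 11 165 150 225 195 140 170 310 290
```

```text
(no output)
```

View pics/scene11.png

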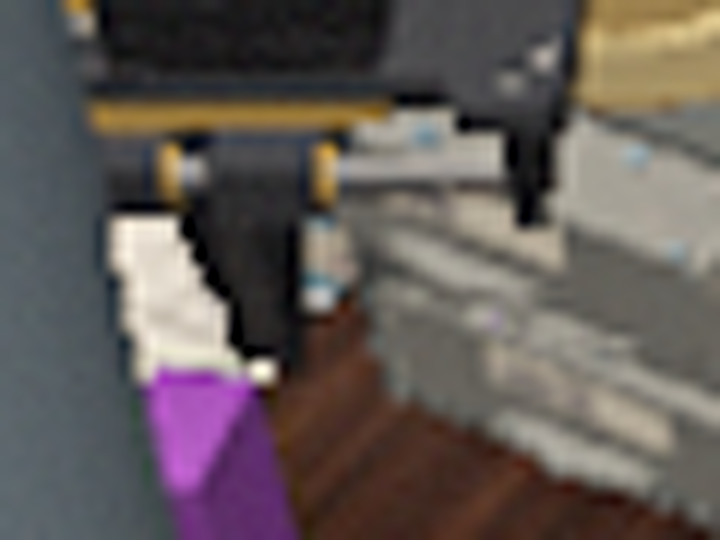

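View pics/top11.png

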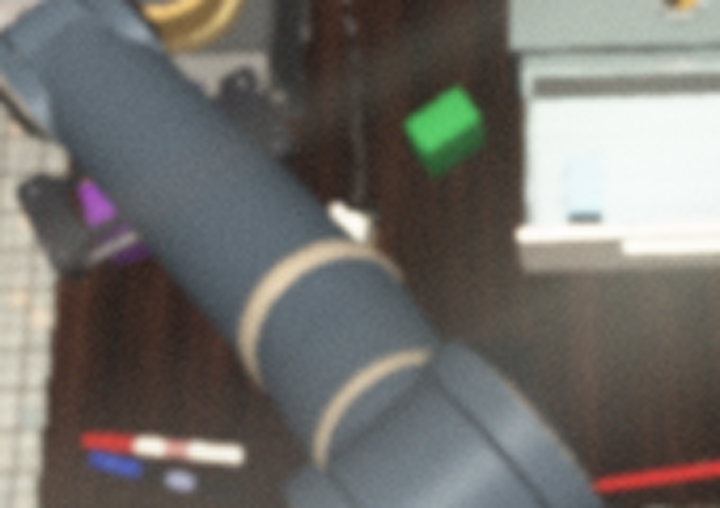

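```bash
python3 - <<'E'
from cart import *
CS=cam('scene');CT=cam('top')
for n,C,r in(('s',CS,(255,195,320,240)),('t',CT,(260,190,310,230))):
    for k,(x,y) in enumerate([(.5451,.0721)]):
        im=cv2.resize(C[0][r[1]:r[3],r[0]:r[2],::-1],None,fx=11,fy=11,interpolation=cv2.INTER_CUBIC)
        for q in proj(corners(x,y,0,DIM[0],.01),C): cv2.circle(im,tuple(int(v) for v in ((q+.5-r[:2])*11)),4,(0,0,255),1)
        cv2.imwrite(f'pics/{n}12.png',im)
E
```

```text
(no output)
```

View pics/s12.png

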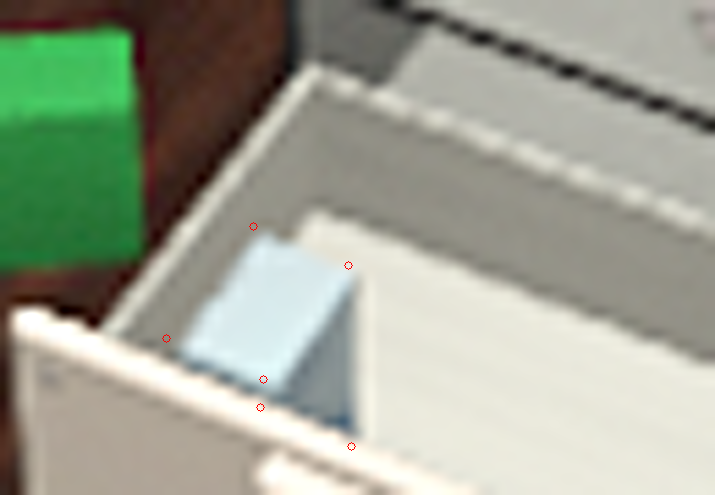

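View pics/t12.png

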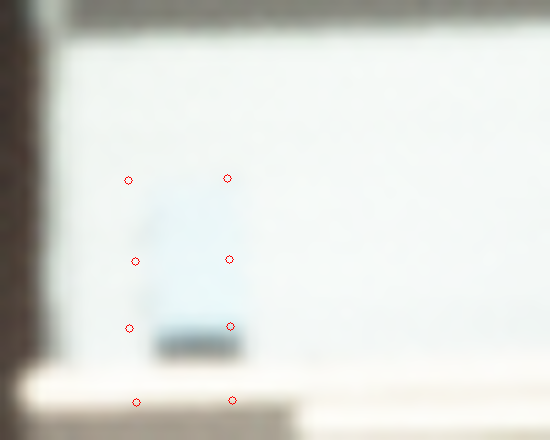

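```bash
python3 plan.py .503 .2705 .15 82 0
```

```text
t 9.58 pos [0.4926 0.3716 0.1502] az 118.7 w 0.0005 F [ 0.4 -0.7  1. ] q7 1.35 n 6
[0.0, 0.66, -1.56, 0.01, -0.0, -0.0, 0.107]
[0.0, 0.49, -1.62, 0.0, -0.0, -0.0, 0.107]
[0.0, 0.31, -1.67, 0.0, -0.0, -0.0, 0.107]
[0.0, 0.13, -1.69, 0.0, -0.0, -0.0, 0.107]
[0.0, -0.05, -1.69, 0.0, -0.0, -0.0, 0.107]
[0.0, -0.23, -1.68, 0.0, -0.0, -0.0, 0.107]
```

>>> play_rows(commands=[[0, 0.7, -1.6, 0, 0, 0, 0.11], [0, 0.5, -1.6, 0, 0, 0, 0.11], [0, 0.3, -1.7, 0, 0, 0, 0.11], [0, 0.1, -1.7, 0, 0, 0, 0.11], [0, -0.1, -1.7, 0, 0, 0, 0.1], [0, -0.2, -1.7, 0, 0, 0, 0.1]])

```text
t: 10.08
position: [0.503, 0.269, 0.1506]
tcp_rot: [[-0.99, 0.144, -0.002], [0.144, 0.99, -0.001], [0.002, -0.001, -1.0]]
wrist_force: [0.2, -0.1, -0.2]
gripper_width: 0.0004
```

```bash
python3 - <<'E'
from h import *
for i in range(3):
    C=cam('scene');s=state(); p=np.array(s['position']); print(p.round(4),np.array(s['joints']).round(4),s['gripper_width'])
r=(185,150,255,202)
im=cv2.resize(C[0][r[1]:r[3],r[0]:r[2],::-1],None,fx=11,fy=11,interpolation=cv2.INTER_CUBIC)
for dz in(0,.02,.04):
    q=proj(p+[0,0,dz],C)[0]; cv2.circle(im,tuple(int(v) for v in ((q+.5-r[:2])*11)),4,(0,0,255),1)
cv2.imwrite('pics/s13.png',im)
E
python3 look.py 13 150 150 300 260 140 170 310 290
```

```text
[0.5037 0.2643 0.1506] [-0.6816  0.3325  0.1548  1.8367 -0.0573  0.9807  0.9149] 0.0002963128595180552
[0.5037 0.2663 0.1508] [-0.6821  0.3332  0.1523  1.8351 -0.0576  0.9804  0.9201] 0.00028636222423122627
[0.5034 0.2688 0.151 ] [-0.683   0.3338  0.1495  1.8336 -0.0583  0.9802  0.9215] 0.0005538292106087751
```

View pics/s13.png

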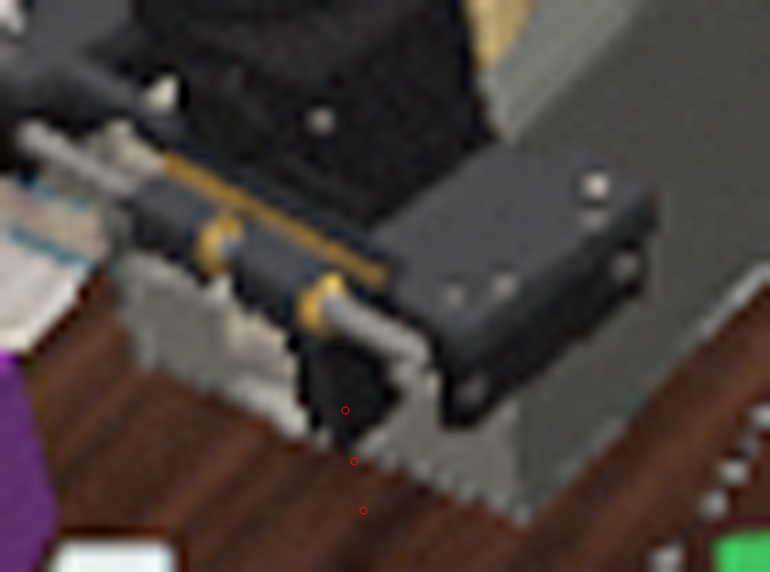

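View pics/scene13.png

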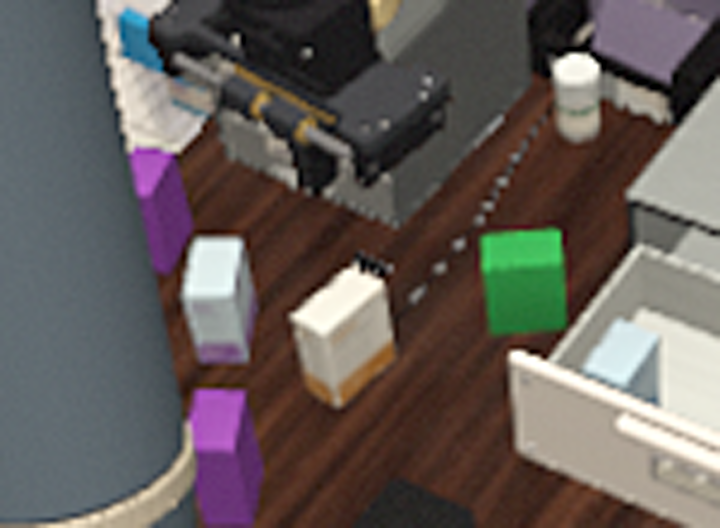

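>>> play_rows(commands=[[100, 0, 0, 0, 0, 0, 0], [100, 0, 0, 0, 0, 0, 0], [100, 0, 0, 0, 0, 0, 0], [100, 0, 0, 0, 0, 0, 0], [100, 0, 0, 0, 0, 0, 0], [100, 0, 0, 0, 0, 0, 0], [100, 0, 0, 0, 0, 0, 0], [100, 0, 0, 0, 0, 0, 0]])

```text
t: 11.0
position: [0.5035, 0.2701, 0.1519]
tcp_rot: [[-0.99, 0.139, 0.0], [0.139, 0.99, 0.0], [-0.0, 0.0, -1.0]]
wrist_force: [-0.1, 0.4, -0.0]
gripper_width: 0.0458
```

```bash
cat > tips.py <<'E'
from h import *
import sys
r=tuple(int(v) for v in sys.argv[2:6])
C=cam('scene');s=state(); p=np.array(s['position']);R=np.array(s['tcp_rot']); w=s['gripper_width']; print(p.round(4),w)
f=int(700/(r[2]-r[0]))
im=cv2.resize(C[0][r[1]:r[3],r[0]:r[2],::-1],None,fx=f,fy=f,interpolation=cv2.INTER_CUBIC)
for sg in(-1,0,1):
  for dz,c in((0,(0,0,255)),(.02,(0,255,255)),(.04,(255,255,0))):
    q=proj(p+R[:,1]*sg*(w/2+.006*(sg!=0))+[0,0,dz],C)[0]; cv2.circle(im,tuple(int(v) for v in ((q+.5-r[:2])*f)),4,c,1)
cv2.imwrite(f'pics/{sys.argv[1]}.png',im[:600])
E
python3 tips.py s14 185 150 255 202
```

```text
[0.5035 0.2702 0.1519] 0.04976383618733293
```

View pics/s14.png

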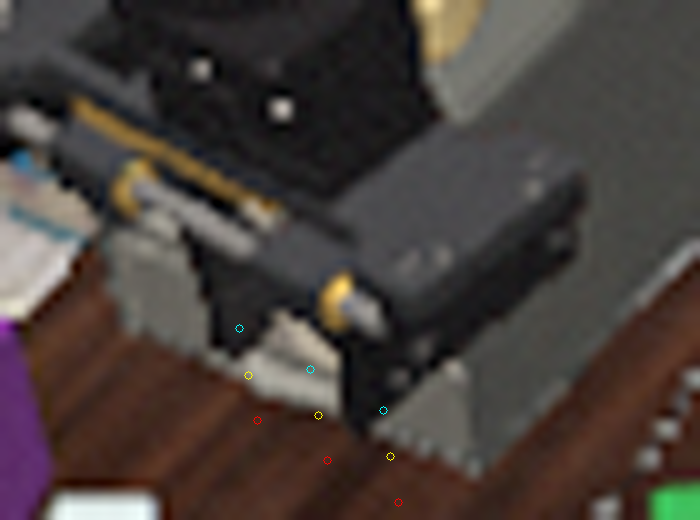

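>>> play_rows(commands=[[100, 0, 0, 2.0, 0, 0, 0], [100, 0, 0, 2.0, 0, 0, 0], [100, 0, 0, 2.0, 0, 0, 0], [100, 0, 0, 2.0, 0, 0, 0], [100, 0, 0, 2.0, 0, 0, 0], [100, 0, 0, 2.0, 0, 0, 0]])

```text
t: 11.55
position: [0.5036, 0.2702, 0.031]
tcp_rot: [[-0.99, 0.139, 0.0], [0.139, 0.99, 0.0], [-0.0, 0.0, -1.0]]
wrist_force: [-0.2, 0.5, 0.4]
gripper_width: 0.0851
```

```bash
python3 tips.py s15 185 180 255 240
```

```text
[0.501  0.2687 0.0273] 0.08572063778070207
```

View pics/s15.png

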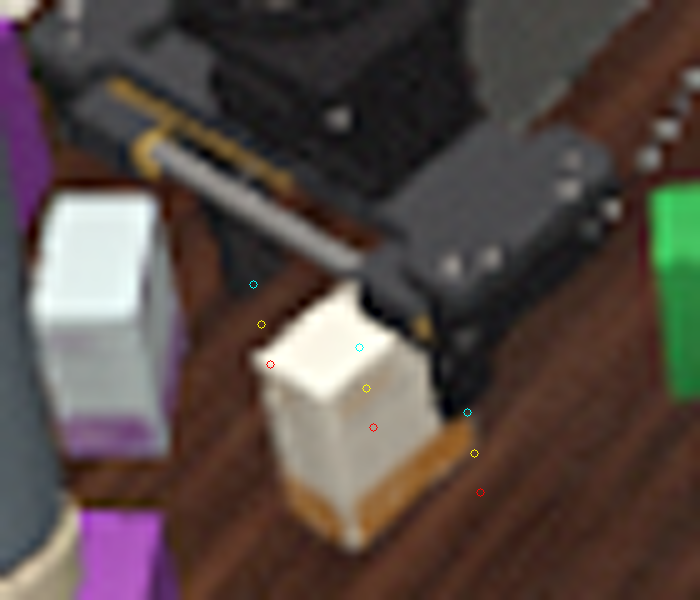

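```bash
python3 - <<'E'
from h import *
CS=cam('scene');CT=cam('top')
f=lambda x,y:atz(185+x/10-.5,150+y/10-.5,CS,.1519)
a,b=f(235,355),f(365,432);print('s14 mid at z:',((a+b)/2).round(4),'tcp .5035 .2701')
print('s15 right tip',atz(185+46.5-.5,180+42.5-.5,CS,.029).round(4),'expected',np.array([.5036,.2702])-.0485*np.array([.139,.99]))
for z in(.2,.22,.25,.28): print(z,((atz(140+250/4.235,170+100/4.235,CT,z)+atz(140+55/4.235,170+225/4.235,CT,z))/2).round(3))
E
python3 look.py 16 150 150 300 260 140 170 310 290
```

```text
s14 mid at z: [0.5246 0.2962 0.1519] tcp .5035 .2701
s15 right tip [0.5158 0.2411 0.029 ] expected [0.4968585 0.222185 ]
0.2 [0.53  0.396 0.2  ]
0.22 [0.523 0.391 0.22 ]
0.25 [0.513 0.383 0.25 ]
0.28 [0.502 0.375 0.28 ]
```

View pics/top16.png

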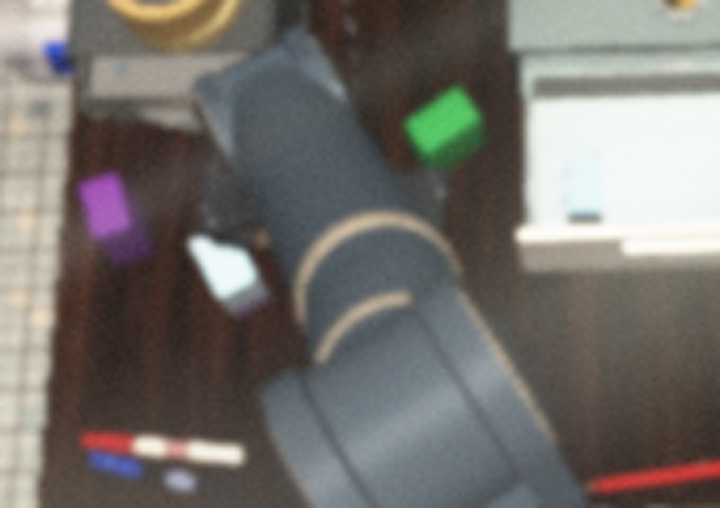

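>>> play_rows(commands=[[100, 0, 0, 1.0, 0, 0, 0], [100, 0, 0, 0.7, 0, 0, 0], [100, 0, 0, 0, 0, 0, 0]])

```text
t: 12.05
position: [0.5027, 0.2698, 0.0139]
tcp_rot: [[-0.99, 0.139, -0.002], [0.139, 0.99, -0.001], [0.001, -0.001, -1.0]]
wrist_force: [-0.1, 0.3, -0.2]
gripper_width: 0.0867
```

```bash
python3 tips.py s17 185 180 255 240
```

```text
[0.503  0.2699 0.0143] 0.08679028452935887
```

View pics/s17.png

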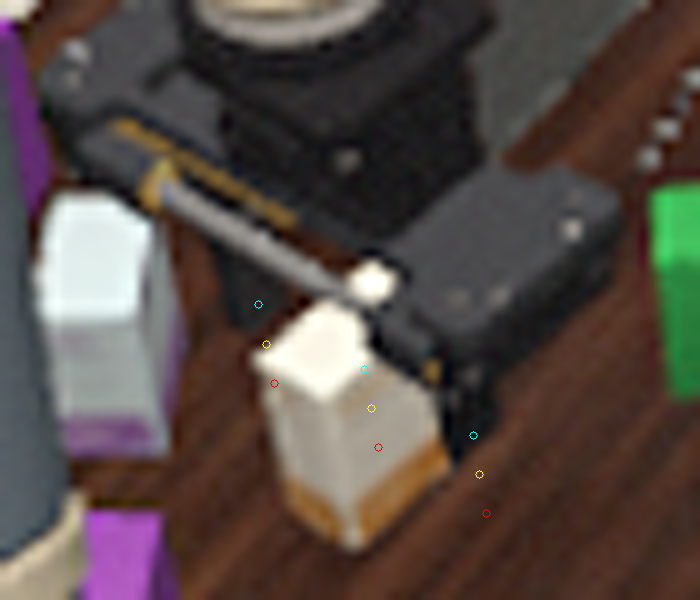

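>>> play_rows(commands=[[0, 0, 0, 0, 0, 0, 0], [0, 0, 0, 0, 0, 0, 0], [0, 0, 0, 0, 0, 0, 0], [0, 0, 0, 0, 0, 0, 0], [0, 0, 0, 0, 0, 0, 0], [0, 0, 0, 0, 0, 0, 0], [0, 0, 0, 0, 0, 0, 0], [0, 0, 0, 0, 0, 0, 0]], grip_force=15)

```text
t: 12.77
position: [0.5035, 0.2702, 0.0149]
tcp_rot: [[-0.99, 0.139, 0.0], [0.139, 0.99, 0.0], [-0.0, 0.0, -1.0]]
wrist_force: [-0.5, 0.9, -0.2]
gripper_width: 0.0415
```

>>> play_rows(commands=[[0, 0, 0, 0, 0, 0, 0], [0, 0, 0, 0, 0, 0, 0], [0, 0, 0, 0, 0, 0, 0]], grip_force=20)

```text
t: 13.02
position: [0.5034, 0.2701, 0.0148]
tcp_rot: [[-0.99, 0.139, -0.0], [0.139, 0.99, 0.0], [0.0, -0.0, -1.0]]
wrist_force: [-0.8, 0.6, -0.7]
gripper_width: 0.0298
```

```bash
python3 tips.py s18 185 180 255 240
```

```text
[0.5035 0.2701 0.0148] 0.030212175580850636
```

View pics/s18.png

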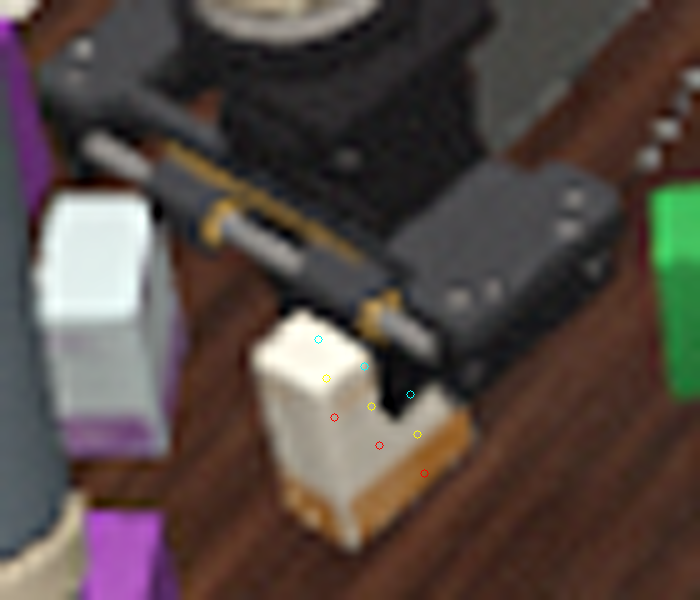

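>>> play_rows(commands=[[0, 0, 0, -2.5, 0, 0, 0], [0, 0, 0, -4.0, 0, 0, 0], [0, 0, 0, -4.0, 0, 0, 0], [0, 0, 0, -4.0, 0, 0, 0]])

```text
t: 13.4
position: [0.503, 0.2697, 0.1612]
tcp_rot: [[-0.99, 0.139, -0.001], [0.139, 0.99, -0.001], [0.001, -0.001, -1.0]]
wrist_force: [1.9, 0.9, -0.9]
gripper_width: 0.0302
```

```bash
python3 plan.py .54 -.035 .155 90 0 
```

```text
t 13.4 pos [0.503  0.2697 0.1612] az 82.0 w 0.0302 F [ 1.9  0.9 -0.9] q7 0.92 n 8
[0.0, -0.99, -3.71, 0.08, -0.0, -0.0, -0.017]
[0.0, -0.92, -3.72, 0.08, -0.0, -0.0, -0.017]
[0.0, -0.86, -3.74, 0.08, -0.0, -0.0, -0.017]
[0.0, -0.79, -3.75, 0.08, -0.0, -0.0, -0.017]
[0.0, -0.73, -3.77, 0.08, -0.0, -0.0, -0.017]
[0.0, -0.66, -3.78, 0.08, -0.0, -0.0, -0.017]
[0.0, -0.6, -3.79, 0.08, -0.0, -0.0, -0.017]
[0.0, -0.53, -3.8, 0.08, -0.0, -0.0, -0.017]
```

>>> play_rows(commands=[[0, -1.0, -3.7, 0, 0, 0, -0.02], [0, -0.9, -3.7, 0, 0, 0, -0.02], [0, -0.9, -3.7, 0, 0, 0, -0.02], [0, -0.8, -3.8, 0, 0, 0, -0.02], [0, -0.7, -3.8, 0, 0, 0, -0.02], [0, -0.7, -3.8, 0, 0, 0, -0.02], [0, -0.6, -3.8, 0, 0, 0, -0.02], [0, -0.5, -3.8, 0, 0, 0, 0]])

```text
t: 14.07
position: [0.5433, -0.0365, 0.16]
tcp_rot: [[-1.0, -0.001, 0.0], [-0.001, 1.0, 0.0], [-0.0, 0.0, -1.0]]
wrist_force: [0.6, 0.5, -0.1]
gripper_width: 0.03
```

```bash
python3 plan.py .54 -.035 .027 90 0 
```

```text
t 14.07 pos [ 0.5433 -0.0365  0.16  ] az 90.1 w 0.03 F [ 0.6  0.5 -0.1] q7 1.65 n 4
[0.0, 0.08, 0.04, 3.32, 0.0, 0.0, 0.0]
[0.0, 0.08, 0.04, 3.32, 0.0, 0.0, 0.0]
[0.0, 0.08, 0.04, 3.32, 0.0, 0.0, 0.0]
[0.0, 0.08, 0.04, 3.32, 0.0, 0.0, 0.0]
```

>>> play_rows(commands=[[0, -1.0, 0, 2.0, 0, 0, 0], [0, 0, 0, 3.5, 0, 0, 0], [0, 0, 0, 3.5, 0, 0, 0], [0, 0, 0, 2.0, 0, 0, 0], [0, 0, 0, 0, 0, 0, 0]])

```text
t: 14.48
position: [0.5493, -0.0345, 0.0454]
tcp_rot: [[-1.0, -0.0, -0.01], [-0.0, 1.0, -0.0], [0.01, -0.0, -1.0]]
wrist_force: [-0.6, -0.2, -0.2]
gripper_width: 0.0298
```

```bash
python3 plan.py .55 -.035 .027 90 0; python3 tips.py s19 250 190 330 240
```

```text
t 14.48 pos [ 0.5493 -0.0345  0.0454] az 90.0 w 0.0298 F [-0.6 -0.2 -0.2] q7 1.7 n 1
[0.0, -0.08, -0.04, 1.84, -0.0, -0.01, 0.0]
[ 0.5514 -0.0346  0.0479] 0.03001372886732623
```

View pics/s19.png

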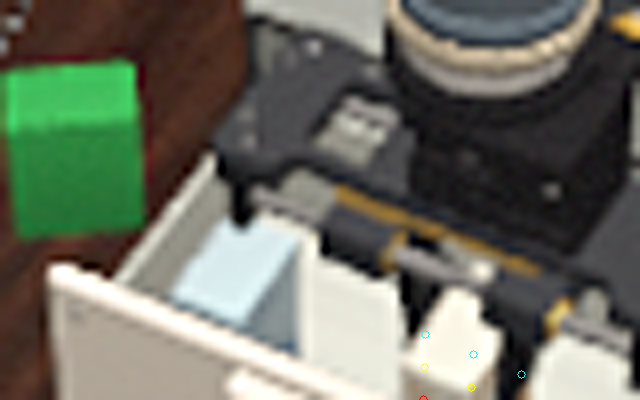

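>>> play_rows(commands=[[0, 0, 0, 1.2, 0, 0, 0], [0, 0, 0, 0.9, 0, 0, 0], [0, 0, 0, 0, 0, 0, 0]])

```text
t: 14.78
position: [0.553, -0.0344, 0.0282]
tcp_rot: [[-1.0, -0.0, -0.001], [-0.0, 1.0, 0.0], [0.001, 0.0, -1.0]]
wrist_force: [-0.3, -0.4, -0.7]
gripper_width: 0.03
```

>>> play_rows(commands=[[65, 0, 0, 0, 0, 0, 0], [65, 0, 0, 0, 0, 0, 0], [65, 0, 0, 0, 0, 0, 0], [65, 0, 0, 0, 0, 0, 0], [65, 0, 0, 0, 0, 0, 0]])

```text
t: 15.2
position: [0.5538, -0.0346, 0.0293]
tcp_rot: [[-1.0, -0.0, 0.001], [-0.0, 1.0, 0.0], [-0.001, 0.0, -1.0]]
wrist_force: [0.3, -0.1, 0.4]
gripper_width: 0.0533
```

>>> play_rows(commands=[[65, 0, 0, -3.0, 0, 0, 0], [80, 0, 0, -3.9, 0, 0, 0], [100, 0, 0, -3.9, 0, 0, 0], [100, 0, 0, -1.0, 0, 0, 0]])

```text
t: 15.53
position: [0.5573, -0.0351, 0.153]
tcp_rot: [[-1.0, 0.0, 0.011], [0.0, 1.0, 0.0], [-0.011, 0.0, -1.0]]
wrist_force: [0.8, -0.2, -0.3]
gripper_width: 0.0693
```

```bash
python3 plan.py .488 .373 .13 119; python3 look.py 20 150 150 360 290 140 170 310 290
```

```text
t 15.53 pos [ 0.5573 -0.0351  0.153 ] az 90.0 w 0.0693 F [ 0.8 -0.2 -0.3] q7 1.66 n 11
[100, 0.63, 3.71, 0.2, -0.0, 0.001, -0.046]
[100, 0.46, 3.73, 0.21, -0.0, 0.001, -0.046]
[100, 0.29, 3.75, 0.21, -0.0, 0.001, -0.046]
[100, 0.12, 3.76, 0.21, -0.0, 0.001, -0.046]
[100, -0.06, 3.76, 0.21, -0.0, 0.001, -0.046]
[100, -0.23, 3.76, 0.21, -0.0, 0.001, -0.046]
[100, -0.4, 3.74, 0.21, -0.0, 0.001, -0.046]
[100, -0.58, 3.72, 0.21, -0.0, 0.001, -0.046]
[100, -0.75, 3.69, 0.21, -0.0, 0.001, -0.046]
[100, -0.92, 3.65, 0.21, -0.0, 0.001, -0.046]
[100, -1.08, 3.6, 0.21, -0.0, 0.001, -0.046]
```

View pics/scene20.png

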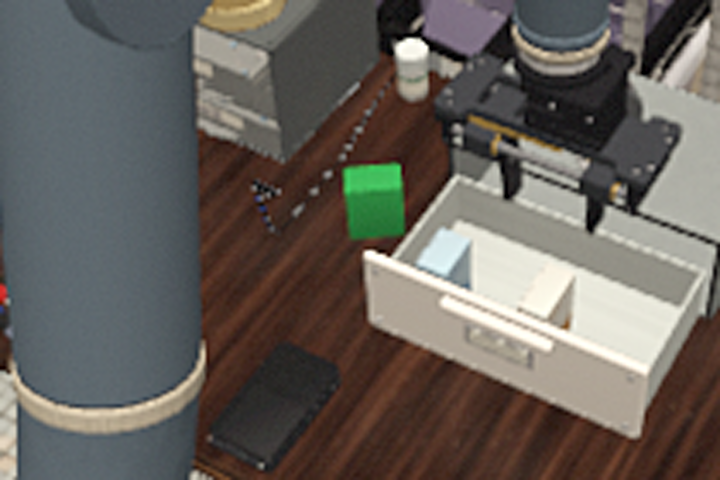

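View pics/top20.png

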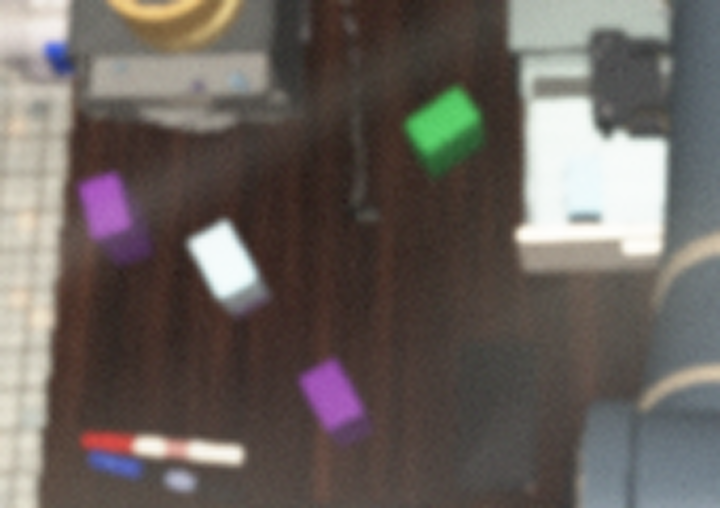

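>>> play_rows(commands=[[100, 0.6, 3.7, 0, 0, 0, -0.05], [100, 0.5, 3.7, 0, 0, 0, -0.05], [100, 0.3, 3.8, 0, 0, 0, -0.05], [100, 0.1, 3.8, 0, 0, 0, -0.04], [100, -0.1, 3.8, 0, 0, 0, -0.05], [100, -0.2, 3.8, 0, 0, 0, -0.05], [100, -0.4, 3.7, 0, 0, 0, -0.04], [100, -0.6, 3.7, 0, 0, 0, -0.05]])

```text
t: 16.3
position: [0.4989, 0.2636, 0.1451]
tcp_rot: [[-0.928, -0.373, -0.003], [-0.373, 0.928, -0.001], [0.003, -0.0, -1.0]]
wrist_force: [1.5, 0.5, -0.7]
gripper_width: 0.0868
```

```bash
python3 plan.py .488 .372 .11 119
```

```text
t 16.3 pos [0.4989 0.2636 0.1451] az 111.9 w 0.0868 F [ 1.5  0.5 -0.7] q7 1.42 n 3
[100, -1.01, 3.49, 1.17, -0.0, -0.001, -0.041]
[100, -1.16, 3.44, 1.17, -0.0, -0.001, -0.041]
[100, -1.3, 3.39, 1.17, -0.0, -0.001, -0.041]
```

>>> play_rows(commands=[[100, -1.0, 3.5, 1.2, 0, 0, -0.04], [100, -1.2, 3.4, 1.2, 0, 0, -0.04], [100, -1.3, 3.4, 1.2, 0, 0, -0.04], [100, 0, 0, 0, 0, 0, 0]])

```text
t: 16.63
position: [0.4849, 0.3788, 0.1064]
tcp_rot: [[-0.872, -0.49, -0.007], [-0.49, 0.872, 0.002], [0.005, 0.005, -1.0]]
wrist_force: [-0.9, 1.0, -0.2]
gripper_width: 0.0869
```

```bash
python3 plan.py .488 .372 .010 119
```

```text
t 16.63 pos [0.4849 0.3788 0.1064] az 119.4 w 0.0869 F [-0.9  1.  -0.2] q7 1.36 n 3
[100, 0.0, -0.26, 3.21, 0.002, -0.002, 0.002]
[100, 0.01, -0.26, 3.21, 0.002, -0.002, 0.002]
[100, 0.01, -0.25, 3.21, 0.002, -0.002, 0.002]
```

>>> play_rows(commands=[[100, 0, -0.3, 3.2, 0, 0, 0], [100, 0, -0.2, 3.2, 0, 0, 0], [100, 0, 0, 3.2, 0, 0, 0], [0, 0, 0, 0, 0, 0, 0], [0, 0, 0, 0, 0, 0, 0], [0, 0, 0, 0, 0, 0, 0], [0, 0, 0, 0, 0, 0, 0], [0, 0, 0, 0, 0, 0, 0]], grip_force=15)

```text
t: 17.3
position: [0.4943, 0.3674, 0.0169]
tcp_rot: [[-0.878, -0.479, 0.003], [-0.479, 0.878, 0.003], [-0.004, 0.001, -1.0]]
wrist_force: [-0.6, 0.2, -0.4]
gripper_width: 0.0611
```

>>> play_rows(commands=[[0, 0, 0, 0, 0, 0, 0], [0, 0, 0, 0, 0, 0, 0], [0, 0, 0, 0, 0, 0, 0], [0, 0, 0, 0, 0, 0, 0], [0, 0, 0, 0, 0, 0, 0], [0, 0, 0, 0, 0, 0, 0]], grip_force=20)

```text
t: 17.8
position: [0.4932, 0.3666, 0.0152]
tcp_rot: [[-0.877, -0.48, 0.0], [-0.48, 0.877, 0.0], [-0.0, 0.0, -1.0]]
wrist_force: [-0.2, -0.3, 2.9]
gripper_width: 0.0347
```

```bash
python3 plan.py .488 .372 .17 119; python3 look.py 21 150 150 360 290 140 170 310 290
```

```text
t 17.8 pos [0.4932 0.3666 0.0152] az 118.7 w 0.0347 F [-0.2 -0.3  2.9] q7 1.37 n 4
[100, 0.05, 0.18, -3.87, 0.0, 0.0, -0.001]
[100, 0.05, 0.18, -3.87, 0.0, 0.0, -0.001]
[100, 0.05, 0.18, -3.87, 0.0, 0.0, -0.001]
[100, 0.05, 0.18, -3.87, 0.0, 0.0, -0.001]
```

View pics/scene21.png

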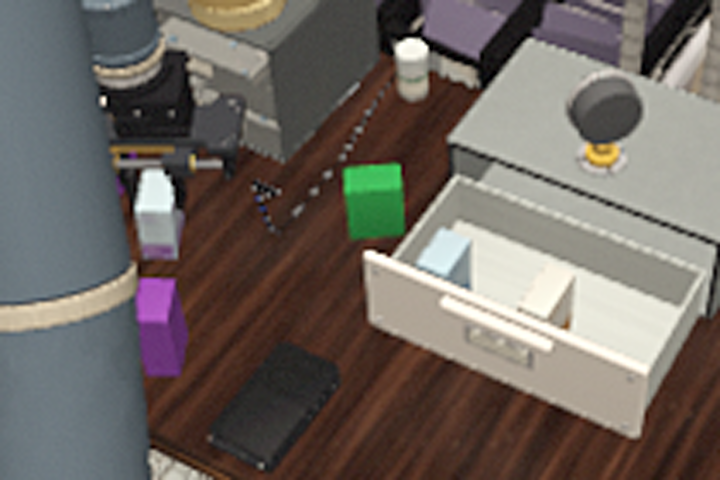

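>>> play_rows(commands=[[0, 0, 0, -2.5, 0, 0, 0], [0, 0, 0, -4.0, 0, 0, 0], [0, 0, 0, -4.0, 0, 0, 0], [0, 0, 0, -4.0, 0, 0, 0]])

```text
t: 18.23
position: [0.4925, 0.3659, 0.1608]
tcp_rot: [[-0.877, -0.48, -0.001], [-0.48, 0.877, -0.001], [0.002, -0.0, -1.0]]
wrist_force: [0.6, 0.7, 0.3]
gripper_width: 0.0348
```

```bash
python3 plan.py .605 .02 .16 90 0 
```

```text
t 18.23 pos [0.4925 0.3659 0.1608] az 118.7 w 0.0348 F [0.6 0.7 0.3] q7 1.37 n 10
[0.0, 0.67, -3.57, 0.01, -0.0, -0.0, 0.05]
[0.0, 0.49, -3.6, 0.01, -0.0, -0.0, 0.05]
[0.0, 0.31, -3.62, 0.01, -0.0, -0.0, 0.05]
[0.0, 0.13, -3.63, 0.01, -0.0, -0.0, 0.05]
[0.0, -0.05, -3.64, 0.01, -0.0, -0.0, 0.05]
[0.0, -0.23, -3.63, 0.01, -0.0, -0.0, 0.05]
[0.0, -0.41, -3.61, 0.01, -0.0, -0.0, 0.05]
[0.0, -0.6, -3.59, 0.01, -0.0, -0.0, 0.05]
[0.0, -0.77, -3.55, 0.01, -0.0, -0.0, 0.05]
[0.0, -0.95, -3.51, 0.01, -0.0, -0.0, 0.05]
```

>>> play_rows(commands=[[0, 0.7, -3.6, 0, 0, 0, 0.05], [0, 0.5, -3.6, 0, 0, 0, 0.05], [0, 0.3, -3.6, 0, 0, 0, 0.05], [0, 0.1, -3.6, 0, 0, 0, 0.05], [0, 0, -3.6, 0, 0, 0, 0.05], [0, -0.2, -3.6, 0, 0, 0, 0.05], [0, -0.4, -3.6, 0, 0, 0, 0.05], [0, -0.6, -3.6, 0, 0, 0, 0.05]])

```text
t: 18.9
position: [0.5819, 0.0887, 0.1596]
tcp_rot: [[-0.995, -0.098, -0.0], [-0.098, 0.995, 0.0], [0.0, 0.0, -1.0]]
wrist_force: [0.6, 1.0, -1.2]
gripper_width: 0.0344
```

```bash
python3 plan.py .60 .02 .16 90 0 
```

```text
t 18.9 pos [0.5819 0.0887 0.1596] az 95.6 w 0.0344 F [ 0.6  1.  -1.2] q7 1.52 n 2
[0.0, -0.56, -3.51, -0.02, 0.0, -0.0, 0.049]
[0.0, -0.73, -3.48, -0.02, 0.0, -0.0, 0.049]
```

>>> play_rows(commands=[[0, -0.6, -3.5, 0, 0, 0, 0.05], [0, -0.7, -3.5, 0, 0, 0, 0.05], [0, 0, 0, 3.0, 0, 0, 0], [0, 0, 0, 3.0, 0, 0, 0], [0, 0, 0, 3.0, 0, 0, 0], [0, 0, 0, 0, 0, 0, 0]])

```text
t: 19.4
position: [0.595, 0.0212, 0.0639]
tcp_rot: [[-1.0, 0.0, -0.012], [0.0, 1.0, -0.001], [0.012, -0.001, -1.0]]
wrist_force: [-0.7, 0.8, -0.7]
gripper_width: 0.0345
```

```bash
python3 plan.py .60 .02 .028 90 0; python3 look.py 22 240 150 380 255 140 170 310 290
```

```text
t 19.4 pos [0.595  0.0212 0.0639] az 90.0 w 0.0345 F [-0.7  0.8 -0.7] q7 1.59 n 1
[0.0, -0.54, -0.12, 3.58, -0.001, -0.012, -0.0]
```

View pics/scene22.png

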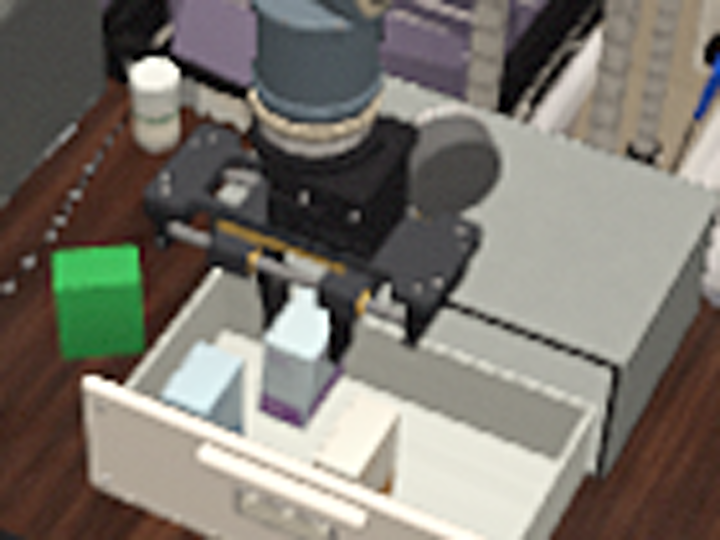

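>>> play_rows(commands=[[0, 0, 0, 1.8, 0, 0, 0], [0, 0, 0, 1.8, 0, 0, 0], [0, 0, 0, 0, 0, 0, 0], [0, 0, 0, 0, 0, 0, 0]])

```text
t: 19.83
position: [0.601, 0.0218, 0.0352]
tcp_rot: [[-1.0, -0.001, 0.001], [-0.001, 1.0, 0.0], [-0.001, 0.0, -1.0]]
wrist_force: [0.8, 0.3, 0.8]
gripper_width: 0.0347
```

>>> play_rows(commands=[[62, 0, 0, 0.1, 0, 0, 0], [62, 0, 0, 0, 0, 0, 0], [62, 0, 0, 0, 0, 0, 0], [62, 0, 0, 0, 0, 0, 0], [62, 0, 0, 0, 0, 0, 0]])

```text
t: 20.25
position: [0.6005, 0.0217, 0.0334]
tcp_rot: [[-1.0, -0.0, 0.001], [-0.0, 1.0, 0.0], [-0.001, 0.0, -1.0]]
wrist_force: [0.7, -0.1, 0.5]
gripper_width: 0.0526
```

>>> play_rows(commands=[[62, 0, 0, -3.0, 0, 0, 0], [62, 0, 0, -3.9, 0, 0, 0], [100, 0, 0, -3.9, 0, 0, 0], [100, 0, 0, -1.0, 0, 0, 0], [100, 0, 0, 0, 0, 0, 0]])

```text
t: 20.67
position: [0.603, 0.0216, 0.1552]
tcp_rot: [[-1.0, -0.0, 0.008], [-0.0, 1.0, 0.001], [-0.008, 0.001, -1.0]]
wrist_force: [0.7, 0.4, 0.3]
gripper_width: 0.0666
```

```bash
python3 plan.py .48 -.25 .2; python3 look.py 23 240 150 440 300 360 180 420 240
```

```text
t 20.67 pos [0.603  0.0216 0.1552] az 90.0 w 0.0666 F [0.7 0.4 0.3] q7 1.56 n 8
[100, 1.53, -3.39, -0.58, 0.0, 0.001, -0.0]
[100, 1.53, -3.39, -0.58, 0.0, 0.001, -0.0]
[100, 1.53, -3.39, -0.57, 0.0, 0.001, -0.0]
[100, 1.54, -3.39, -0.57, 0.0, 0.001, -0.0]
[100, 1.54, -3.39, -0.57, 0.0, 0.001, -0.0]
[100, 1.54, -3.39, -0.57, 0.0, 0.001, -0.0]
[100, 1.54, -3.39, -0.56, 0.0, 0.001, -0.0]
[100, 1.54, -3.39, -0.56, 0.0, 0.001, -0.0]
```

View pics/scene23.png

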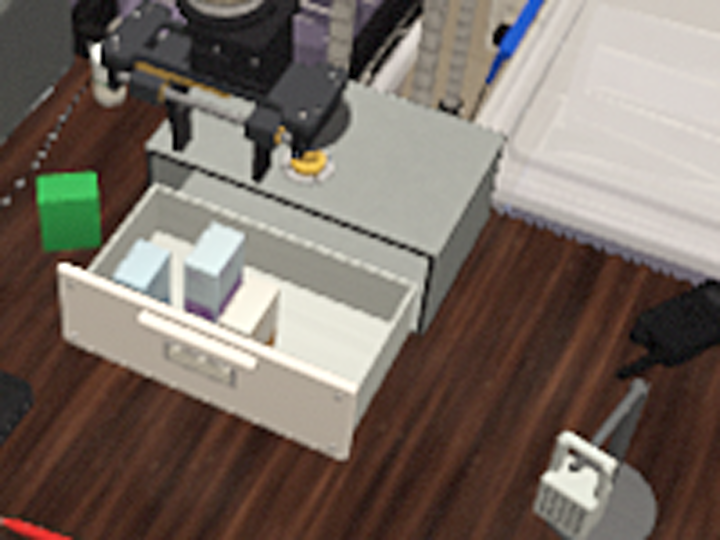

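View pics/top23.png

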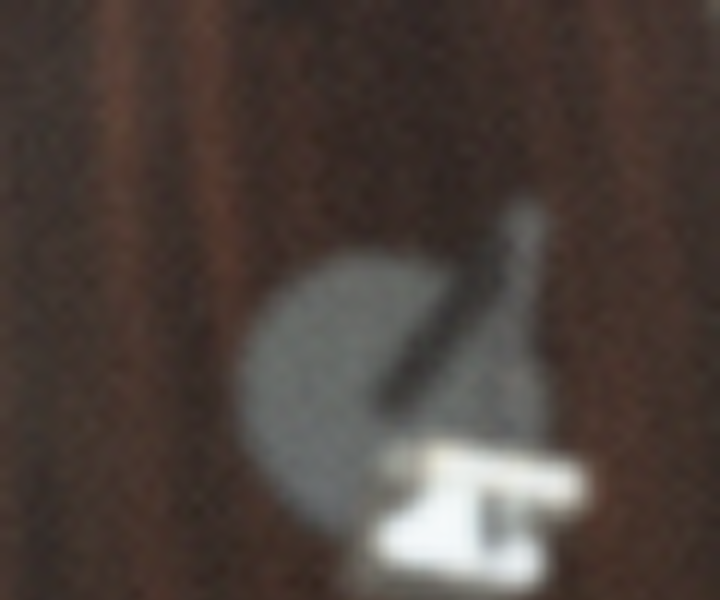

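```bash
python3 look.py 24 380 255 425 310 375 190 420 245; python3 - <<'E'
from h import *
CS=cam('scene');CT=cam('top')
f=lambda a,b:(360+a/12-.5,180+b/12-.5)
post=atz(*f(525,205),CT,.167);base=atz(*f(393,393),CT,.0);b1=atz(*f(425,462),CT,.165);b2=atz(*f(590,480),CT,.165)
print('post',post,'base',base,'bar',b1,b2,(b1+b2)/2,np.linalg.norm(b1-b2),'az',np.degrees(np.arctan2(*(b1-b2)[[1,0]])))
c=(b1+b2)/2;d=post-c;print('post-bar',d,np.linalg.norm(d[:2]),np.degrees(np.arctan2(d[1],d[0])))
print('tin bottom?')
E
```

```text
post [ 0.56803101 -0.3608273   0.167     ] base [ 0.56823627 -0.36384752  0.        ] bar [ 0.49333531 -0.32496887  0.165     ] [ 0.48718865 -0.3700533   0.165     ] [ 0.49026198 -0.34751108  0.165     ] 0.04550150981749786 az 82.23635755487102
post-bar [ 0.07776903 -0.01331622  0.002     ] 0.07890084697539212 -9.716402234257558
tin bottom?
```

View pics/scene24.png

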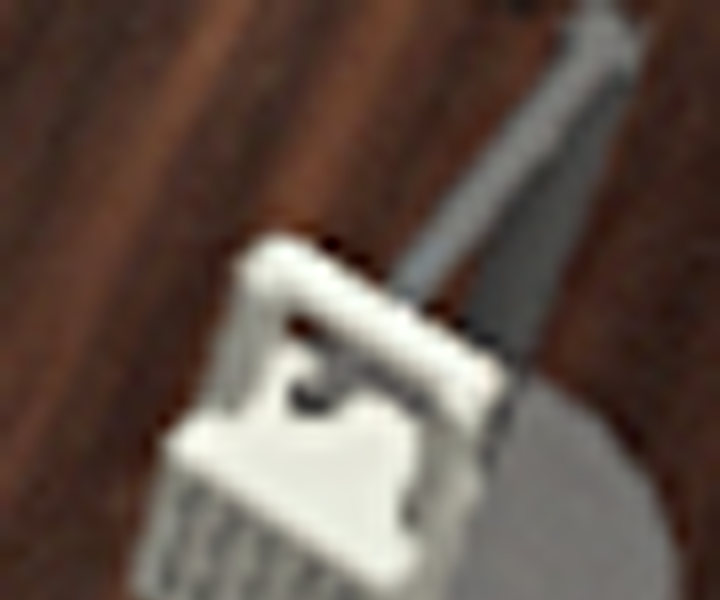

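View pics/top24.png

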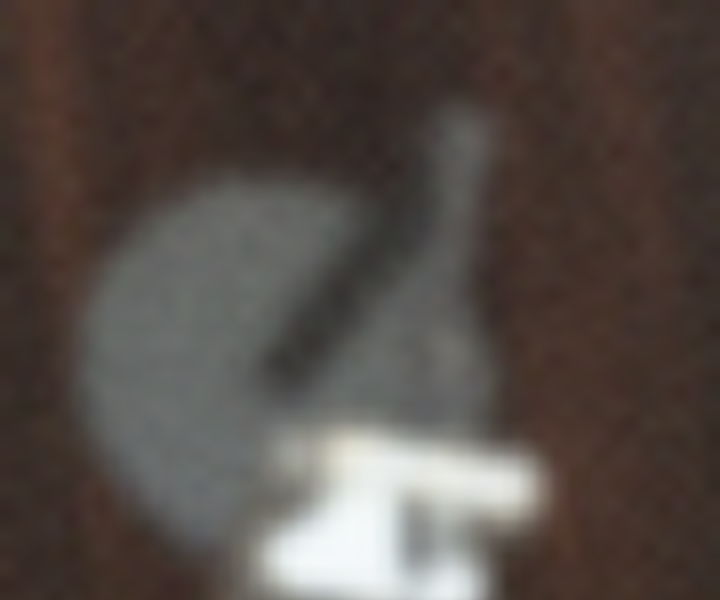

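```bash
python3 plan.py .486 -.3475 .2 81
```

```text
t 20.97 pos [0.5989 0.0216 0.149 ] az 90.0 w 0.0846 F [-0.9 -0.8 -0. ] q7 1.56 n 10
[100, 1.13, -3.69, -0.5, -0.0, -0.0, 0.016]
[100, 1.07, -3.71, -0.51, -0.0, -0.0, 0.016]
[100, 1.02, -3.72, -0.51, -0.0, -0.0, 0.016]
[100, 0.96, -3.74, -0.51, -0.0, -0.0, 0.016]
[100, 0.9, -3.75, -0.51, -0.0, -0.0, 0.016]
[100, 0.84, -3.77, -0.51, -0.0, -0.0, 0.016]
[100, 0.78, -3.78, -0.51, -0.0, -0.0, 0.016]
[100, 0.72, -3.79, -0.51, -0.0, -0.0, 0.016]
[100, 0.66, -3.8, -0.51, -0.0, -0.0, 0.016]
[100, 0.6, -3.81, -0.51, -0.0, -0.0, 0.016]
```

>>> play_rows(commands=[[100, 1.1, -3.7, -0.6, 0, 0, 0.02], [100, 1.1, -3.7, -0.6, 0, 0, 0.02], [100, 1.0, -3.7, -0.6, 0, 0, 0.02], [100, 1.0, -3.7, -0.6, 0, 0, 0.02], [100, 0.9, -3.8, -0.6, 0, 0, 0.01], [100, 0.8, -3.8, -0.5, 0, 0, 0.02], [100, 0.8, -3.8, -0.5, 0, 0, 0.01], [100, 0.7, -3.8, -0.5, 0, 0, 0.02]])

```text
t: 21.63
position: [0.5054, -0.2745, 0.195]
tcp_rot: [[-0.99, 0.14, -0.002], [0.14, 0.99, 0.001], [0.002, 0.001, -1.0]]
wrist_force: [0.6, -0.6, -0.1]
gripper_width: 0.0866
```

```bash
python3 plan.py .486 -.3475 .18 81
```

```text
t 21.63 pos [ 0.5054 -0.2745  0.195 ] az 82.0 w 0.0866 F [ 0.6 -0.6 -0.1] q7 1.98 n 2
[100, 0.45, -3.75, 0.75, 0.0, -0.001, 0.008]
[100, 0.42, -3.75, 0.75, 0.0, -0.001, 0.008]
```

>>> play_rows(commands=[[100, 0.4, -3.7, 0.7, 0, 0, 0.01], [100, 0.4, -3.8, 0.7, 0, 0, 0.01], [100, 0, 0, 0, 0, 0, 0], [100, 0, 0, 0, 0, 0, 0]])

```text
t: 21.97
position: [0.4856, -0.3486, 0.1802]
tcp_rot: [[-0.986, 0.165, -0.003], [0.165, 0.986, 0.0], [0.003, -0.0, -1.0]]
wrist_force: [-0.0, 1.0, -0.1]
gripper_width: 0.0873
```

```bash
python3 plan.py .486 -.3475 .087 81; python3 tips.py s25 365 230 435 290; python3 look.py 25 370 230 430 300 370 190 430 240
```

```text
t 21.97 pos [ 0.4856 -0.3486  0.1802] az 80.5 w 0.0873 F [-0.   1.  -0.1] q7 2.11 n 3
[100, -0.02, 0.04, 3.11, -0.0, -0.001, -0.003]
[100, -0.01, 0.04, 3.11, -0.0, -0.001, -0.003]
[100, -0.01, 0.04, 3.11, -0.0, -0.001, -0.003]
[ 0.4872 -0.3463  0.1804] 0.08695392615462551
```

View pics/s25.png

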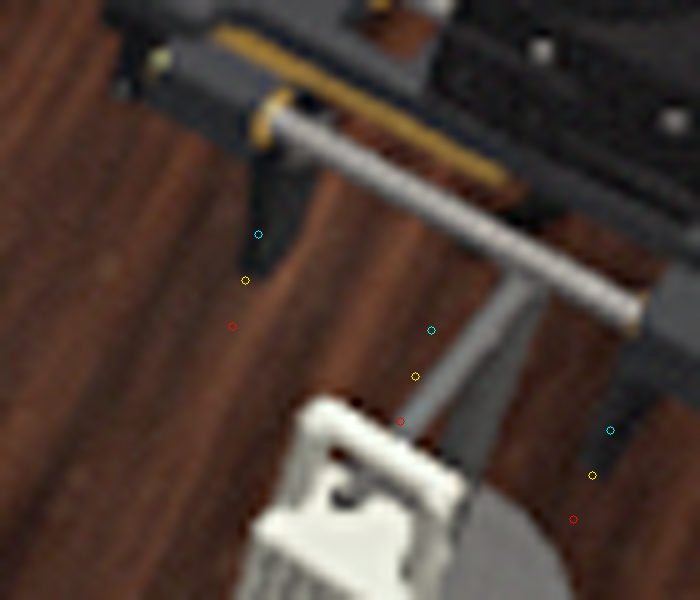

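View pics/top25.png

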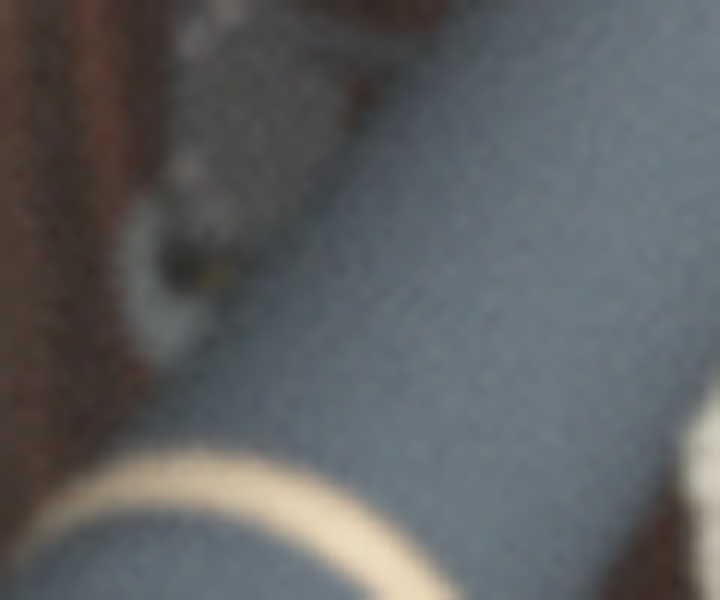

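>>> play_rows(commands=[[100, 0, 0, 3.0, 0, 0, 0], [100, 0, 0, 3.0, 0, 0, 0], [100, 0, 0, 3.1, 0, 0, 0], [100, 0, 0, 0, 0, 0, 0]])

```text
t: 22.45
position: [0.4854, -0.3412, 0.0852]
tcp_rot: [[-0.988, 0.156, -0.009], [0.156, 0.988, 0.007], [0.01, 0.005, -1.0]]
wrist_force: [-0.5, 0.4, -0.0]
gripper_width: 0.0871
```

```bash
python3 tips.py s26 365 240 435 300
```

```text
[ 0.4869 -0.3428  0.0881] 0.08718693764353347
```

View pics/s26.png

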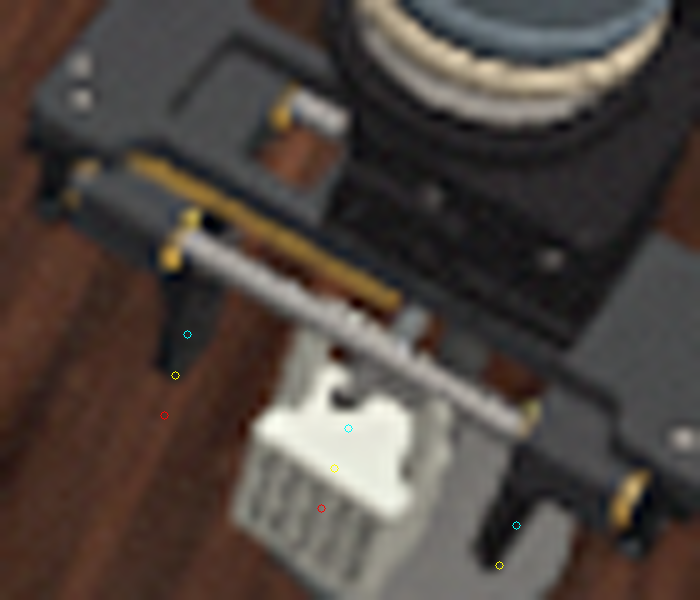

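>>> play_rows(commands=[[0, 0, 0, 0, 0, 0, 0], [0, 0, 0, 0, 0, 0, 0], [0, 0, 0, 0, 0, 0, 0], [0, 0, 0, 0, 0, 0, 0], [0, 0, 0, 0, 0, 0, 0], [0, 0, 0, 0, 0, 0, 0], [0, 0, 0, 0, 0, 0, 0], [0, 0, 0, 0, 0, 0, 0]], grip_force=20)

```text
t: 23.17
position: [0.488, -0.3461, 0.0909]
tcp_rot: [[-0.987, 0.159, 0.0], [0.159, 0.987, 0.0], [-0.0, 0.0, -1.0]]
wrist_force: [-0.6, -0.2, 1.8]
gripper_width: 0.044
```

>>> play_rows(commands=[[0, 0, 0, 0, 0, 0, 0], [0, 0, 0, 0, 0, 0, 0], [0, 0, 0, 0, 0, 0, 0]], grip_force=30)

```text
t: 23.42
position: [0.488, -0.3463, 0.0909]
tcp_rot: [[-0.987, 0.159, -0.0], [0.159, 0.987, 0.0], [0.0, 0.0, -1.0]]
wrist_force: [0.2, 0.6, 1.5]
gripper_width: 0.044
```

```bash
python3 tips.py s27 365 240 435 300
```

```text
[ 0.488  -0.3463  0.0909] 0.04381257254379072
```

View pics/s27.png

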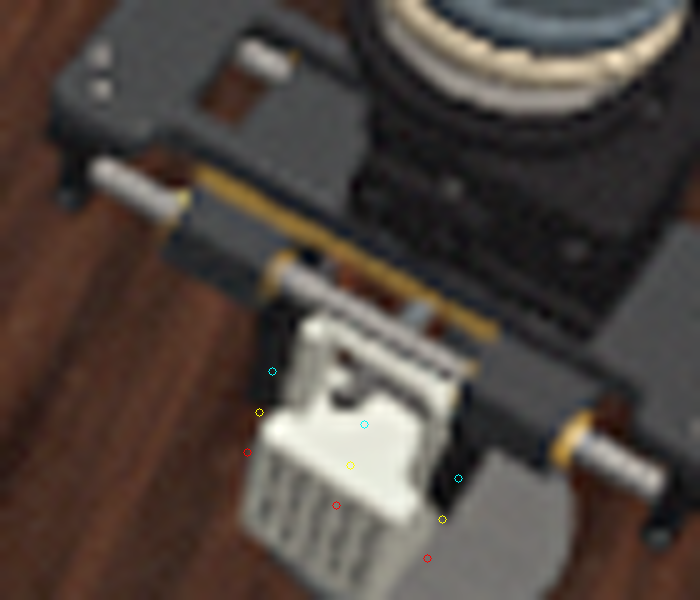

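>>> play_rows(commands=[[0, 0, 0, -0.7, 0, 0, 0], [0, 0, 0, -0.7, 0, 0, 0], [0, 0, 0, -0.6, 0, 0, 0], [0, 0, 0, 0, 0, 0, 0]])

```text
t: 23.8
position: [0.489, -0.347, 0.1126]
tcp_rot: [[-0.987, 0.159, 0.003], [0.159, 0.987, -0.002], [-0.003, -0.001, -1.0]]
wrist_force: [0.1, -0.2, -1.3]
gripper_width: 0.0437
```

```bash
python3 tips.py s28 365 240 435 300
```

```text
[ 0.4887 -0.3466  0.1119] 0.043903600618054435
```

View pics/s28.png

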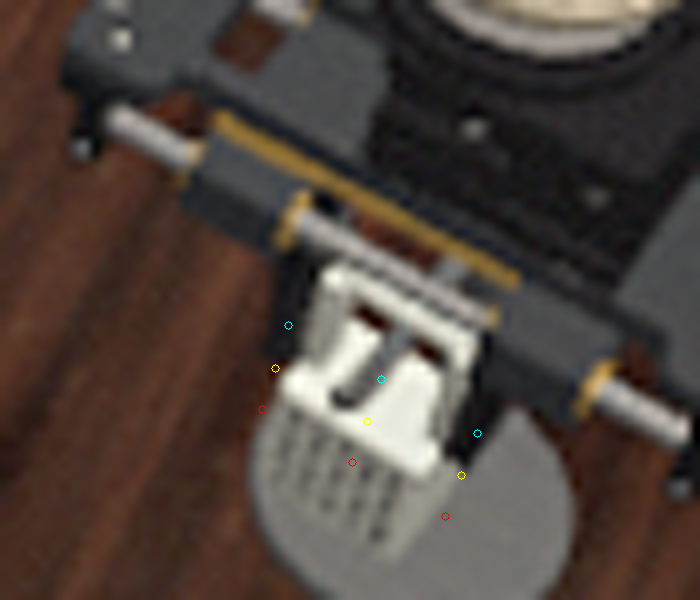

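>>> play_rows(commands=[[0, 1.5, 0, 0, 0, 0, 0], [0, 2.0, 0, 0, 0, 0, 0], [0, 2.5, 0, 0, 0, 0, 0], [0, 1.5, 0, -1, 0, 0, 0]])

```text
t: 24.18
position: [0.4101, -0.3328, 0.1189]
tcp_rot: [[-0.987, 0.16, -0.005], [0.16, 0.987, 0.003], [0.006, 0.002, -1.0]]
wrist_force: [-0.6, 1.1, -1.2]
gripper_width: 0.0438
```

```bash
python3 plan.py .43 -.337 .185; python3 tips.py s29 345 240 435 310
```

```text
t 24.18 pos [ 0.4101 -0.3328  0.1189] az 80.8 w 0.0438 F [-0.6  1.1 -1.2] q7 2.18 n 2
[100, -1.0, -0.04, -3.31, 0.001, -0.003, 0.0]
[100, -1.0, -0.05, -3.31, 0.001, -0.003, 0.0]
[ 0.4088 -0.3339  0.1215] 0.0436678057516518
```

View pics/s29.png

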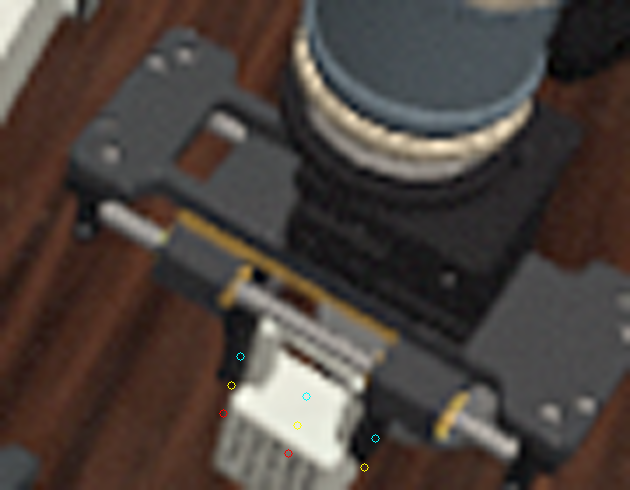

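>>> play_rows(commands=[[0, 0, 0, -3.5, 0, 0, 0], [0, 0, 0, -3.5, 0, 0, 0]])

```text
t: 24.4
position: [0.4124, -0.3333, 0.1902]
tcp_rot: [[-0.987, 0.16, -0.004], [0.16, 0.987, 0.002], [0.004, 0.002, -1.0]]
wrist_force: [1.9, -0.2, -0.3]
gripper_width: 0.0437
```

```bash
python3 plan.py .603 -.095 .185 90 0
```

```text
t 24.4 pos [ 0.4124 -0.3333  0.1902] az 80.8 w 0.0437 F [ 1.9 -0.2 -0.3] q7 2.13 n 8
[0.0, -1.88, 3.32, 0.06, 0.0, -0.001, -0.02]
[0.0, -1.94, 3.28, 0.06, 0.0, -0.001, -0.02]
[0.0, -2.01, 3.24, 0.06, 0.0, -0.001, -0.02]
[0.0, -2.07, 3.2, 0.06, 0.0, -0.001, -0.02]
[0.0, -2.14, 3.16, 0.06, 0.0, -0.001, -0.02]
[0.0, -2.2, 3.12, 0.06, 0.0, -0.001, -0.02]
[0.0, -2.26, 3.07, 0.06, 0.0, -0.001, -0.02]
[0.0, -2.32, 3.03, 0.06, 0.0, -0.001, -0.02]
```

>>> play_rows(commands=[[0, -1.9, 3.3, 0, 0, 0, -0.02], [0, -1.9, 3.3, 0, 0, 0, -0.02], [0, -2.0, 3.2, 0, 0, 0, -0.02], [0, -2.1, 3.2, 0, 0, 0, -0.02], [0, -2.1, 3.2, 0, 0, 0, -0.02], [0, -2.2, 3.1, 0, 0, 0, -0.02], [0, -2.3, 3.1, 0, 0, 0, -0.02], [0, -2.3, 3.0, 0, 0, 0, -0.02]])

```text
t: 25.07
position: [0.6055, -0.0941, 0.1908]
tcp_rot: [[-1.0, -0.002, 0.0], [-0.002, 1.0, 0.0], [-0.0, 0.0, -1.0]]
wrist_force: [0.8, -0.7, -0.4]
gripper_width: 0.0438
```

>>> play_rows(commands=[[0, 0, 0, 0, 0, 0, 0], [0, 0, 0, 2.0, 0, 0, 0], [0, 0, 0, 2.0, 0, 0, 0], [0, 0, 0, 0, 0, 0, 0]])

```text
t: 25.4
position: [0.6015, -0.0953, 0.1468]
tcp_rot: [[-1.0, -0.001, -0.008], [-0.001, 1.0, 0.001], [0.008, 0.001, -1.0]]
wrist_force: [-0.8, -0.8, -1.3]
gripper_width: 0.0439
```

```bash
python3 plan.py .603 -.095 .03 90 0; python3 look.py 30 240 160 380 270 140 170 310 290
```

```text
t 25.4 pos [ 0.6015 -0.0953  0.1468] az 90.0 w 0.0439 F [-0.8 -0.8 -1.3] q7 1.77 n 3
[0.0, -0.08, 0.01, 3.89, 0.0, -0.003, 0.0]
[0.0, -0.07, 0.01, 3.89, 0.0, -0.003, 0.0]
[0.0, -0.06, 0.01, 3.89, 0.0, -0.003, 0.0]
```

View pics/scene30.png

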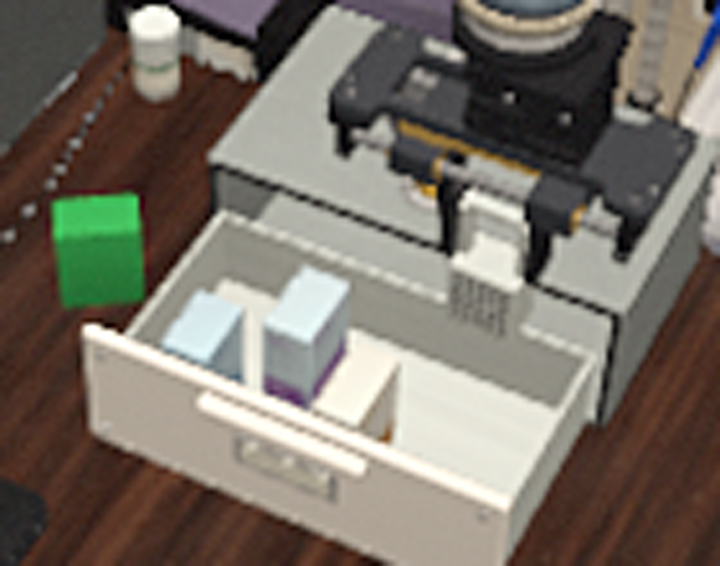

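>>> play_rows(commands=[[0, 0, 0, 3.0, 0, 0, 0], [0, 0, 0, 3.5, 0, 0, 0], [0, 0, 0, 3.0, 0, 0, 0], [0, 0, 0, 1.7, 0, 0, 0], [0, 0, 0, 0, 0, 0, 0]])

```text
t: 25.92
position: [0.6022, -0.0958, 0.0362]
tcp_rot: [[-1.0, -0.0, -0.006], [-0.0, 1.0, 0.001], [0.006, 0.001, -1.0]]
wrist_force: [-0.5, 0.1, -0.4]
gripper_width: 0.0436
```

```bash
python3 plan.py .603 -.095 .028 90 0; python3 look.py 31 240 160 380 270 140 170 310 290
```

```text
t 25.92 pos [ 0.6022 -0.0958  0.0362] az 90.0 w 0.0436 F [-0.5  0.1 -0.4] q7 1.81 n 1
[0.0, -0.09, 0.08, 0.82, 0.001, -0.006, 0.0]
```

View pics/scene31.png

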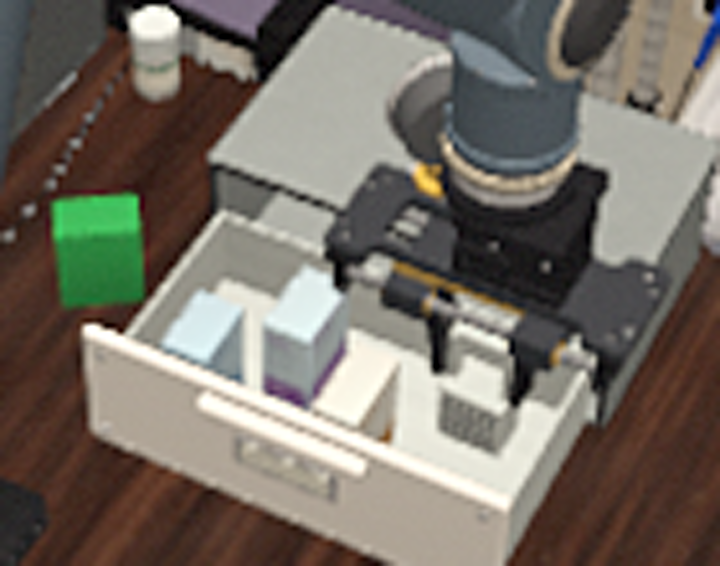

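>>> play_rows(commands=[[0, 0, 0, 0.4, 0, 0, 0], [0, 0, 0, 0.3, 0, 0, 0], [0, 0, 0, 0, 0, 0, 0]])

```text
t: 26.27
position: [0.605, -0.0961, 0.0328]
tcp_rot: [[-1.0, -0.0, 0.002], [-0.0, 1.0, 0.0], [-0.002, 0.0, -1.0]]
wrist_force: [-0.4, -0.5, -1.1]
gripper_width: 0.044
```

>>> play_rows(commands=[[0, 0, 0, 0.3, 0, 0, 0], [0, 0, 0, 0, 0, 0, 0], [70, 0, 0, 0, 0, 0, 0], [70, 0, 0, 0, 0, 0, 0], [70, 0, 0, 0, 0, 0, 0], [70, 0, 0, 0, 0, 0, 0], [70, 0, 0, 0, 0, 0, 0]])

```text
t: 26.85
position: [0.6044, -0.0961, 0.0289]
tcp_rot: [[-1.0, -0.0, 0.0], [-0.0, 1.0, 0.0], [-0.0, 0.0, -1.0]]
wrist_force: [0.6, -0.5, -0.3]
gripper_width: 0.06
```

>>> play_rows(commands=[[70, 0, 0, -2.5, 0, 0, 0], [70, 0, 0, -3.9, 0, 0, 0], [100, 0, 0, -3.9, 0, 0, 0], [100, 0, 0, -3.9, 0, 0, 0], [100, 0, 0, -3.0, 0, 0, 0]])

```text
t: 27.27
position: [0.6051, -0.0965, 0.2043]
tcp_rot: [[-1.0, 0.0, 0.003], [0.0, 1.0, -0.0], [-0.003, -0.0, -1.0]]
wrist_force: [1.2, 0.9, -0.3]
gripper_width: 0.0737
```

```bash
python3 plan.py .603 -.095 .2; python3 look.py 32 240 160 380 270 240 120 350 250
```

```text
t 27.27 pos [ 0.6051 -0.0965  0.2043] az 90.0 w 0.0737 F [ 1.2  0.9 -0.3] q7 1.76 n 1
[100, 0.21, 0.15, 0.43, -0.0, 0.003, 0.0]
```

View pics/scene32.png

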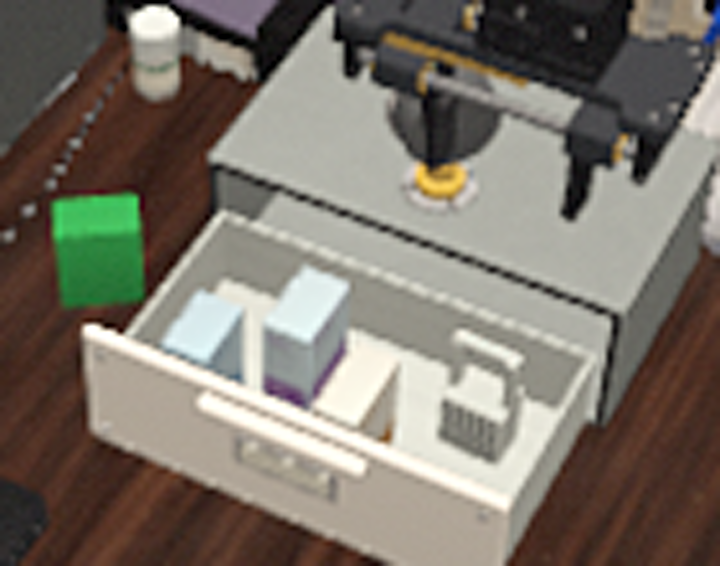

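View pics/top32.png

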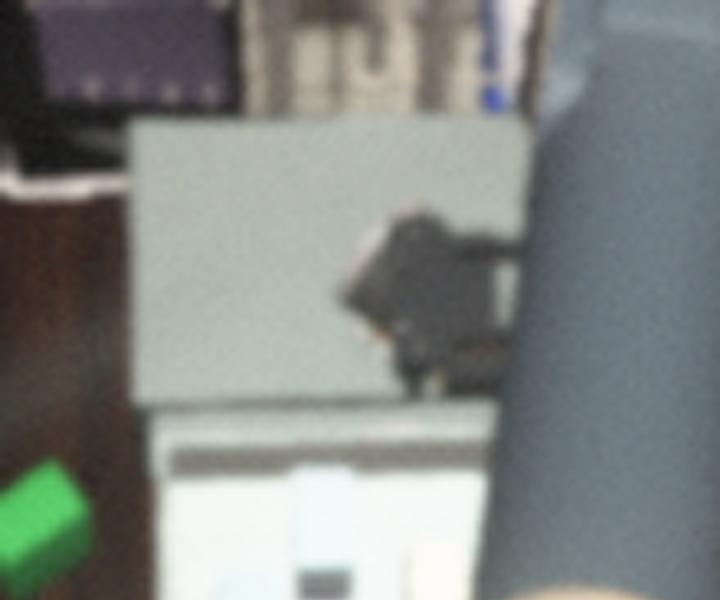

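```bash
python3 plan.py .44 .06 .16 90 0
```

```text
t 27.37 pos [ 0.6081 -0.097   0.2073] az 90.0 w 0.081 F [-0.  -0.5 -0.6] q7 1.76 n 7
[0.0, 2.41, 2.24, 0.65, -0.0, 0.002, -0.0]
[0.0, 2.41, 2.24, 0.65, -0.0, 0.002, -0.0]
[0.0, 2.41, 2.24, 0.65, -0.0, 0.002, -0.0]
[0.0, 2.41, 2.24, 0.66, -0.0, 0.002, -0.0]
[0.0, 2.41, 2.24, 0.66, -0.0, 0.002, -0.0]
[0.0, 2.4, 2.24, 0.67, -0.0, 0.002, -0.0]
[0.0, 2.4, 2.24, 0.67, -0.0, 0.002, -0.0]
```

>>> play_rows(commands=[[0, 2.4, 2.2, 0.3, 0, 0, 0], [0, 2.4, 2.2, 0.3, 0, 0, 0], [0, 2.4, 2.2, 0.4, 0, 0, 0], [0, 2.4, 2.3, 0.4, 0, 0, 0], [0, 2.4, 2.3, 0.6, 0, 0, 0], [0, 2.4, 2.3, 0.6, 0, 0, 0], [0, 2.4, 2.2, 0.7, 0, 0, 0]])

```text
t: 27.95
position: [0.4345, 0.0618, 0.167]
tcp_rot: [[-1.0, -0.0, -0.001], [-0.0, 1.0, 0.0], [0.001, 0.0, -1.0]]
wrist_force: [0.4, 0.6, 0.2]
gripper_width: 0.0484
```

>>> play_rows(commands=[[0, 0, 0, 0, 0, -0.1, 0], [0, 0, 0, 0, 0, -0.1, 0], [0, 0, 0, 0, 0, -0.1, 0], [0, 0, 0, 0, 0, -0.1, 0], [0, 0, 0, 0, 0, -0.1, 0], [0, 0, 0, 0, 0, -0.1, 0], [0, 0, 0, 0, 0, 0, 0]])

```text
t: 28.53
position: [0.433, 0.0599, 0.1708]
tcp_rot: [[-0.875, -0.001, 0.485], [0.003, 1.0, 0.009], [-0.485, 0.009, -0.875]]
wrist_force: [-0.2, -0.2, 0.6]
gripper_width: 0.004
```

```bash
python3 -c "
from bench import *;s=state();print(s['joints'].round(2),s['position'])"; python3 tips.py s33 220 170 360 290
```

```text
[-0.23 -0.15 -0.12  2.44  0.39  0.39  0.89] [0.43301954 0.05994657 0.17076771]
[0.434  0.0598 0.171 ] 0.002273694939460276
```

View pics/s33.png

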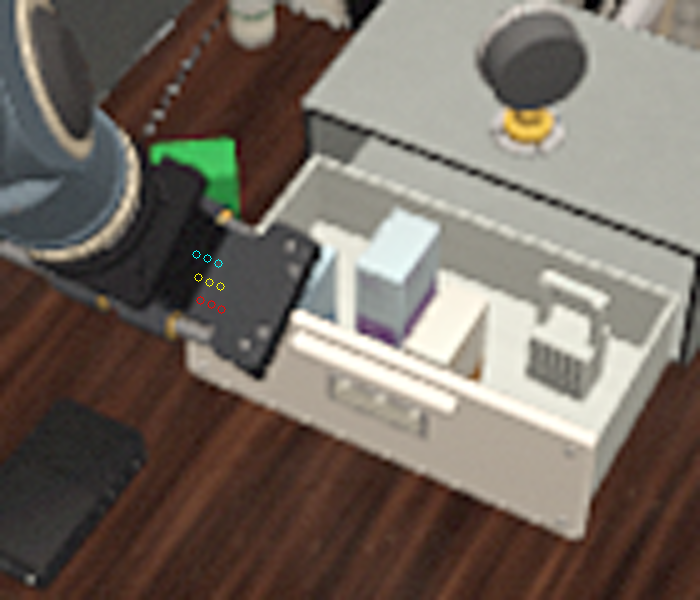

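>>> play_rows(commands=[[0, 1.0, 0, 1.7, 0, 0, 0], [0, 1.0, 0, 1.7, 0, 0, 0]])

```text
t: 28.75
position: [0.4356, 0.0619, 0.1593]
tcp_rot: [[-0.873, -0.006, 0.488], [-0.004, 1.0, 0.006], [-0.488, 0.003, -0.873]]
wrist_force: [-0.1, -0.0, -0.7]
gripper_width: 0.0006
```

```bash
python3 -c "
from bench import *;s=state();print(s['joints'].round(3),s['position'],s['tcp_rot'].round(3))"
```

```text
[ 0.049 -0.11  -0.387  2.441  0.368  0.339  0.911] [0.4356166  0.0618883  0.15929303] [[-0.873 -0.006  0.488]
 [-0.004  1.     0.006]
 [-0.488  0.003 -0.873]]
```

>>> play_rows(commands=[[0, 0, 0, 0, 0, 0.12, 0], [0, 0, 0, 0, 0, 0.12, 0], [0, 0, 0, 0, 0, 0.12, 0], [0, 0, 0, 0, 0, 0, 0]])

```text
t: 29.08
position: [0.4417, 0.0603, 0.1607]
tcp_rot: [[-0.988, 0.001, 0.153], [0.001, 1.0, 0.004], [-0.153, 0.004, -0.988]]
wrist_force: [1.4, 0.5, 0.8]
gripper_width: 0.0003
```

```bash
cat > w.py <<'E'
from h import *
import sys
s=state();R=np.array(s['tcp_rot']);p=np.array(s['position'])
print('t',round(s['t'],2),'p',p.round(4),'F',np.array(s['wrist_force']).round(1),'q',np.array(s['joints']).round(2),'tilt',np.degrees(np.arctan2(R[0,2],-R[2,2])).round(1),'az',np.degrees(np.arctan2(R[1,1],R[0,1])).round(1))
if len(sys.argv)>3:
    T=np.array([float(v) for v in sys.argv[1:4]]); print('tool shift cm',(R.T@(T-p)*100).round(2))
E
python3 w.py .445 .06 .045
```

```text
t 29.08 p [0.4417 0.0603 0.1607] F [1.4 0.5 0.8] q [-0.02  0.05 -0.25  2.18  0.07  0.77  1.26] tilt 8.8 az 90.0
tool shift cm [ 1.44 -0.07 11.48]
```

>>> play_rows(commands=[[0, 0.4, 0, 2.9, 0, 0, 0], [0, 0.4, 0, 2.9, 0, 0, 0], [0, 0.3, 0, 2.9, 0, 0, 0], [0, 0.3, 0, 2.8, 0, 0, 0], [0, 0, 0, 0, 0, 0, 0]])

```text
t: 29.5
position: [0.4347, 0.0596, 0.0385]
tcp_rot: [[-0.99, -0.004, 0.142], [-0.005, 1.0, -0.001], [-0.142, -0.002, -0.99]]
wrist_force: [-0.6, -0.1, -0.2]
gripper_width: 0.0006
```

```bash
python3 w.py .47 .06 .045; python3 tips.py s34 220 170 360 290
```

```text
t 29.5 p [0.4347 0.0596 0.0385] F [-0.6 -0.1 -0.2] q [-0.07  0.25 -0.22  2.31  0.21  0.46  1.11] tilt 8.1 az 90.2
tool shift cm [-3.58  0.02 -0.14]
[0.4363 0.0601 0.0408] 0.0006393100011405931
```

View pics/s34.png

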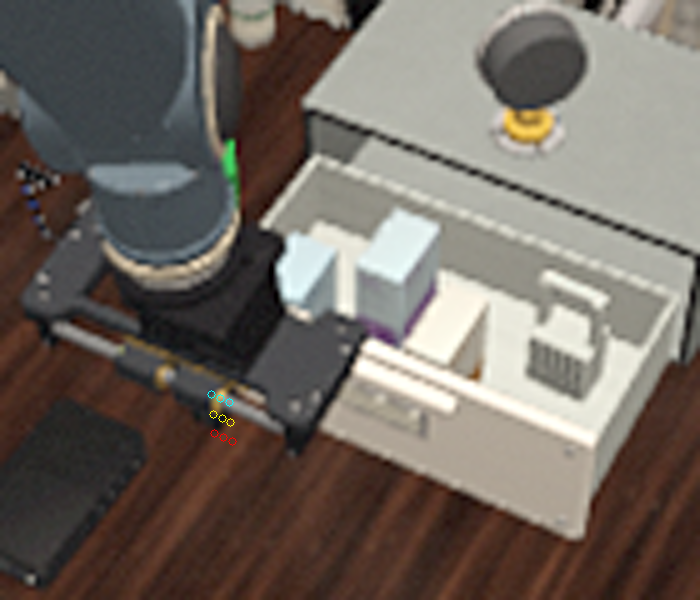

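>>> play_rows(commands=[[0, -1.5, 0, 0.2, 0, 0, 0], [0, -1.5, 0, 0.2, 0, -0.03, 0], [0, -0.8, 0, 0.1, 0, -0.03, 0], [0, -0.8, 0, 0.2, 0, -0.03, 0], [0, -0.8, 0, 0.2, 0, -0.03, 0], [0, -0.8, 0, 0.2, 0, -0.03, 0], [0, -0.8, 0, 0.2, 0, -0.03, 0], [0, -0.8, 0, 0.2, 0, -0.03, 0]])

```text
t: 30.22
position: [0.5194, 0.0607, 0.0475]
tcp_rot: [[-0.934, -0.003, 0.358], [-0.003, 1.0, 0.002], [-0.358, 0.001, -0.934]]
wrist_force: [-0.9, -0.0, -1.0]
gripper_width: 0.0
```

```bash
python3 w.py .56 .06 .045; python3 tips.py s35 220 170 360 290
```

```text
t 30.22 p [0.5194 0.0607 0.0475] F [-0.9 -0.  -1. ] q [-0.22  0.27 -0.04  2.31  0.47  0.22  0.87] tilt 21.0 az 90.2
tool shift cm [-3.69 -0.09  1.69]
[0.5198 0.0609 0.0474] 0.0006926657921107872
```

View pics/s35.png

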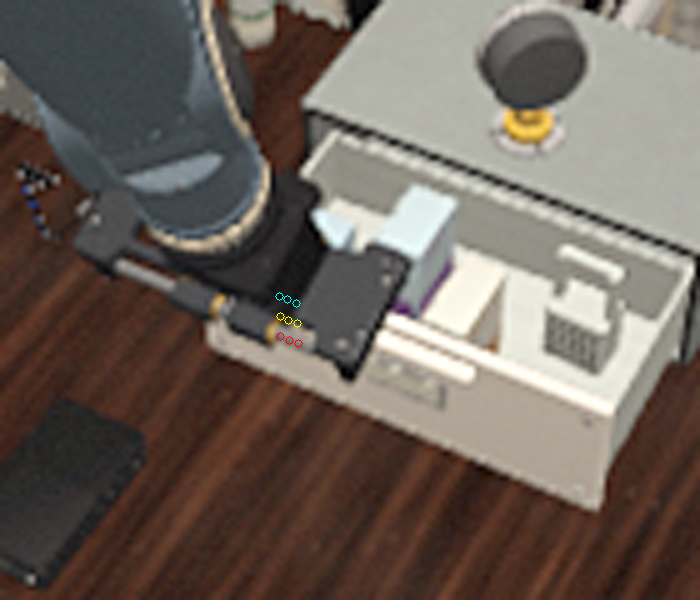

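>>> play_rows(commands=[[0, -0.8, 0, 0.4, 0, 0, 0], [0, -0.7, 0, 0.4, 0, 0, 0], [0, -0.7, 0, 0.3, 0, 0, 0], [0, -0.7, 0, 0.3, 0, 0, 0], [0, -0.8, 0, 0.3, 0, 0, 0], [0, -0.8, 0, 0.3, 0, 0, 0], [0, -0.8, 0, 0.3, 0, 0, 0], [0, -0.8, 0, 0.3, 0, 0, 0]])

```text
t: 30.93
position: [0.5855, 0.0608, 0.0429]
tcp_rot: [[-0.935, -0.003, 0.355], [-0.002, 1.0, 0.002], [-0.355, 0.001, -0.935]]
wrist_force: [-1.1, 0.5, -0.3]
gripper_width: 0.0001
```

```bash
python3 w.py .61 .06 .045; python3 tips.py s36 220 170 360 290
```

```text
t 30.93 p [0.5855 0.0608 0.0429] F [-1.1  0.5 -0.3] q [-0.14  0.37 -0.1   2.17  0.43  0.27  0.96] tilt 20.8 az 90.2
tool shift cm [-2.36 -0.09  0.67]
[0.5876 0.0609 0.0435] 0.0003191039576978619
```

View pics/s36.png

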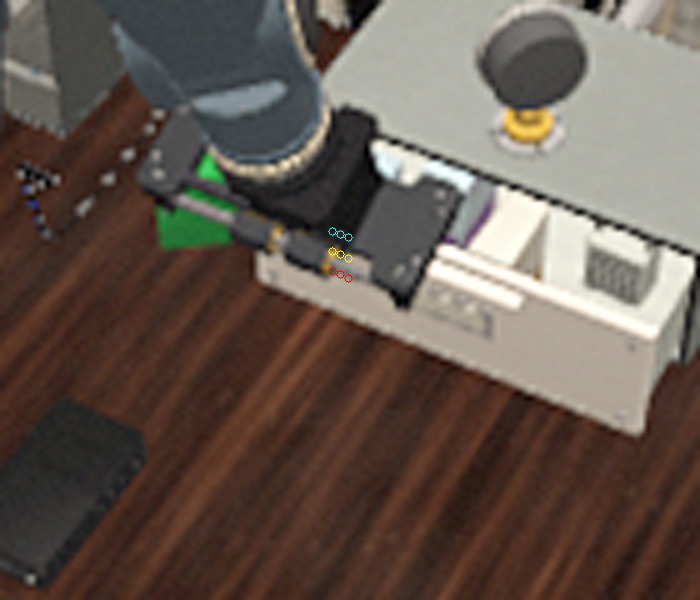

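>>> play_rows(commands=[[0, -0.7, 0, 0.3, 0, 0, 0], [0, -0.7, 0, 0.3, 0, -0.02, 0], [0, -0.7, 0, 0.3, 0, -0.02, 0], [0, -0.7, 0, 0.3, 0, -0.02, 0]])

```text
t: 31.32
position: [0.6154, 0.0607, 0.042]
tcp_rot: [[-0.912, -0.003, 0.411], [-0.002, 1.0, 0.002], [-0.411, 0.001, -0.912]]
wrist_force: [0.1, -0.6, -0.4]
gripper_width: 0.0003
```

```bash
python3 w.py .65 .06 .045; python3 tips.py s37 220 150 360 270
```

```text
t 31.32 p [0.6154 0.0607 0.042 ] F [ 0.1 -0.6 -0.4] q [-0.16  0.4  -0.07  2.15  0.58  0.21  0.81] tilt 24.3 az 90.2
tool shift cm [-3.27 -0.08  1.15]
[0.6156 0.0605 0.0417] 0.0002643081910584238
```

View pics/s37.png

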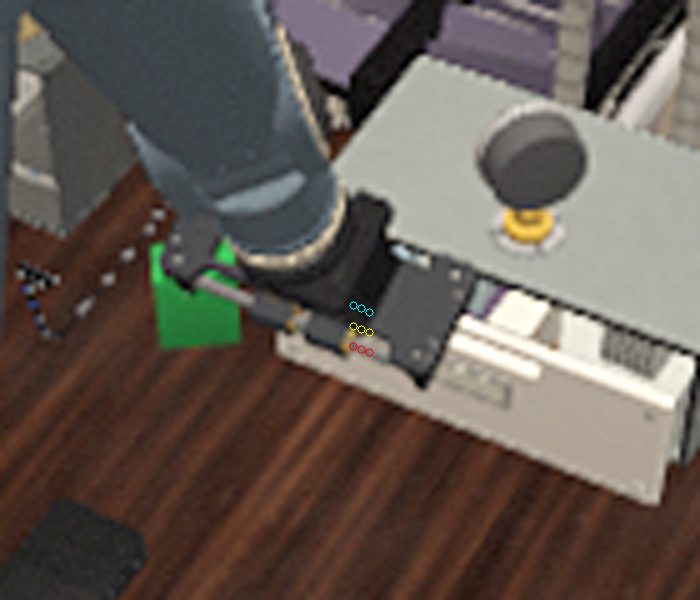

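>>> play_rows(commands=[[0, -0.6, 0, 0.3, 0, 0, 0], [0, -0.6, 0, 0.3, 0, 0, 0], [0, -0.6, 0, 0.3, 0, 0, 0], [0, 0, 0, 0, 0, 0, 0]])

```text
t: 31.7
position: [0.6362, 0.0611, 0.0414]
tcp_rot: [[-0.912, -0.003, 0.41], [-0.002, 1.0, 0.003], [-0.41, 0.002, -0.912]]
wrist_force: [0.9, -0.7, 0.5]
gripper_width: -0.0
```

```bash
python3 w.py .65 .06 .045; python3 tips.py s38 220 150 360 270
```

```text
t 31.7 p [0.6362 0.0611 0.0414] F [ 0.9 -0.7  0.5] q [-0.13  0.42 -0.1   2.11  0.56  0.23  0.84] tilt 24.2 az 90.2
tool shift cm [-1.41 -0.11  0.24]
[0.6363 0.0611 0.0416] 0.000282546414015674
```

View pics/s38.png

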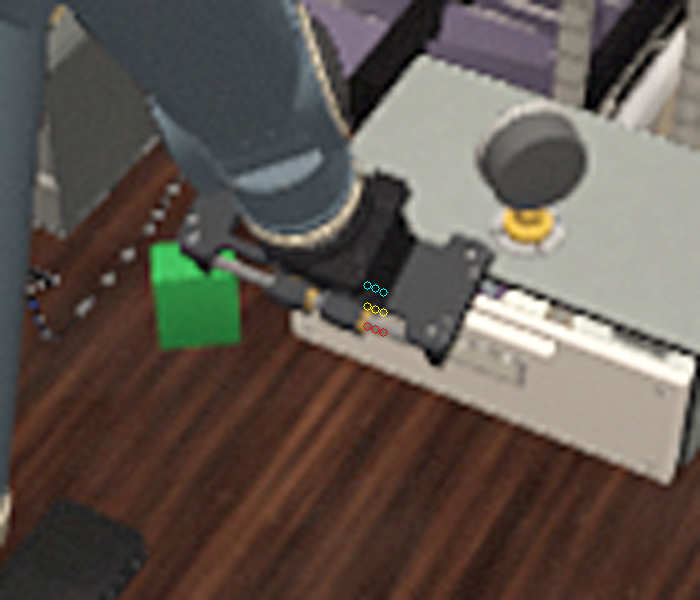

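>>> play_rows(commands=[[0, -0.5, 0, 0.2, 0, 0, 0], [0, -0.5, 0, 0.2, 0, 0, 0], [0, -0.4, 0, 0.2, 0, 0, 0], [0, 0, 0, 0, 0, 0, 0]])

```text
t: 32.08
position: [0.6487, 0.061, 0.0408]
tcp_rot: [[-0.914, -0.003, 0.407], [-0.003, 1.0, 0.001], [-0.407, 0.0, -0.914]]
wrist_force: [-8.1, 0.1, 5.6]
gripper_width: 0.0001
```

```bash
python3 w.py .66 .06 .045; python3 tips.py s39 220 150 360 270
```

```text
t 32.08 p [0.6487 0.061  0.0408] F [-8.1  0.1  5.6] q [-0.11  0.44 -0.12  2.07  0.55  0.25  0.86] tilt 24.0 az 90.2
tool shift cm [-1.2  -0.1   0.08]
[0.6486 0.061  0.0408] 0.0005532607932348835
```

View pics/s39.png

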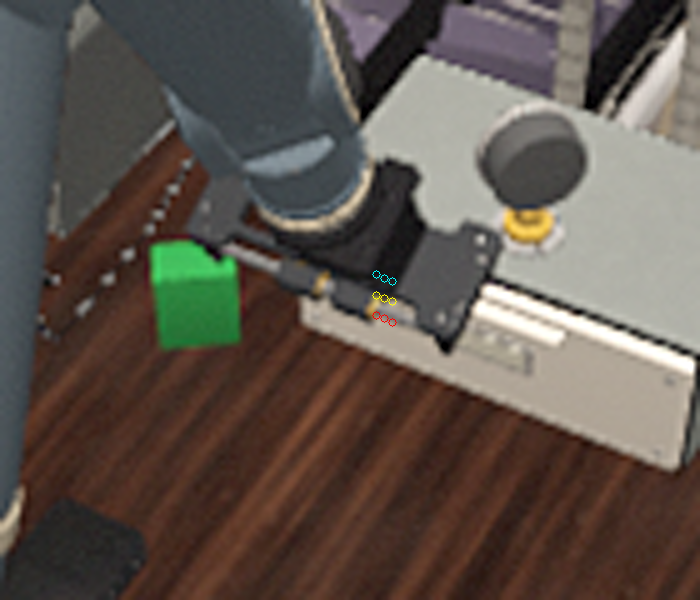

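>>> play_rows(commands=[[0, -0.3, 0, 0.1, 0, 0, 0], [0, -0.3, 0, 0.1, 0, 0, 0], [0, 0, 0, 0, 0, 0, 0]])

```text
t: 32.38
position: [0.6491, 0.0609, 0.0398]
tcp_rot: [[-0.917, -0.003, 0.399], [-0.004, 1.0, -0.001], [-0.399, -0.003, -0.917]]
wrist_force: [-26.9, 1.8, 18.0]
gripper_width: 0.0001
```

```bash
python3 w.py .66 .06 .045; python3 tips.py s40 260 170 360 250
```

```text
t 32.38 p [0.6491 0.0609 0.0398] F [-26.9   1.8  18. ] q [-0.1   0.45 -0.13  2.07  0.55  0.27  0.87] tilt 23.5 az 90.2
tool shift cm [-1.21 -0.09 -0.04]
[0.6491 0.0609 0.0398] 0.0004668491223785712
```

View pics/s40.png

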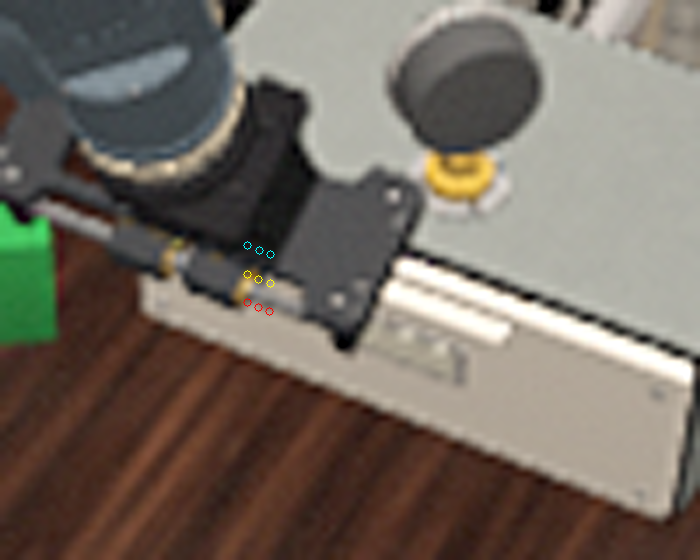

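>>> play_rows(commands=[[0, 0.8, 0, -0.3, 0, 0, 0], [0, 1.5, 0, -0.6, 0, 0, 0], [0, 2.0, 0, -0.9, 0, 0, 0], [0, 2.0, 0, -0.9, 0, 0.1, 0], [0, 1.5, 0, -0.9, 0, 0.1, 0]])

```text
t: 32.85
position: [0.5682, 0.0624, 0.0435]
tcp_rot: [[-0.976, -0.009, 0.219], [-0.009, 1.0, 0.001], [-0.219, -0.001, -0.976]]
wrist_force: [2.4, -1.0, -0.9]
gripper_width: 0.0006
```

```bash
python3 w.py .57 .06 .15; python3 look.py 41 240 160 380 270 250 130 350 210;
```

```text
t 32.85 p [0.5682 0.0624 0.0435] F [ 2.4 -1.  -0.9] q [ 0.12  0.41 -0.4   2.08  0.44  0.5   0.97] tilt 12.6 az 90.5
tool shift cm [ -2.51  -0.24 -10.35]
```

View pics/scene41.png

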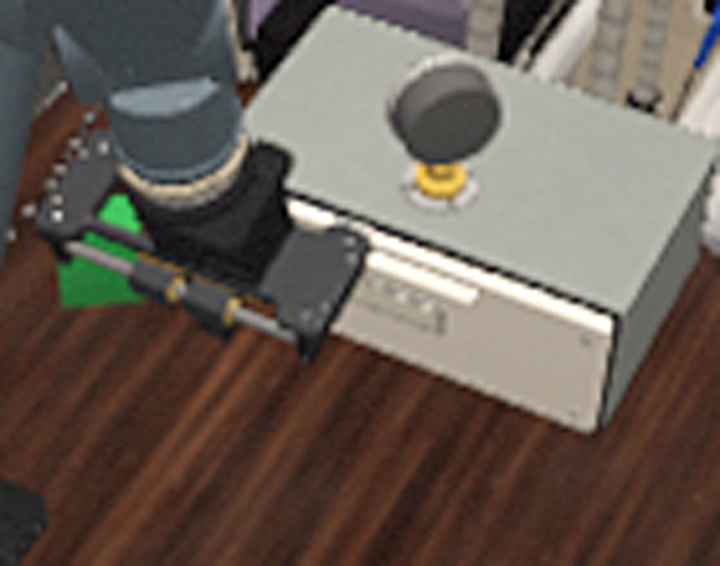

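View pics/top41.png

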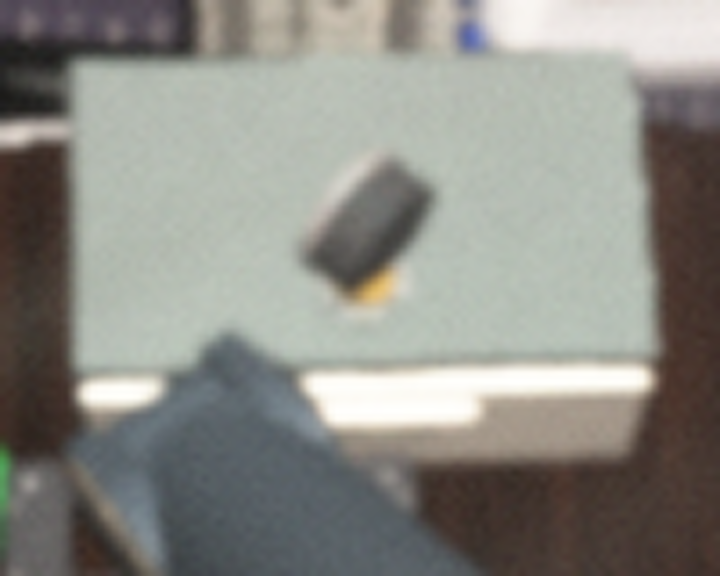

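>>> play_rows(commands=[[0, 2.0, 0, -3.0, 0, 0.1, 0], [30, 0.5, 0, -3.5, 0, 0.1, 0], [60, 0, 0, -3.5, 0, 0, 0], [100, 0, 0, -3.5, 0, 0, 0], [100, 0, 0, -3.0, 0, 0, 0]])

```text
t: 33.37
position: [0.5362, 0.0592, 0.2037]
tcp_rot: [[-0.999, 0.001, 0.039], [0.001, 1.0, -0.001], [-0.039, -0.001, -0.999]]
wrist_force: [0.6, -0.7, -0.0]
gripper_width: 0.0193
```

```bash
cat > gf.py <<'E'
from cart import *
def drum(x,y,az,z=.178):
    n=np.array([np.cos(az),np.sin(az),0]);e=np.array([-n[1],n[0],0]);k=np.array([0,0,1.]);a=np.linspace(0,2*np.pi,40,endpoint=False)
    P=[]
    for s in(-.0165,.0165): P.append(np.array([x,y,z])+n*s+.034*(np.outer(np.cos(a),e)+np.outer(np.sin(a),k)))
    return np.vstack(P)
def fitg(masks,x0=(.697,-.02)):
    pr=[]
    for C,m in masks:
        ys,xs=np.where(m>.3); roi=(xs.min()-10,ys.min()-10,xs.max()+11,ys.max()+11); pr.append((C,m[roi[1]:roi[3],roi[0]:roi[2]],roi))
    cost=lambda p:sum(np.abs(sil(drum(*p),C,r)-m).sum() for C,m,r in pr)/sum(m.sum() for _,m,_ in pr)
    out=[]
    for a in np.radians(np.arange(0,180,20)):
        r=minimize(cost,[*x0,a],method='Nelder-Mead',options=dict(initial_simplex=[[*x0,a],[x0[0]+.008,x0[1],a],[x0[0],x0[1]+.008,a],[*x0,a+.3]]))
        out.append((r.fun,r.x))
    out.sort(key=lambda t:t[0]); return out
def gmask(C,n,roi):
    x0,y0,x1,y1=roi
    im=C[0][y0:y1,x0:x1].astype(int); m=np.zeros(C[0].shape[:2],np.float32)
    return im,m
E
python3 w.py; python3 - <<'E'
from gf import *
for n in('scene','top'):
    C=cam(n); r=regions_of(n,'gauge_mid'); print([(round(a['score'],2),a['mask'].sum()) for a in r])
    if r:
        m=r[0]['mask']; ys,xs=np.where(m);x0,y0,x1,y1=xs.min()-8,ys.min()-8,xs.max()+9,ys.max()+9
        im=C[0][y0:y1,x0:x1,::-1].copy(); im=cv2.resize(im,None,fx=14,fy=14,interpolation=cv2.INTER_CUBIC)
        mm=cv2.resize(m[y0:y1,x0:x1].astype(np.uint8),None,fx=14,fy=14,interpolation=cv2.INTER_NEAREST)
        cs,_=cv2.findContours(mm,0,1);cv2.drawContours(im,cs,-1,(0,0,255),1); cv2.imwrite(f'pics/g_{n}.png',im[:600,:800]); print(n,x0,y0)
E
```

```text
t 33.37 p [0.5362 0.0592 0.2037] F [ 0.6 -0.7 -0. ] q [ 0.27  0.26 -0.55  1.84  0.17  1.05  1.22] tilt 2.2 az 90.0
[(0.6, np.int64(399))]
scene 307 162
[(0.45, np.int64(131)), (0.3, np.int64(340))]
top 291 143
```

View pics/g_scene.png

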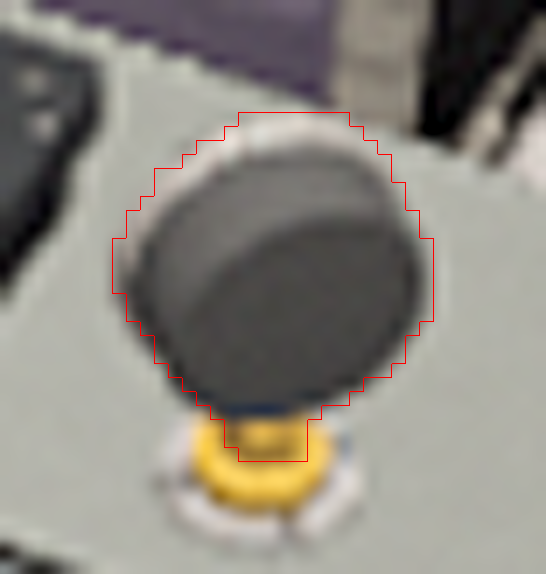

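View pics/g_top.png

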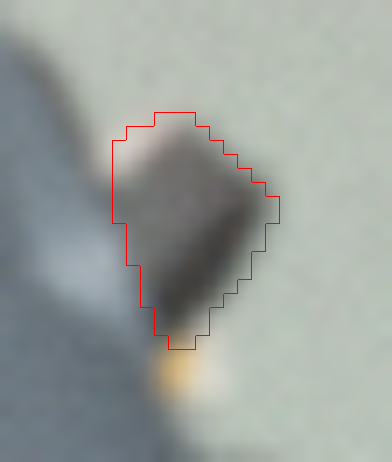

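```bash
python3 - <<'E'
from gf import *
CS=cam('scene'); m=regions_of('scene','gauge_mid')[0]['mask'].astype(np.float32); m[191:]=0
CT=cam('top'); t=cv2.imread('pics/top0.png'); 
sub=t[148:180,285:320]; g=sub.max(2).astype(int); print(g[4:28,4:32])
mt=np.zeros((420,560),np.float32); d=(g<135)|(sub.min(2)>205); 
mt[148:180,285:320]=d
n,l,st,_=cv2.connectedComponentsWithStats(mt.astype(np.uint8)); k=l[160,301]; mt=(l==k).astype(np.float32); print(mt.sum(),st[k])
for nm,v in(('both',[(CS,m),(CT,mt)]),('scene',[(CS,m)]),('top',[(CT,mt)])):
    for o in fitg(v)[:3]: print(nm,round(o[0],3),o[1][:2].round(4),np.degrees(o[1][2]).round(1))
print(proj([[.652,-.02,.114],[.697,-.02,.114],[.697,-.02,.178]],CT),proj([[.697,-.02,.114],[.697,-.02,.178]],CS))
E
```

```text
[[190 188 187 187 189 190 186 188 191 196 198 199 191 172 154 144 156 167
  180 190 186 186 190 191 191 190 189 184]
 [186 186 190 192 191 189 190 191 198 202 206 197 177 150 124 120 126 149
  166 179 186 188 189 191 189 190 187 187]
 [186 186 188 187 190 187 194 196 202 206 201 178 148 125 118 109 110 123
  144 163 173 184 185 187 190 186 187 188]
 [189 188 189 188 191 192 193 200 204 200 175 149 129 114 115 108 107 109
  117 132 152 173 183 185 188 188 185 186]
 [190 188 188 190 188 193 196 202 202 177 148 127 115 115 115 110 110 107
  103 107 126 158 180 189 189 187 188 186]
 [189 188 187 186 188 191 197 200 180 147 127 118 114 116 117 110 104 100
   89  90 112 153 177 187 186 187 186 186]
 [187 189 190 186 186 191 192 180 153 125 119 111 114 116 113 111  98  89
   80  88 121 156 179 189 189 187 190 186]
 [192 190 191 189 186 190 180 154 130 115 113 114 114 116 111 104  87  77
   76  99 130 168 182 188 188 190 188 190]
 [191 188 190 188 188 181 156 132 111 111 111 112 116 112 105  92  79  75
   86 113 151 178 182 190 192 189 186 186]
 [189 189 183 178 176 165 136 113 107 108 106 1
[... 1489 characters left out ...]
94 192 191 190 187 194 196 195 194 198 195 190 189 191 192
  193 193 194 190 192 189 191 191 191 194]
 [195 196 196 196 193 194 194 194 194 189 186 185 188 187 191 189 190 197
  195 193 195 197 190 191 193 194 191 193]]
177.0 [292 153  18  18 177]
both 0.326 [ 0.7021 -0.0169] 63.6
both 0.326 [ 0.7021 -0.0171] 63.4
both 0.326 [ 0.702  -0.0163] 63.6
scene 0.2 [ 0.7075 -0.0123] 152.7
scene 0.2 [ 0.7076 -0.0123] -27.4
scene 0.202 [ 0.7055 -0.0134] 152.5
top 0.396 [ 0.7006 -0.0189] 241.7
top 0.397 [ 0.6998 -0.0189] 61.2
top 0.397 [ 0.7    -0.0192] 63.3
[[301.09195645 181.62671011]
 [300.66781034 170.08173195]
 [301.35358524 162.4427511 ]] [[325.19723486 197.39007335]
 [326.40556637 183.1239772 ]]
```

```bash
cat > gface.py <<'E'
from gf import *
def disc(x,y,az,off,r,z=.178):
    n=np.array([np.cos(az),np.sin(az),0]);e=np.array([-n[1],n[0],0]);a=np.linspace(0,2*np.pi,48,endpoint=False)
    return np.array([x,y,z])+n*off+r*(np.outer(np.cos(a),e)+np.outer(np.sin(a),[0,0,1.]))
E
python3 - <<'E'
from gface import *
CS=cam('scene'); x0,y0=307,162; g=CS[0][y0:y0+36,x0:x0+36].max(2); 
for r in g[6:30:2,8:32]: print(' '.join(f'{v:3d}' for v in r))
E
```

```text
181 178 178 178 179 182 183 181 174 168 150 117  98  80  81 107 148 145 146 140 139 130  19  19
183 179 177 178 178 179 179 176 172 172 194 203 209 211 191 179 164 138 143 139 131 106   0  19
183 177 179 179 168 162 198 213 222 186 185 167 159 145 140 151 163 176 190 181 173 166 155 104
178 178 178 183 200 203 172 114 104 109 116 118 120 119 121 117 111 102 111 152 181 184 182 184
176 173 179 167 123  97 105 113 119 118 120 123 123 125 121 120 119 116 112 107 140 179 184 179
173 161 138  89  91 102 106 110 116 117 110  96  88  77  67  70  70  72  75  77  90 132 171 183
137 131  67  84  96  99 106 103  92  82  69  71  75  76  76  74  76  75  73  74  69  76 142 186
115  65  66  77  90  97  85  72  72  72  74  76  75  72  74  71  73  73  70  74  67  57 129 191
159  85  51  71  80  79  69  75  71  73  71  73  72  75  71  71  74  71  74  70  63  83 147 186
182 164  93  48  74  70  75  75  74  74  71  71  71  71  71  70  68  70  70  62  89 155 186 180
183 187 186 150  53  66  73  71  70  70  70  72  71  70  68  66  65  60  76 132 175 182 179 179
181 179 182 181 155  87  57  67  67  65  67  67  65  61  59  73 134 165 173 182 180 177 177 178
```

```bash
cat > gdark.py <<'E'
from gface import *
def dm(im,roi,th,seed):
    m=np.zeros((420,560),np.uint8); x0,y0,x1,y1=roi; m[y0:y1,x0:x1]=(im[y0:y1,x0:x1].max(2)<th)
    n,l=cv2.connectedComponents(m,connectivity=4); return (l==l[seed[1],seed[0]]).astype(np.float32)
def fitd(masks,azs,x0=(.699,-.018)):
    pr=[]
    for C,m in masks:
        ys,xs=np.where(m>0); roi=(xs.min()-10,ys.min()-10,xs.max()+11,ys.max()+11); pr.append((C,m[roi[1]:roi[3],roi[0]:roi[2]],roi))
    def cost(p):
        P=np.vstack([disc(p[0],p[1],p[2],-.0165,.033),disc(p[0],p[1],p[2],p[3],.033)])
        return sum(np.abs(sil(P,C,r)-m).sum() for C,m,r in pr)/sum(m.sum() for _,m,_ in pr)
    out=[]
    for a in np.radians(azs):
        r=minimize(cost,[*x0,a,.011],method='Nelder-Mead',options=dict(initial_simplex=[[*x0,a,.011],[x0[0]+.008,x0[1],a,.011],[x0[0],x0[1]+.008,a,.011],[*x0,a+.3,.011],[*x0,a,.005]],maxiter=600))
        out.append((r.fun,r.x))
    out.sort(key=lambda t:t[0]); return out
E
python3 - <<'E'
from gdark import *
CS=cam('scene');CT=cam('top')
ms=dm(CS[0],(312,165,340,191),140,(328,184)); mt=dm(cv2.imread('pics/top0.png'),(287,148,315,172),145,(301,160))
print(ms.sum(),mt.sum())
for nm,v in(('both',[(CS,ms),(CT,mt)]),('scene',[(CS,ms)]),('top',[(CT,mt)])):
    for o in fitd(v,range(10,100,15))[:3]: print(nm,round(o[0],3),o[1][:2].round(4),np.degrees(o[1][2]).round(1),o[1][3].round(4))
E
```

```text
322.0 187.0
both 0.097 [ 0.7067 -0.013 ] 41.3 0.0014
both 0.098 [ 0.7065 -0.0131] 40.9 0.0014
both 0.098 [ 0.7067 -0.0126] 41.2 0.0013
scene 0.074 [ 0.71   -0.0118] 34.8 -0.0016
scene 0.074 [ 0.7101 -0.0118] 34.2 -0.0021
scene 0.074 [ 0.7097 -0.0116] 35.0 -0.0014
top 0.094 [ 0.7061 -0.0143] 41.7 0.002
top 0.095 [ 0.7066 -0.0144] 41.2 0.0016
top 0.095 [ 0.7063 -0.0144] 41.9 0.0018
```

```bash
python3 - <<'E'
from gdark import *
CS=cam('scene');CT=cam('top')
ms=dm(CS[0],(312,165,340,191),140,(328,184)); mt=dm(cv2.imread('pics/top0.png'),(287,148,315,172),145,(301,160))
def run(masks,bnds=None):
    pr=[]
    for C,m in masks:
        ys,xs=np.where(m>0); roi=(xs.min()-10,ys.min()-10,xs.max()+11,ys.max()+11); pr.append((C,m[roi[1]:roi[3],roi[0]:roi[2]],roi))
    def cost(p):
        P=np.vstack([disc(.697,-.02,p[0],p[1],p[3],p[4]),disc(.697,-.02,p[0],p[2],p[3],p[4])])
        return sum(np.abs(sil(P,C,r)-m).sum() for C,m,r in pr)/sum(m.sum() for _,m,_ in pr)
    best=None
    for a in(.5,.8,1.1):
        s=np.array([[a,-.0165,.011,.033,.178]]*6); s[1,0]+=.2;s[2,1]+=.005;s[3,2]-=.005;s[4,3]-=.002;s[5,4]+=.004
        r=minimize(cost,s[0],method='Nelder-Mead',options=dict(initial_simplex=s,maxiter=900))
        if best is None or r.fun<best.fun: best=r
    return best
for v in([(CS,ms),(CT,mt)],[(CS,ms)],[(CT,mt)]):
    r=run(v); print(r.fun.round(3),np.degrees(r.x[0]).round(1),r.x[1:].round(4))
E
```

```text
0.087 40.5 [-0.0066  0.0113  0.0324  0.1816]
0.072 34.7 [-0.0029  0.0109  0.0334  0.1801]
0.093 42.2 [-0.0069  0.0113  0.0327  0.1822]
```

```bash
python3 plan.py .697 -.02 .24 40
```

```text
t 33.97 pos [0.5337 0.0602 0.2009] az 90.1 w 0.0674 F [-1.1 -0.9 -0.1] q7 1.22 n 8
[100, -2.05, -1.01, -0.42, 0.002, 0.004, 0.109]
[100, -2.15, -0.78, -0.43, 0.002, 0.004, 0.109]
[100, -2.22, -0.54, -0.44, 0.002, 0.004, 0.109]
[100, -2.26, -0.3, -0.44, 0.002, 0.004, 0.109]
[100, -2.28, -0.05, -0.45, 0.002, 0.004, 0.109]
[100, -2.27, 0.2, -0.46, 0.002, 0.004, 0.109]
[100, -2.23, 0.45, -0.47, 0.002, 0.004, 0.109]
[100, -2.17, 0.69, -0.48, 0.002, 0.004, 0.109]
```

>>> play_rows(commands=[[100, 0, 0, -2.0, 0, 0.03, 0], [100, 0, 0, -2.0, 0, 0, 0]])

```text
t: 34.13
position: [0.5328, 0.0598, 0.2407]
tcp_rot: [[-1.0, -0.002, -0.001], [-0.002, 1.0, 0.0], [0.001, 0.0, -1.0]]
wrist_force: [0.0, -0.7, 0.4]
gripper_width: 0.0806
```

>>> play_rows(commands=[[100, -2.1, -1.0, 0, 0, 0, 0.11], [100, -2.2, -0.8, 0, 0, 0, 0.11], [100, -2.2, -0.5, 0, 0, 0, 0.11], [100, -2.3, -0.3, 0, 0, 0, 0.11], [100, -2.3, 0, 0, 0, 0, 0.11], [100, -2.3, 0.2, 0, 0, 0, 0.11], [100, -2.2, 0.5, 0, 0, 0, 0.11], [100, -2.2, 0.7, 0, 0, 0, 0.11]])

```text
t: 34.8
position: [0.7, -0.0201, 0.2415]
tcp_rot: [[-0.635, 0.773, 0.002], [0.773, 0.635, -0.0], [-0.002, 0.002, -1.0]]
wrist_force: [0.5, 0.4, -0.6]
gripper_width: 0.0868
```

>>> play_rows(commands=[[100, 0, 0, 0, 0, 0, 0], [100, 0, 0, 0, 0, 0, 0]])

```text
t: 34.97
position: [0.6994, -0.0203, 0.2408]
tcp_rot: [[-0.639, 0.769, 0.001], [0.769, 0.639, 0.0], [-0.001, 0.001, -1.0]]
wrist_force: [-0.4, 0.6, 0.2]
gripper_width: 0.0869
```

```bash
python3 plan.py .697 -.02 .138 40; python3 tips.py s42 290 130 360 200; python3 look.py 42 290 130 360 200 280 130 330 190
```

```text
t 34.97 pos [ 0.6994 -0.0203  0.2408] az 39.7 w 0.0869 F [-0.4  0.6  0.2] q7 0.54 n 3
[100, 0.06, -0.06, 3.43, 0.0, 0.0, -0.002]
[100, 0.06, -0.06, 3.43, 0.0, 0.0, -0.002]
[100, 0.06, -0.06, 3.43, 0.0, 0.0, -0.002]
[ 0.6987 -0.0193  0.2412] 0.08711171731857507
```

View pics/s42.png

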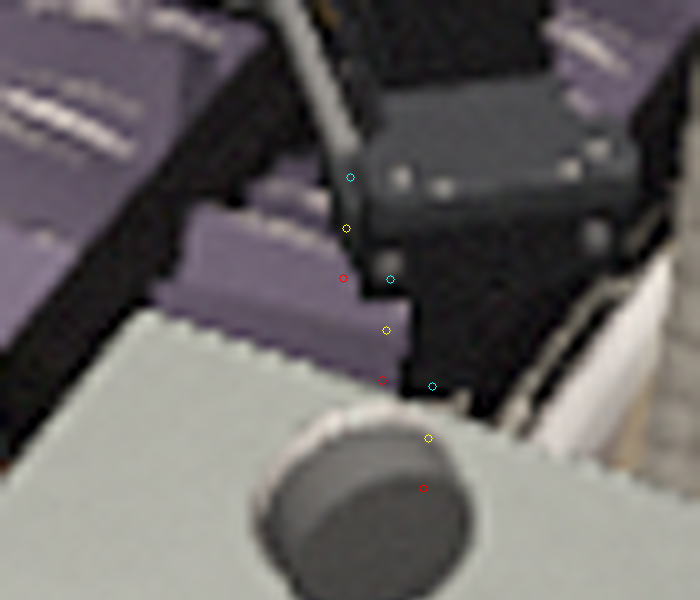

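>>> play_rows(commands=[[100, 0.2, -0.1, 3.4, 0, 0, 0], [100, 0, 0, 3.4, 0, 0, 0], [100, 0, 0, 2.0, 0, 0, 0], [100, 0, 0, 0, 0, 0, 0]])

```text
t: 35.45
position: [0.6929, -0.0185, 0.149]
tcp_rot: [[-0.64, 0.768, -0.007], [0.768, 0.64, -0.0], [0.004, -0.005, -1.0]]
wrist_force: [0.1, 0.1, -0.5]
gripper_width: 0.0872
```

```bash
python3 plan.py .697 -.02 .138 40; python3 tips.py s43 290 130 360 200
```

```text
t 35.45 pos [ 0.6929 -0.0185  0.149 ] az 39.8 w 0.0872 F [ 0.1  0.1 -0.5] q7 0.52 n 1
[100, -0.38, 0.22, 1.1, -0.005, -0.004, -0.003]
[ 0.695  -0.0183  0.1522] 0.0869918191221879
```

View pics/s43.png

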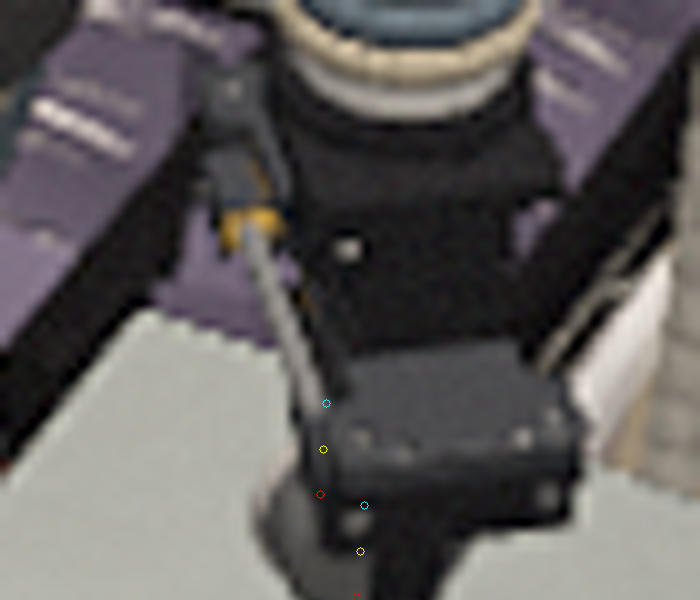

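>>> play_rows(commands=[[100, 0, 0, 1.2, 0, 0, 0], [100, 0, 0, 0, 0, 0, 0], [0, 0, 0, 0, 0, 0, 0], [0, 0, 0, 0, 0, 0, 0], [0, 0, 0, 0, 0, 0, 0], [0, 0, 0, 0, 0, 0, 0], [0, 0, 0, 0, 0, 0, 0], [0, 0, 0, 0, 0, 0, 0]], grip_force=10)

```text
t: 36.17
position: [0.6975, -0.0187, 0.1425]
tcp_rot: [[-0.639, 0.769, 0.003], [0.769, 0.639, 0.0], [-0.002, 0.003, -1.0]]
wrist_force: [-0.5, -0.5, -0.3]
gripper_width: 0.0549
```

>>> play_rows(commands=[[0, 0, 0, 0, 0, 0, 0], [0, 0, 0, 0, 0, 0, 0], [0, 0, 0, 0, 0, 0, 0], [0, 0, 0, 0, 0, 0, 0], [0, 0, 0, 0, 0, 0, 0], [0, 0, 0, 0, 0, 0, 0]])

```text
t: 36.67
position: [0.7001, -0.016, 0.1427]
tcp_rot: [[-0.641, 0.768, 0.009], [0.768, 0.641, 0.003], [-0.003, 0.009, -1.0]]
wrist_force: [6.7, 4.1, -2.0]
gripper_width: 0.0355
```

```bash
python3 w.py; python3 tips.py s44 290 150 360 220
```

```text
t 36.67 p [ 0.7001 -0.016   0.1427] F [ 6.7  4.1 -2. ] q [ 0.17  0.56 -0.32  1.51  0.19  1.09  0.51] tilt 0.5 az 39.8
[ 0.7002 -0.016   0.1427] 0.03515529789307857
```

View pics/s44.png

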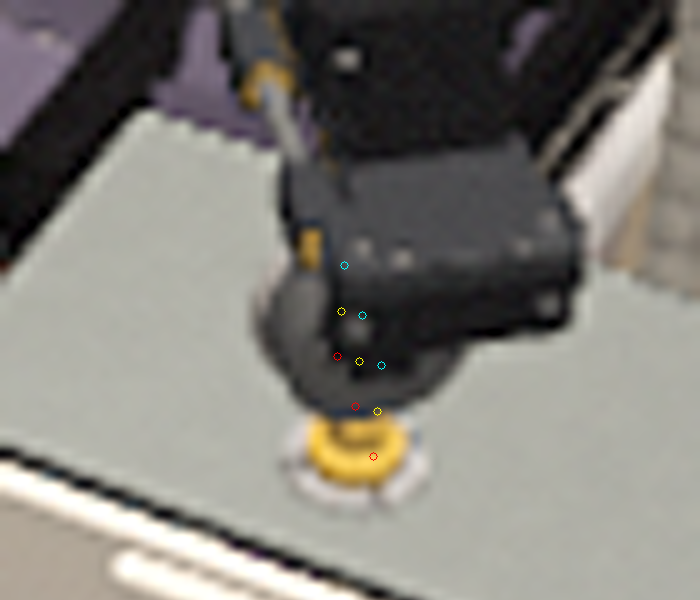

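>>> play_rows(commands=[[0, 0, 0.3, 0, 0, 0, 0], [0, 0, 0, 0, 0, 0, 0], [0, 0, 0, 0, 0, 0, 0]], grip_force=30)

```text
t: 36.97
position: [0.7004, -0.0159, 0.1426]
tcp_rot: [[-0.64, 0.769, 0.005], [0.769, 0.64, 0.001], [-0.002, 0.004, -1.0]]
wrist_force: [2.5, 1.9, 1.0]
gripper_width: 0.0351
```

```bash
python3 -c "
from bench import *
s=state();print(s['wrist_force'],s['wrist_torque'],s['gripper_width'],s['position'],s['tcp_rot'].round(3))"
```

```text
[2.51015212 1.94295582 1.02685641] [ 0.3742635  -0.38026057  0.15080295] 0.03506404875552443 [ 0.70038281 -0.01591127  0.14261674] [[-0.64   0.769  0.005]
 [ 0.769  0.64   0.001]
 [-0.002  0.004 -1.   ]]
```

>>> play_rows(commands=[[0, 0, 0.1, 0, 0, 0, 0.06], [0, 0, 0, 0, 0, 0, 0.1], [0, 0, 0, 0, 0, 0, 0.12], [0, 0, 0, 0, 0, 0, 0.12], [0, 0, 0, 0, 0, 0, 0.12]])

```text
t: 37.38
position: [0.7009, -0.0152, 0.1425]
tcp_rot: [[-0.167, 0.986, 0.004], [0.986, 0.167, 0.001], [0.001, 0.004, -1.0]]
wrist_force: [3.7, 1.6, 0.4]
gripper_width: 0.0349
```

```bash
python3 -c "
from bench import *
s=state();print(s['wrist_force'],s['wrist_torque'],s['gripper_width'],s['position'])"; python3 w.py;  python3 tips.py s45 290 150 360 220
```

```text
[3.6725323  1.57005141 0.39902184] [ 0.43688664 -0.41215937  0.15904455] 0.034918437545648676 [ 0.70087365 -0.01523572  0.1424802 ]
t 37.38 p [ 0.7009 -0.0152  0.1425] F [3.7 1.6 0.4] q [ 0.09  0.55 -0.2   1.51  0.11  1.09  0.04] tilt 0.2 az 9.6
[ 0.7008 -0.0152  0.1425] 0.03478262145720332
```

View pics/s45.png

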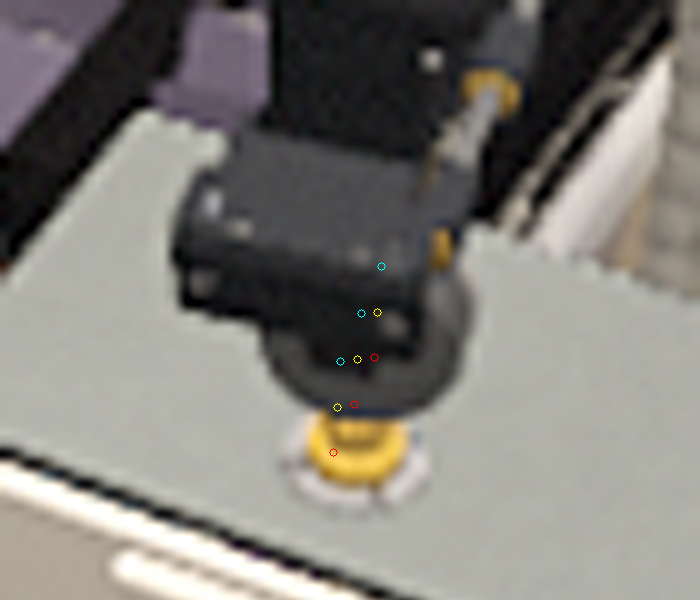

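>>> play_rows(commands=[[0, 0, 0.1, 0, 0, 0, 0.12], [0, 0, 0, 0, 0, 0, 0.12], [0, 0, 0, 0, 0, 0, 0.12], [0, 0, 0, 0, 0, 0, 0.12], [0, 0, 0, 0, 0, 0, 0.12], [0, 0, 0, 0, 0, 0, 0.12], [0, 0, 0, 0, 0, 0, 0.12], [0, 0, 0, 0, 0, 0, 0.12]])

```text
t: 38.1
position: [0.7023, -0.0149, 0.1423]
tcp_rot: [[0.71, 0.704, 0.005], [0.704, -0.71, 0.002], [0.005, 0.002, -1.0]]
wrist_force: [4.0, 1.9, -0.6]
gripper_width: 0.0347
```

```bash
python3 -c "
from bench import *
s=state();print(s['wrist_force'],s['wrist_torque'],s['gripper_width'],s['position'])"; python3 w.py;  python3 tips.py s46 290 150 360 220
```

```text
[ 4.0379208   1.94363705 -0.59580569] [ 0.57742858 -0.69631758  0.07566938] 0.03470836972543227 [ 0.70226746 -0.0148531   0.14226963]
t 38.1 p [ 0.7023 -0.0149  0.1423] F [ 4.   1.9 -0.6] q [-0.05  0.54  0.02  1.52 -0.02  1.08 -0.82] tilt 0.3 az -45.2
[ 0.7023 -0.015   0.1422] 0.034519986077909445
```

View pics/s46.png

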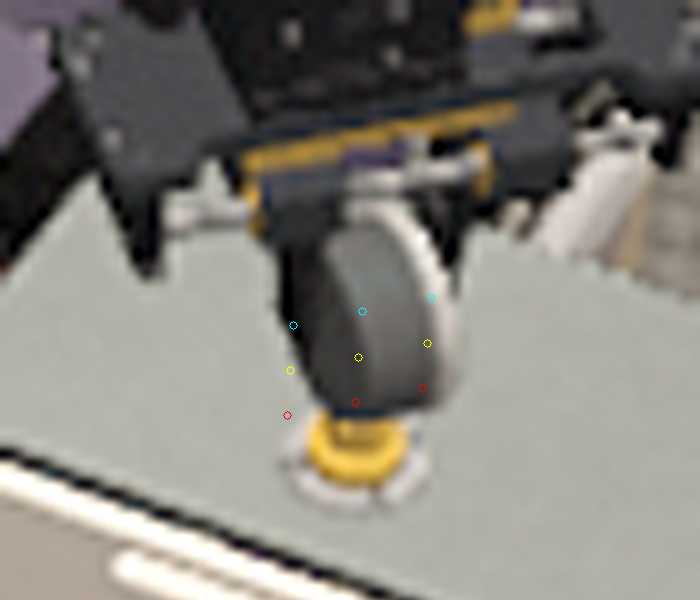

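>>> play_rows(commands=[[0, 0.2, 0.1, 0, 0, 0, 0.12], [0, 0, 0, 0, 0, 0, 0.12], [0, 0, 0, 0, 0, 0, 0.12], [0, 0, 0, 0, 0, 0, 0.12], [0, 0, 0, 0, 0, 0, 0.12], [0, 0, 0, 0, 0, 0, 0.12], [0, 0, 0, 0, 0, 0, 0.12], [0, 0, 0, 0, 0, 0, 0.06]])

```text
t: 38.82
position: [0.7034, -0.0159, 0.1419]
tcp_rot: [[0.993, -0.117, 0.003], [-0.117, -0.993, -0.001], [0.003, 0.0, -1.0]]
wrist_force: [1.5, -0.8, -0.5]
gripper_width: 0.0342
```

```bash
python3 -c "
from bench import *
s=state();print(s['wrist_force'],s['wrist_torque'],s['gripper_width'],s['position'])"; python3 w.py;  python3 tips.py s47 290 150 360 220
```

```text
[ 1.49287503 -0.82325765 -0.47640775] [ 0.25528119 -0.41099155  0.08935099] 0.034231030926732284 [ 0.70338177 -0.01585719  0.14188695]
t 38.82 p [ 0.7034 -0.0159  0.1419] F [ 1.5 -0.8 -0.5] q [-0.19  0.55  0.24  1.52 -0.14  1.08 -1.61] tilt 0.2 az -96.7
[ 0.7034 -0.0158  0.1419] 0.034725483294195725
```

View pics/s47.png

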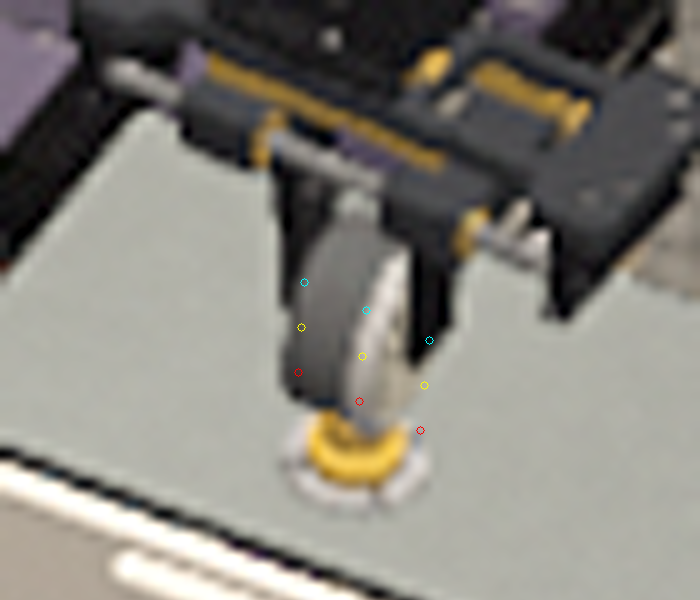

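>>> play_rows(commands=[[100, 0, 0, 0, 0, 0, 0], [100, 0, 0, 0, 0, 0, 0], [100, 0, 0, 0, 0, 0, 0], [100, 0, 0, 0, 0, 0, 0], [100, 0, 0, -3.0, 0, 0, 0], [100, 0, 0, -3.0, 0, 0, 0], [100, 0, 0, -3.0, 0, 0, 0], [100, 0, 0, 0, 0, 0, -0.12]])

```text
t: 39.53
position: [0.7068, -0.016, 0.2398]
tcp_rot: [[1.0, 0.007, 0.015], [0.007, -1.0, -0.0], [0.015, 0.0, -1.0]]
wrist_force: [0.5, -0.9, 0.8]
gripper_width: 0.0796
```

>>> play_rows(commands=[[100, 0, 0, 0, 0, 0, -0.12], [100, 0, 0, 0, 0, 0, -0.12], [100, 0, 0, 0, 0, 0, -0.12], [100, 0, 0, 0, 0, 0, -0.12], [100, 0, 0, 0, 0, 0, -0.12], [100, 0, 0, 0, 0, 0, -0.12], [100, 0, 0, 0, 0, 0, -0.12], [100, 0, 0, 0, 0, 0, -0.12]])

```text
t: 40.2
position: [0.7029, -0.0156, 0.2322]
tcp_rot: [[0.565, 0.825, 0.002], [0.825, -0.565, -0.0], [0.001, 0.002, -1.0]]
wrist_force: [-0.4, -0.3, 0.2]
gripper_width: 0.0872
```

>>> play_rows(commands=[[100, 0, 0, 0, 0, 0, -0.12], [100, 0, 0, 0, 0, 0, -0.12], [100, 0, 0, 0, 0, 0, -0.12], [100, 0, 0, 0, 0, 0, -0.12], [100, 0, 0, 0, 0, 0, -0.12], [100, 0, 0, 0, 0, 0, -0.12], [100, 0, 0, 0, 0, 0, -0.12], [100, 0, 0, 0, 0, 0, -0.12]])

```text
t: 40.87
position: [0.703, -0.0156, 0.2322]
tcp_rot: [[-0.352, 0.936, 0.002], [0.936, 0.352, -0.0], [-0.001, 0.002, -1.0]]
wrist_force: [-0.1, 0.8, 1.1]
gripper_width: 0.0873
```

>>> play_rows(commands=[[100, 0, 0, 0, 0, 0, -0.12], [100, 0, 0, 0, 0, 0, -0.12], [100, 0, 0, 0, 0, 0, -0.12], [100, 0, 0, 0, 0, 0, -0.12], [100, 0, 0, 0, 0, 0, -0.12], [100, 0, 0, 0, 0, 0, -0.12], [100, 0, 0, 0, 0, 0, -0.12], [100, 0, 0, 0, 0, 0, -0.12]])

```text
t: 41.53
position: [0.703, -0.0157, 0.2323]
tcp_rot: [[-0.969, 0.248, 0.003], [0.248, 0.969, -0.0], [-0.003, 0.0, -1.0]]
wrist_force: [0.7, 0.3, 0.5]
gripper_width: 0.0872
```

```bash
python3 plan.py .7034 -.0158 .23 83; python3 tips.py s48 290 140 360 220;  python3 look.py 48 290 130 360 200 270 120 340 180
```

```text
t 41.53 pos [ 0.703  -0.0157  0.2323] az 75.6 w 0.0872 F [0.7 0.3 0.5] q7 1.13 n 2
[100, -0.02, 0.0, 0.11, 0.0, 0.001, -0.064]
[100, -0.02, 0.0, 0.11, 0.0, 0.001, -0.064]
[ 0.703  -0.0159  0.2321] 0.08706561446958481
```

View pics/s48.png

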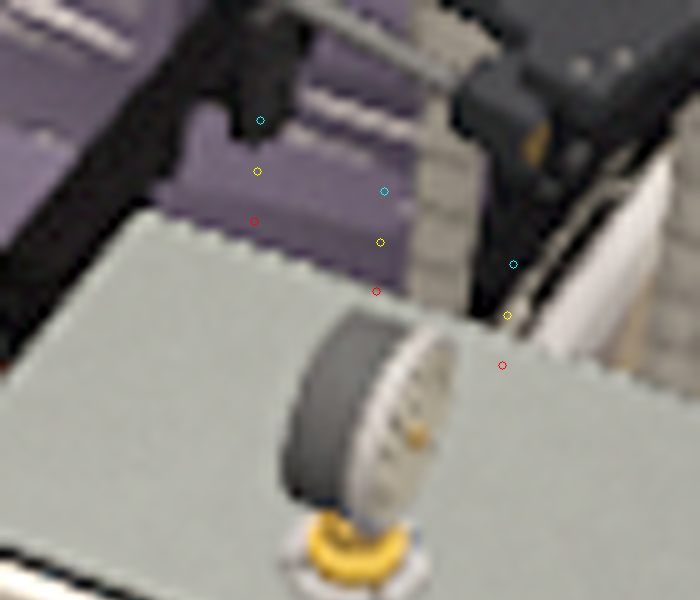

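>>> play_rows(commands=[[100, 0, 0, 0, 0, 0, -0.12], [100, 0, 0, 3.0, 0, 0, 0], [100, 0, 0, 3.0, 0, 0, 0], [100, 0, 0, 3.0, 0, 0, 0], [0, 0, 0, 0, 0, 0, 0], [0, 0, 0, 0, 0, 0, 0], [0, 0, 0, 0, 0, 0, 0], [0, 0, 0, 0, 0, 0, 0]], grip_force=10)

```text
t: 42.35
position: [0.7052, -0.015, 0.145]
tcp_rot: [[-0.99, 0.138, 0.007], [0.138, 0.99, 0.0], [-0.007, 0.001, -1.0]]
wrist_force: [0.4, -0.5, -0.5]
gripper_width: 0.0679
```

>>> play_rows(commands=[[0, 0, 0, 0, 0, 0, 0], [0, 0, 0, 0, 0, 0, 0], [0, 0, 0, 0, 0, 0, 0], [0, 0, 0, 0, 0, 0, 0], [0, 0, 0, 0, 0, 0, 0], [0, 0, 0, 0, 0, 0, 0], [0, 0, 0, 0, 0, 0, 0], [0, 0, 0, 0, 0, 0, 0]])

```text
t: 43.02
position: [0.7036, -0.0161, 0.1426]
tcp_rot: [[-0.99, 0.137, 0.003], [0.137, 0.991, -0.001], [-0.003, -0.0, -1.0]]
wrist_force: [-1.3, -1.5, 2.8]
gripper_width: 0.035
```

```bash
python3 -c "
from bench import *
s=state();print(s['wrist_force'],s['wrist_torque'],s['gripper_width'],s['position'])"; python3 w.py;  python3 tips.py s49 290 150 360 220
```

```text
[-1.2720512  -1.49577858  2.8391012 ] [-0.5152067   0.24249531  0.08352928] 0.03503729339152438 [ 0.70363724 -0.01605055  0.14258073]
t 43.02 p [ 0.7036 -0.0161  0.1426] F [-1.3 -1.5  2.8] q [ 0.22  0.58 -0.39  1.49  0.24  1.11  1.21] tilt 0.2 az 82.1
[ 0.7037 -0.016   0.1426] 0.03564920839037085
```

View pics/s49.png

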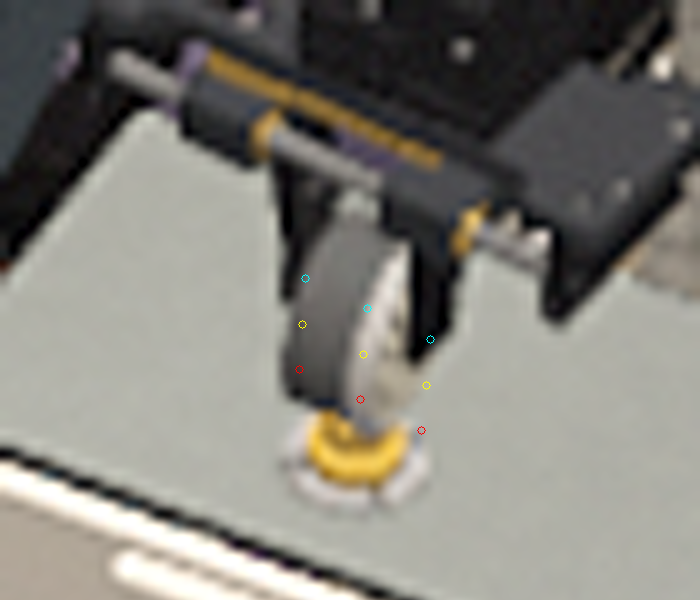

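>>> play_rows(commands=[[0, 0, 0, 0, 0, 0, 0], [0, 0, 0, 0, 0, 0, 0.08], [0, 0, 0, 0, 0, 0, 0.12], [0, 0, 0, 0, 0, 0, 0.12], [0, 0, 0, 0, 0, 0, 0.12], [0, 0, 0, 0, 0, 0, 0.12], [0, 0, 0, 0, 0, 0, 0.12], [0, 0, 0, 0, 0, 0, 0.12]], grip_force=30)

```text
t: 43.73
position: [0.7033, -0.0168, 0.1424]
tcp_rot: [[-0.587, 0.81, 0.003], [0.81, 0.587, -0.002], [-0.003, 0.001, -1.0]]
wrist_force: [-2.2, -4.5, 2.9]
gripper_width: 0.0344
```

>>> play_rows(commands=[[0, 0, 0, 0, 0, 0, 0.12], [0, 0, 0, 0, 0, 0, 0.12], [0, 0, 0, 0, 0, 0, 0.12], [0, 0, 0, 0, 0, 0, 0]])

```text
t: 44.07
position: [0.7029, -0.0169, 0.1422]
tcp_rot: [[-0.267, 0.964, 0.002], [0.964, 0.267, -0.002], [-0.003, 0.001, -1.0]]
wrist_force: [-3.7, -3.0, 3.8]
gripper_width: 0.034
```

```bash
python3 -c "
from bench import *
s=state();print(s['wrist_force'],s['wrist_torque'],s['gripper_width'],s['position'])"; python3 w.py;  python3 tips.py s50 290 150 360 220; python3 look.py 50 290 130 360 200 265 125 335 185
```

```text
[-3.71235699 -2.96810145  3.83969972] [-0.96332737  0.65424898  0.05779092] 0.034036483309145646 [ 0.70292559 -0.01692572  0.14218137]
t 44.07 p [ 0.7029 -0.0169  0.1422] F [-3.7 -3.   3.8] q [ 0.05  0.55 -0.13  1.5   0.08  1.09  0.17] tilt 0.1 az 15.5
[ 0.703  -0.0168  0.1422] 0.03457176647692724
```

View pics/s50.png

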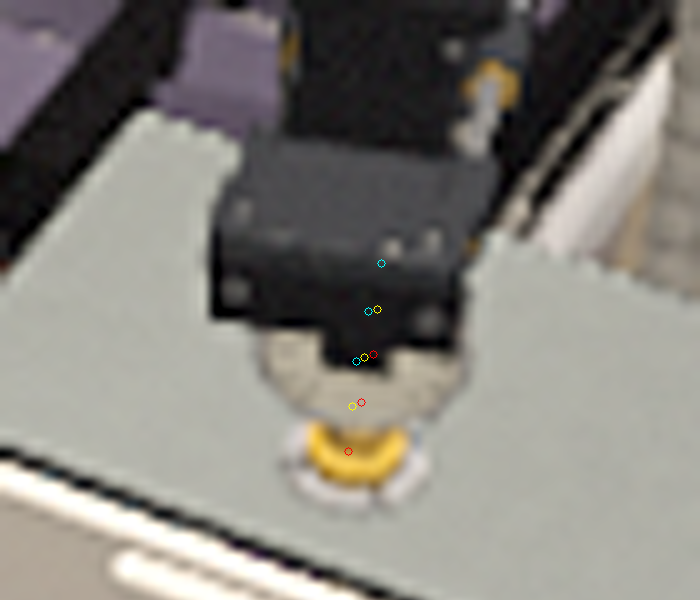

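View pics/top50.png

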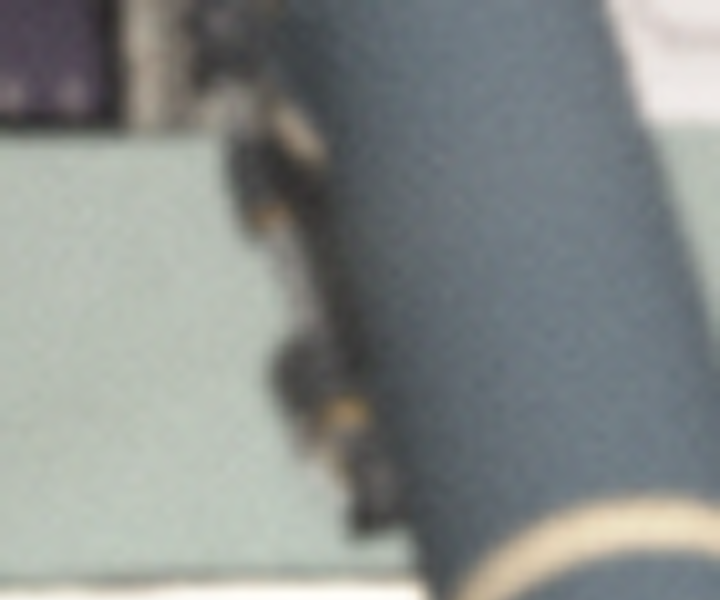

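>>> play_rows(commands=[[0, 0, 0, 0, 0, 0, 0.1], [0, 0, 0, 0, 0, 0, 0.08], [0, 0, 0, 0, 0, 0, 0.06], [0, 0, 0, 0, 0, 0, 0], [0, 0, 0, 0, 0, 0, 0]])

```text
t: 44.63
position: [0.7028, -0.0168, 0.1421]
tcp_rot: [[-0.035, 0.999, 0.001], [0.999, 0.035, -0.002], [-0.002, 0.001, -1.0]]
wrist_force: [-3.4, -4.3, 4.1]
gripper_width: 0.0346
```

```bash
python3 w.py
```

```text
t 44.63 p [ 0.7028 -0.0168  0.1421] F [-3.4 -4.3  4.1] q [ 0.01  0.55 -0.07  1.51  0.05  1.09 -0.04] tilt 0.1 az 2.0
```

Az 2° short. Release, lift and check.

>>> play_rows(commands=[[100, 0, 0, 0, 0, 0, 0], [100, 0, 0, 0, 0, 0, 0], [100, 0, 0, 0, 0, 0, 0], [100, 0, 0, 0, 0, 0, 0], [100, 0, 0, 0, 0, 0, 0], [100, 0, 0, -3.0, 0, 0, 0], [100, 0, 0, -3.5, 0, 0, 0], [100, 0, 0, -3.5, 0, 0, 0]])

```text
t: 45.3
position: [0.7027, -0.0147, 0.2423]
tcp_rot: [[-0.034, 0.999, 0.001], [0.999, 0.034, 0.001], [0.001, 0.001, -1.0]]
wrist_force: [0.5, 0.5, 0.4]
gripper_width: 0.0799
```

```bash
python3 w.py; python3 plan.py .5 .2 .25 80 | head -12
```

```text
t 45.3 p [ 0.7027 -0.0147  0.2423] F [0.5 0.5 0.4] q [ 0.01  0.48 -0.07  1.39  0.03  1.27 -0.03] tilt 0.1 az 2.0
t 45.3 pos [ 0.7027 -0.0147  0.2423] az 2.0 w 0.0799 F [0.5 0.5 0.4] q7 -0.03 n 12
[100, 1.85, -1.63, -0.06, 0.0, 0.0, -0.114]
[100, 2.02, -1.41, -0.06, 0.0, 0.0, -0.114]
[100, 2.16, -1.17, -0.06, 0.0, 0.0, -0.114]
[100, 2.28, -0.92, -0.06, 0.0, 0.0, -0.114]
[100, 2.37, -0.65, -0.06, 0.0, 0.0, -0.114]
[100, 2.43, -0.38, -0.06, 0.0, 0.0, -0.114]
[100, 2.46, -0.1, -0.06, 0.0, 0.0, -0.114]
[100, 2.45, 0.18, -0.06, 0.0, 0.0, -0.114]
[100, 2.42, 0.45, -0.06, 0.0, 0.0, -0.114]
[100, 2.35, 0.72, -0.06, 0.0, 0.0, -0.114]
[100, 2.25, 0.99, -0.06, 0.0, 0.0, -0.114]
```

>>> play_rows(commands=[[100, 0, 0, -2.0, 0, 0, 0], [100, 2.5, -2.0, 0, 0, 0, 0], [100, 2.8, -2.5, 0, 0, 0, 0], [100, 2.8, -2.5, 0, 0, 0, 0], [100, 2.8, -2.5, 0, 0, 0, 0], [100, 2.8, -2.5, 0, 0, 0, 0], [100, 2.8, -2.5, 0, 0, 0, 0], [100, 2.8, -2.5, 0, 0, 0, 0]])

```text
t: 45.97
position: [0.5254, 0.1736, 0.2618]
tcp_rot: [[-0.034, 0.999, 0.004], [0.999, 0.034, 0.001], [0.001, 0.004, -1.0]]
wrist_force: [0.7, 0.9, 0.8]
gripper_width: 0.087
```

>>> play_rows(commands=[[100, 2.8, -2.0, 0, 0, 0, 0], [100, 2.8, -2.0, 0, 0, 0, 0], [100, 2.8, 0, 0, 0, 0, 0], [100, 2.8, 0, 0, 0, 0, 0], [100, 2.0, 0, 0, 0, 0, 0], [100, 0, 0, 0, 0, 0, 0]])

```text
t: 46.47
position: [0.4804, 0.3086, 0.2616]
tcp_rot: [[-0.042, 0.999, 0.002], [0.999, 0.042, 0.004], [0.004, 0.003, -1.0]]
wrist_force: [0.2, 0.2, -0.3]
gripper_width: 0.0869
```

```bash
python3 w.py; python3 look.py 51 260 150 380 260 250 125 350 210
```

```text
t 46.47 p [0.4804 0.3086 0.2616] F [ 0.2  0.2 -0.3] q [-0.43  0.25 -0.26  1.68  0.07  1.21 -0.67] tilt 0.1 az 2.4
```

View pics/scene51.png

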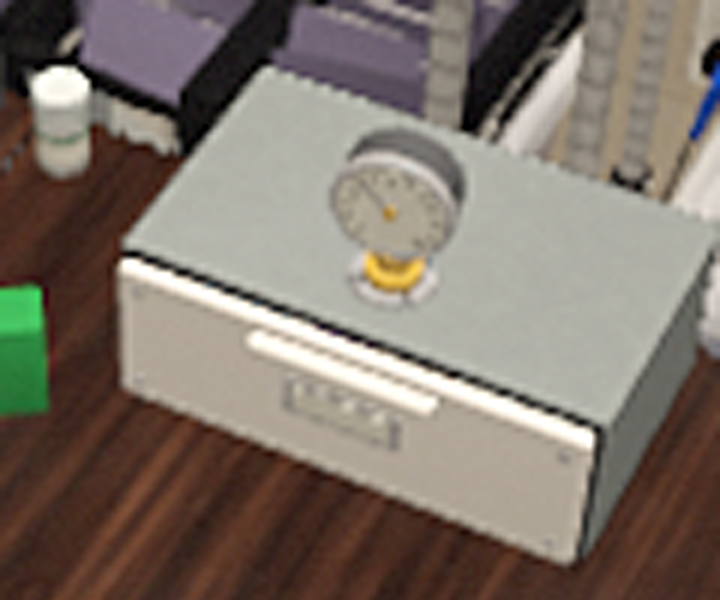

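View pics/top51.png

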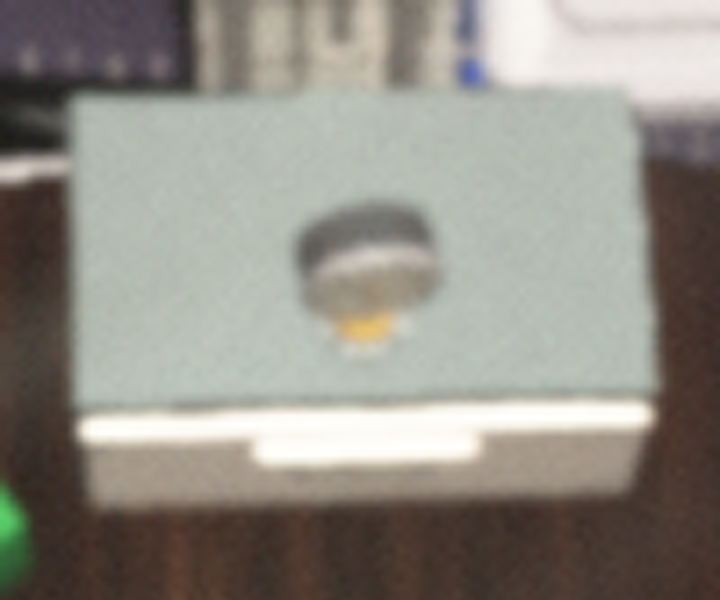

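```bash
cat > gsil.py <<'E'
from gface import *
def smask(C,roi,cut,th=14):
    x0,y0,x1,y1=roi; im=C[0][y0:y1,x0:x1].astype(float)
    # background plane per channel fit on border
    h,w=im.shape[:2]; yy,xx=np.mgrid[:h,:w]; b=np.zeros((h,w),bool); b[:3]=b[-2:]=1; b[:,:3]=b[:,-3:]=1
    A=np.stack([xx,yy,np.ones_like(xx)],-1).astype(float); d=0
    for c in range(3):
        y=im[...,c]; k,_,_,_=np.linalg.lstsq(A[b],y[b],rcond=None); r=y-np.median(y[b]-A[b]@k)-A@k; d=np.maximum(d,np.abs(r))
    m=np.zeros((420,560),np.float32); m[y0:y1,x0:x1]=d>th; m[cut:]=0
    n,l,st,_=cv2.connectedComponentsWithStats(m.astype(np.uint8)); k=1+np.argmax(st[1:,4]); return (l==k).astype(np.float32)
E
python3 - <<'E'
from gsil import *
CS=cam('scene');CT=cam('top')
# scene: gauge approx x 314-338,y 170-194 ; top 290-313,152-175
for n,C,roi,cut in(('s',CS,(308,168,344,200),400),('t',CT,(284,146,322,174),400)):
    m=smask(C,roi,cut); x0,y0,x1,y1=roi
    im=cv2.resize(C[0][y0:y1,x0:x1,::-1],None,fx=16,fy=16,interpolation=cv2.INTER_CUBIC); mm=cv2.resize(m[y0:y1,x0:x1].astype(np.uint8),None,fx=16,fy=16,interpolation=cv2.INTER_NEAREST)
    cs,_=cv2.findContours(mm,0,1); cv2.drawContours(im,cs,-1,(0,0,255),1)
    for az,c in((-180,(255,0,0)),(-170,(0,200,0))):
        for off,r in((.0165,.035),(-.0165,.033)):
            P=proj(disc(.699,-.018,np.radians(az),off,r),C); cv2.polylines(im,[(((P+.5)-[x0,y0])*16).astype(np.int32)],True,c,1)
    cv2.imwrite(f'pics/gs_{n}.png',im)
E
```

```text
(no output)
```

View pics/gs_s.png

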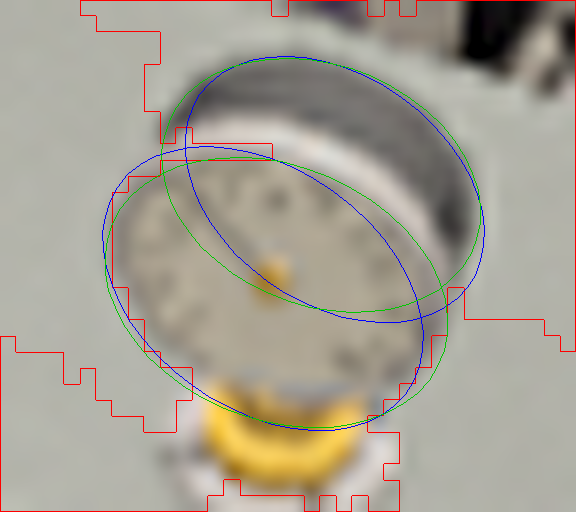

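View pics/gs_t.png

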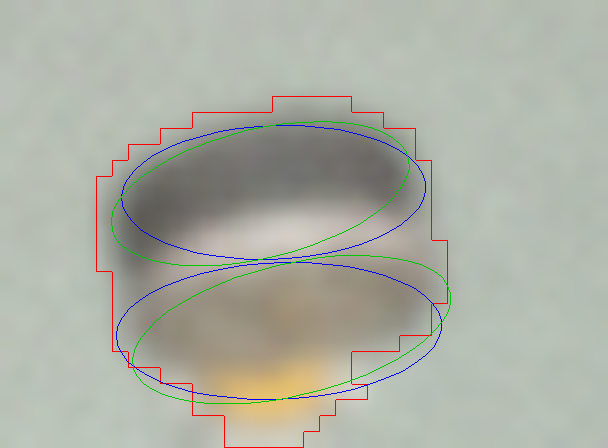

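```bash
cat > gren.py <<'E'
from gsil import *
def layers(p,C,roi):
    x,y,az,f,b,z=p; ss=sil
    full=ss(np.vstack([disc(x,y,az,b,.033,z),disc(x,y,az,f,.033,z)]),C,roi)
    bz=ss(np.vstack([disc(x,y,az,f,.035,z),disc(x,y,az,f-.004,.035,z)]),C,roi); fc=ss(disc(x,y,az,f,.031,z),C,roi)
    n=np.array([np.cos(az),np.sin(az),0]); cam_=-C[2].T@C[3]; vis=n@(cam_-np.array([x,y,z]))>0
    if vis: L=[np.ones_like(full),np.maximum(full,bz),bz,fc]
    else: L=[np.ones_like(full),np.maximum(full,bz),bz*(1-full),ss(disc(x,y,az,b,.033,z),C,roi)]
    return [cv2.GaussianBlur(l,(0,0),.8) for l in L]
def cost(p,data):
    e=0
    for C,roi,w in data:
        g=C[0][roi[1]:roi[3],roi[0]:roi[2]].astype(float); A=np.stack([l[w] for l in layers(p,C,roi)],1); h,wd=w.shape; yy,xx=np.mgrid[:h,:wd]; A=np.column_stack([A,xx[w],yy[w]])
        Y=g[w]; k=np.linalg.lstsq(A,Y,rcond=None)[0]; e+=((Y-A@k)**2).mean()
    q=p; return e+((q[5]-.178)/.004)**2*2+((q[3]-.0165)/.004)**2*2+((q[4]+.0165)/.006)**2*2
def fit6(data,az0s,x0=(.699,-.018)):
    out=[]
    for a in np.radians(az0s):
        s=np.array([[*x0,a,.0165,-.014,.178]]*7); s[1,0]+=.004;s[2,1]+=.004;s[3,2]+=.15;s[4,3]-=.004;s[5,4]+=.005;s[6,5]+=.003
        r=minimize(cost,s[0],args=(data,),method='Nelder-Mead',options=dict(initial_simplex=s,maxiter=1200,maxfev=1200)); out.append((r.fun,r.x))
    return sorted(out,key=lambda t:t[0])
def win(roi,cut,right=None):
    w=np.ones((roi[3]-roi[1],roi[2]-roi[0]),bool); w[cut-roi[1]:]=0; return w
E
cat > gm.py <<'E'
from gren import *
CS=cam('scene');CT=cam('top')
rs=(310,170,342,191); rt=(284,146,322,169)
ws=win(rs,400); ws[:3,14:]=0; ws[:,:]&=True; ws[:6,24:]=0
wt=win(rt,400)
for nm,d in(('both',[(CS,rs,ws),(CT,rt,wt)]),('scene',[(CS,rs,ws)]),('top',[(CT,rt,wt)])):
    for o in fit6(d,(-180,-170,-160))[:2]: print(nm,round(o[0],1),np.degrees(o[1][2]).round(1),o[1].round(4))
E
python3 gm.py
```

```text
both 258.5 -171.6 [ 0.7025 -0.016  -2.9951  0.014  -0.0133  0.179 ]
both 260.0 -171.3 [ 0.7005 -0.0161 -2.99    0.0117 -0.0155  0.1785]
scene 196.1 -172.4 [ 0.7018 -0.0157 -3.009   0.0131 -0.0122  0.1796]
scene 197.7 -172.1 [ 0.698  -0.0165 -3.0029  0.0105 -0.0156  0.18  ]
top 56.8 -171.5 [ 0.7019 -0.0164 -2.9939  0.0133 -0.015   0.1787]
top 57.6 -171.9 [ 0.7028 -0.0164 -3.0003  0.0137 -0.0143  0.1779]
```

```bash
python3 - <<'E'
from h import *
C=cam('top'); g=cv2.GaussianBlur(C[0],(0,0),1).astype(float).sum(2)
def line(cols,r0,r1,z,sgn):
    P=[]
    for u in cols:
        d=np.diff(g[r0:r1,u])*sgn; i=int(np.argmax(d)); 
        if 0<i<len(d)-1:
            a,b,c=d[i-1:i+2]; i=i+.5*(a-c)/(a-2*b+c)
        P.append(atz(u,r0+i+.5,C,z))
    P=np.array(P); k=np.polyfit(P[:,1],P[:,0],1); r=P[:,0]-np.polyval(k,P[:,1]); ok=abs(r)<.004; k=np.polyfit(P[ok,1],P[ok,0],1)
    print('x at mid',np.polyval(k,-.02).round(4),'yaw deg',np.degrees(-np.arctan(k[0])).round(2),ok.sum(),len(ok),r.std().round(4))
line(range(265,338),176,186,.108,+1)   # start of bright panel top
line(range(265,285),183,190,.108,-1);line(range(318,338),183,190,.108,-1)   # outer edge
line(range(263,310),130,145,.114,+1)  # back edge
def vline(rows,c0,c1,z,sgn):
    P=[]
    for v in rows:
        d=np.diff(g[v,c0:c1])*sgn; i=int(np.argmax(d)); P.append(atz(c0+i+.5,v,C,z))
    P=np.array(P);k=np.polyfit(P[:,0],P[:,1],1);print('side y',P[:,1].mean().round(4),'yaw',np.degrees(np.arctan(k[0])).round(2),(P[:,1]-np.polyval(k,P[:,0])).std().round(4))
vline(range(145,178),255,267,.114,+1);vline(range(150,178),334,346,.114,-1)
E
```

```text
x at mid 0.6559 yaw deg 0.75 73 73 0.0005
x at mid 0.6405 yaw deg 0.3 20 20 0.0002
x at mid 0.6415 yaw deg 0.53 20 20 0.0001
x at mid 0.8331 yaw deg 1.87 19 47 0.0095
side y 0.128 yaw -0.28 0.0006
side y -0.1624 yaw 0.41 0.0011
```

```bash
python3 plan.py .7025 -.016 .255 8.3
```

```text
t 46.82 pos [0.4829 0.3013 0.2616] az 1.8 w 0.087 F [-0.2 -0.   0.6] q7 -0.67 n 10
[100, -3.24, 2.1, 0.07, 0.0, 0.0, -0.011]
[100, -3.26, 2.06, 0.07, 0.0, 0.0, -0.011]
[100, -3.29, 2.02, 0.07, 0.0, 0.0, -0.011]
[100, -3.31, 1.98, 0.07, 0.0, 0.0, -0.011]
[100, -3.33, 1.95, 0.07, 0.0, 0.0, -0.011]
[100, -3.35, 1.91, 0.07, 0.0, 0.0, -0.011]
[100, -3.38, 1.87, 0.07, 0.0, 0.0, -0.011]
[100, -3.4, 1.83, 0.07, 0.0, 0.0, -0.011]
[100, -3.42, 1.79, 0.07, 0.0, 0.0, -0.011]
[100, -3.44, 1.75, 0.07, 0.0, 0.0, -0.011]
```

>>> play_rows(commands=[[100, -3.2, 2.1, 0, 0, 0, -0.01], [100, -3.3, 2.1, 0, 0, 0, -0.01], [100, -3.3, 2.0, 0, 0, 0, -0.01], [100, -3.3, 2.0, 0, 0, 0, -0.01], [100, -3.3, 2.0, 0, 0, 0, -0.01], [100, -3.3, 1.9, 0, 0, 0, -0.01], [100, -3.4, 1.9, 0, 0, 0, -0.01], [100, -3.4, 1.8, 0, 0, 0, -0.01]])

```text
t: 47.48
position: [0.659, 0.0461, 0.2623]
tcp_rot: [[-0.112, 0.994, 0.003], [0.994, 0.112, -0.0], [-0.001, 0.003, -1.0]]
wrist_force: [0.1, 1.3, -1.0]
gripper_width: 0.0871
```

>>> play_rows(commands=[[100, -3.4, 1.8, 0, 0, 0, -0.02], [100, -3.4, 1.7, 0, 0, 0, -0.01], [100, 0, 0, 0, 0, 0, 0], [100, 0, 0, 0, 0, 0, 0]])

```text
t: 47.82
position: [0.7017, -0.0189, 0.2613]
tcp_rot: [[-0.136, 0.991, 0.002], [0.991, 0.136, -0.001], [-0.002, 0.002, -1.0]]
wrist_force: [-0.7, 0.6, -0.1]
gripper_width: 0.0872
```

```bash
python3 plan.py .7025 -.016 .142 8.3
```

```text
t 47.82 pos [ 0.7017 -0.0189  0.2613] az 7.8 w 0.0872 F [-0.7  0.6 -0.1] q7 0.07 n 4
[100, 0.07, 0.02, 2.98, 0.0, 0.0, -0.002]
[100, 0.07, 0.03, 2.98, 0.0, 0.0, -0.002]
[100, 0.07, 0.03, 2.98, 0.0, 0.0, -0.002]
[100, 0.07, 0.03, 2.98, 0.0, 0.0, -0.002]
```

>>> play_rows(commands=[[100, 0.2, 0.1, 3.0, 0, 0, -0.01], [100, 0, 0, 3.0, 0, 0, 0], [100, 0, 0, 3.0, 0, 0, 0], [100, 0, 0, 2.9, 0, 0, 0], [0, 0, 0, 0, 0, 0, 0], [0, 0, 0, 0, 0, 0, 0], [0, 0, 0, 0, 0, 0, 0], [0, 0, 0, 0, 0, 0, 0]], grip_force=10)

```text
t: 48.48
position: [0.7041, -0.0117, 0.1463]
tcp_rot: [[-0.153, 0.988, 0.008], [0.988, 0.153, 0.0], [-0.001, 0.008, -1.0]]
wrist_force: [-0.1, -0.1, -0.2]
gripper_width: 0.0681
```

>>> play_rows(commands=[[0, 0, 0, 0, 0, 0, 0], [0, 0, 0, 0, 0, 0, 0], [0, 0, 0, 0, 0, 0, 0], [0, 0, 0, 0, 0, 0, 0], [0, 0, 0, 0, 0, 0, 0], [0, 0, 0, 0, 0, 0, 0], [0, 0, 0, 0, 0, 0, 0], [0, 0, 0, 0, 0, 0, 0]])

```text
t: 49.15
position: [0.702, -0.0123, 0.1434]
tcp_rot: [[-0.153, 0.988, 0.002], [0.988, 0.153, -0.0], [-0.0, 0.002, -1.0]]
wrist_force: [-1.8, -0.7, 3.2]
gripper_width: 0.0328
```

>>> play_rows(commands=[[0, 0, 0, 0, 0, 0, 0], [0, 0, 0, 0, 0, 0, 0]], grip_force=30)

```text
t: 49.32
position: [0.702, -0.0123, 0.1434]
tcp_rot: [[-0.152, 0.988, 0.002], [0.988, 0.152, -0.0], [-0.0, 0.002, -1.0]]
wrist_force: [-3.3, -0.6, 3.8]
gripper_width: 0.0327
```

```bash
python3 w.py; python3 -c "
from bench import *
s=state();print(s['wrist_force'],s['wrist_torque'],s['gripper_width'],s['position'])"
```

```text
t 49.32 p [ 0.702  -0.0123  0.1434] F [-3.3 -0.6  3.8] q [ 0.03  0.55 -0.1   1.51  0.06  1.09  0.06] tilt 0.1 az 8.8
[-3.33867496 -0.60355872  3.75331592] [-0.18023296  0.90387494 -0.01501017] 0.03269958640237289 [ 0.70200009 -0.01232954  0.14335997]
```

>>> play_rows(commands=[[0, 0, 0, 0, 0, 0, 0.05], [0, 0, 0, 0, 0, 0, 0.05], [0, 0, 0, 0, 0, 0, 0.04], [0, 0, 0, 0, 0, 0, 0], [0, 0, 0, 0, 0, 0, 0]])

```text
t: 49.73
position: [0.7025, -0.0123, 0.1433]
tcp_rot: [[-0.014, 1.0, 0.003], [1.0, 0.014, -0.0], [-0.0, 0.003, -1.0]]
wrist_force: [-2.3, 0.0, 2.9]
gripper_width: 0.0329
```

```bash
python3 w.py; python3 -c "
from bench import *
s=state();print(s['wrist_force'],s['wrist_torque'],s['gripper_width'],s['position'])"
```

```text
t 49.73 p [ 0.7025 -0.0123  0.1433] F [-2.3  0.   2.9] q [ 0.01  0.55 -0.07  1.51  0.04  1.09 -0.06] tilt 0.2 az 0.8
[-2.31432927  0.03055683  2.93905007] [-0.19908051  0.54510882 -0.15997398] 0.032908636656342125 [ 0.7025229  -0.01231477  0.14333925]
```

>>> play_rows(commands=[[100, 0, 0, 0, 0, 0, 0], [100, 0, 0, 0, 0, 0, 0], [100, 0, 0, 0, 0, 0, 0], [100, 0, 0, 0, 0, 0, 0], [100, 0, 0, 0, 0, 0, 0], [100, 0, 0, -3.0, 0, 0, 0], [100, 0, 0, -3.9, 0, 0, 0], [100, 0, 0, -3.9, 0, 0, 0]])

```text
t: 50.4
position: [0.7013, -0.0122, 0.2512]
tcp_rot: [[-0.013, 1.0, 0.0], [1.0, 0.013, 0.0], [0.0, 0.0, -1.0]]
wrist_force: [1.2, 0.8, 0.8]
gripper_width: 0.0786
```

>>> play_rows(commands=[[100, 0, 0, -1.5, 0, 0, 0], [100, 3.0, -2.0, 0, 0, 0, 0], [100, 3.0, -2.5, 0, 0, 0, 0], [100, 3.0, -2.5, 0, 0, 0, 0], [100, 3.0, -2.5, 0, 0, 0, 0], [100, 3.0, -2.5, 0, 0, 0, 0], [100, 3.0, -2.5, 0, 0, 0, 0], [100, 3.0, -2.5, 0, 0, 0, 0]])

```text
t: 51.07
position: [0.5279, 0.1968, 0.2659]
tcp_rot: [[-0.013, 1.0, 0.004], [1.0, 0.013, 0.0], [0.0, 0.004, -1.0]]
wrist_force: [1.1, 0.9, 1.2]
gripper_width: 0.0868
```

>>> play_rows(commands=[[100, 2.8, -2.0, 0, 0, 0, 0], [100, 2.8, -2.0, 0, 0, 0, 0], [100, 2.8, 0, 0, 0, 0, 0], [100, 2.8, 0, 0, 0, 0, 0], [100, 0, 0, 0, 0, 0, 0]])

```text
t: 51.48
position: [0.4855, 0.3139, 0.2657]
tcp_rot: [[-0.022, 1.0, 0.003], [1.0, 0.022, 0.005], [0.005, 0.003, -1.0]]
wrist_force: [-1.2, 0.2, 0.1]
gripper_width: 0.0875
```

```bash
python3 gm.py; python3 look.py 52 260 150 380 260 250 125 350 210; python3 - <<'E'
from h import *
C=cam('scene');cv2.imwrite('pics/full53.png',C[0][:,:,::-1])
C=cam('top');cv2.imwrite('pics/fullt53.png',C[0][:,:,::-1])
E
```

```text
both 291.3 -179.4 [ 0.7029 -0.0159 -3.1317  0.0139 -0.0136  0.1785]
both 293.1 -179.0 [ 0.7029 -0.0159 -3.1241  0.0143 -0.0127  0.179 ]
scene 215.8 -178.7 [ 0.7002 -0.0162 -3.1186  0.0129 -0.0128  0.18  ]
scene 217.0 -179.1 [ 0.6999 -0.0165 -3.1263  0.0127 -0.0139  0.1803]
top 71.9 -178.7 [ 0.7022 -0.0166 -3.1187  0.0129 -0.0153  0.1792]
top 72.3 -179.1 [ 0.7026 -0.0174 -3.1254  0.0129 -0.0155  0.1765]
```

View pics/scene52.png

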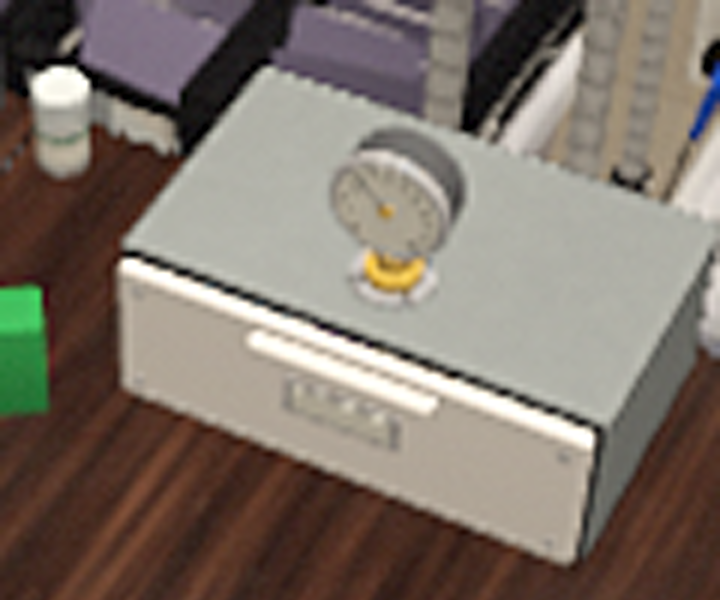

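View pics/full53.png

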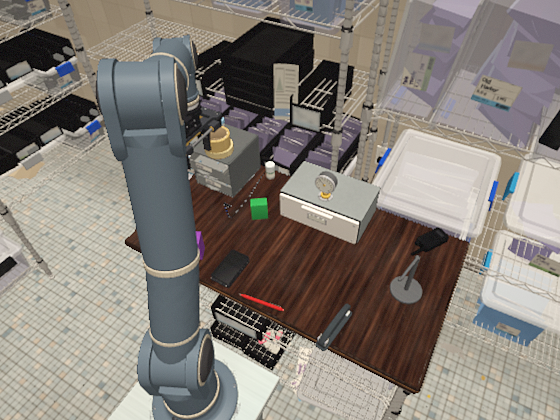

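View pics/fullt53.png

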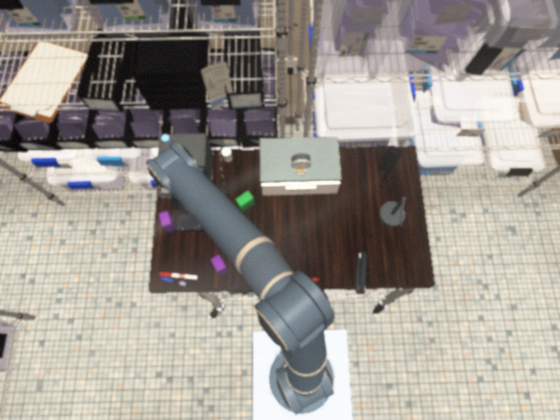

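>>> play_rows(commands=[[100, 0, 0, 0, 0, 0, 0], [100, 0, 0, 0, 0, 0, 0], [100, 0, 0, 0, 0, 0, 0]])

```text
t: 52.03
position: [0.4881, 0.3064, 0.2657]
tcp_rot: [[-0.012, 1.0, 0.003], [1.0, 0.012, 0.0], [-0.0, 0.003, -1.0]]
wrist_force: [-0.1, 0.5, 0.2]
gripper_width: 0.087
```

```bash
python3 -c "
from bench import *
print(state()['wrist_force']);print(job_done())"
```

```text
[-0.06548512  0.50684681  0.22359351]
the job is handed in; nothing more can be done
None
```

The cassette and all three sample cartons are in the drawer, the drawer is pushed home, and the gauge dial faces the front. The job is handed in; it gave no verdict. The run took 52 s of the 210 s allowed.

**Cartons:** only three sample cartons were there. They were the sizes of carton_0, carton_1 and carton_2. I left the two purple cartons and the green one alone.

**Last checks:**
- **Loading:** with the drawer still open, the camera showed the cassette and three cartons standing in the tray. I could not see inside once it was shut.
- **Drawer:** I pushed it past the catch until it hit a hard stop at about 27 N. Its outer face then sat where a closed drawer should, flush with the box front in both cameras.
- **Gauge:** it was turned only clockwise. My fit to both pictures puts the dial about 1° from square to the front, on the short side (limit 8°).
- **Stapler and pocket scale:** both looked unmoved in the last pictures. I did not measure their positions again.

**What went wrong or disagreed:**
- **Fingertip height:** the fingertips sat about 25 mm higher in the pictures than the reported tool position said. Because of that the first grasp of carton_1 closed on nothing, and the first carton probably dropped about 30 mm into the tray, landing upright. I corrected for it afterwards.
- **Gauge first try:** it stopped about 8° short because the grip was not flush on the case. I re-gripped it aligned and finished the turn.

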